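# Strip the retaining rings off a bath axle held in a toggle-clamp jig

## Task

The axle of the shaking water bath lies loose in the V-block jig: push the toggle clamp's handle over until it locks down on the axle, and only then pull every retaining ring off the axle with the hooked pick, not with the fingers, and put the rings in the white dish, leaving the clamp locked until all are there. Then swing the clamp open again, lay the bare axle flat in the steel tray and hang the pick back in the slot of its stand; leave the bottles alone.

Things in the scene. Friction and masses are not known exactly. Their poses are not given: they have to be found in the camera images.
- jig: fixed service jig: 8 mm base plate 256 mm along y, a V-block at each end (89 to 116 mm from the middle, no higher than 42 mm) and, at the middle of its -x side, a toggle clamp. Origin: on the bench below the middle of the axle; x points away from the clamp handle, y along the axle, z up
- jig_axle (a point): the place of the axle's middle in the jig, 40 mm above the bench; axes as the jig
- clamp_pivot (a point): pivot of the clamp's handle, fixed on the jig, 117 mm to the -x side of the axle and 64 mm above the bench; the pivot runs along the jig's y
- clamp_grip (a point): point on the axis of the handle's black round sleeve (17 mm thick, from 48 to 104 mm from the pivot), 78 mm from the pivot: where to pinch it across the jig's y, or push it. The handle turns in the jig's xz plane
- clamp_handle (a joint): handle angle, rad. 0: open, the handle leans away from the axle, pointing 100 deg from the jig's +x towards up, and the arm is thrown up and back clear of the axle. It grows as the handle is pushed back and down; the spindle meets the axle at about 1.1, over-center is 1.25, the stop 1.32 (handle nearly level, 176 deg). About 12 N at the grip to push over or lift back; it stays where left
- spindle_tip (a point): rubber tip of the spindle on the clamp arm, 15 mm across. Locked, it presses on the middle of the axle with about 23 N; the arm then covers the axle within 11 mm of its middle and nothing of the clamp is higher than 100 mm above the bench
- axle: loose bright steel axle, 24 mm thick, 220 mm long along its y, 0.26 kg, lying in the two V-blocks. Origin: its centre. Round-shouldered grooves, 18 mm across at the bottom, at y = -72, -38 and 72 mm; not every groove has a ring. It lifts straight up out of the jig. Unclamped, it would lift with a pulled ring
- pick_grip (a point): centre of the pick's handle, a wooden 16 x 16 mm square bar 80 mm long, upright; sides along its x and y. The hooked pick (70 g) has below the handle a steel collar 24 mm across, 5 mm high (40 to 45 mm below this point), then a 5 mm shank. z up along the handle, x the way the hook points
- pick_hook (a point): heel of the pick's hook, 113 mm straight below the handle's centre, on the shank's axis: from here a 3.5 mm wire foot goes 15 mm along the pick's x, its tip 1 mm higher than the heel; the lowest point of the pick is 1.75 mm below the heel; axes as the pick's handle
- stand_slot (a point): the pick's place in the fixed stand: on top of the stand's 6 mm plate, 90 mm above the bench, middle of a slot 13 mm wide that is open to the stand's -x side (slot from 37 mm on the -x side to 7 mm on the +x side of this point). The pick hangs with its collar on the plate and its shank in the slot, hook towards -x; with the hook along the slot it lifts out or lowers in straight
- dish_in (a point): middle of the inner floor of the loose white round dish, 4 mm above the bench: inside 108 mm across at the floor and 126 mm at the rim, 28 mm high, 0.3 kg
- tray_in (a point): middle of the inner floor (3 mm above the bench) of the loose steel tray, 270 mm along its x, 130 mm along its y, 26 mm high, walls 3 mm, 0.6 kg; the axle fits along its x
- bottle1_mid (a point): centre of an amber bottle, 60 mm across, 105 mm high: a bystander
- bottle2_mid (a point): centre of a smaller amber bottle, 52 mm across, 95 mm high: a bystander
- ring1: Dark spring-wire retaining ring, None if absent. Omega shape 37 mm tall, 32 wide, 4 thick, 22 g. Origin: its centre, on the axle axis; its y runs along the axle, z up to the bow. Groove at y = -72 mm of the axle. Its two sprung legs grip the groove's bottom (18 mm across) from both sides and are open below (ends 10 mm under the centre): it comes off straight along its z
- ring2: Like ring1, or None; groove at y = -38 mm. The bow, a bar of the wire 17 mm long along x, has its underside 22.5 mm above the ring's centre. Between it and the axle's top, 12 mm above the centre, is a window 10.5 mm high, 12 mm wide, open along the axle (y): the pick's hook goes in there under the bow. The ring may lean some 10 deg round the axle if the axle is rolled
- ring3: Like ring1, or None; groove at y = 72 mm. A slow upward pull of about 12 N on the bow snaps it off; after about 15 mm of lift it is free and hangs on the hook by its bow. It comes off the hook when the pick is tipped about 55 deg, hook pointing down, or when set down and the hook drawn back from under the bow
Things that resemble listed ones, but are neither listed nor needed, are in the scene too. What is shaped like the part that bears pick_grip but green or orange is not meant.

How it is judged:
On the way, in this order (a step that is already met when the one before it is completed fails the run):
1. the clamp is locked past its over-center point on the axle, with every ring still in its groove (value of joint clamp_handle above 1.27 rad and distance between axle and jig_axle below 0.006 m and z of ring1 in the frame of axle between -0.004 and 0.004 m and z of ring2 in the frame of axle between -0.004 and 0.004 m and z of ring3 in the frame of axle between -0.004 and 0.004 m), for 0.2 s.
2. every ring lies in the white dish, the clamp still locked on the axle (value of joint clamp_handle above 1.27 rad and distance between axle and jig_axle below 0.006 m and horizontal distance between each of ring1, ring2, ring3 and dish_in below 0.055 m and z of ring1 in the frame of dish_in between -0.005 and 0.03 m and z of ring2 in the frame of dish_in between -0.005 and 0.03 m and z of ring3 in the frame of dish_in between -0.005 and 0.03 m), for 0.2 s.
3. the clamp is swung open (value of joint clamp_handle below 0.35 rad), for 0.2 s.
At the end, for the whole second after the job is handed in: Every ring lies inside the dish; the clamp handle is open (below 0.35 rad); the axle lies flat and still on the tray's floor, its middle within 50 mm of the tray's middle; the pick hangs upright in the stand's slot, collar on the plate, within 10 mm (horizontal distance between each of ring1, ring2, ring3 and dish_in below 0.055 m and z of ring1 in the frame of dish_in between -0.005 and 0.03 m and z of ring2 in the frame of dish_in between -0.005 and 0.03 m and z of ring3 in the frame of dish_in between -0.005 and 0.03 m and value of joint clamp_handle below 0.35 rad and horizontal distance between axle and tray_in below 0.05 m and z of axle in the frame of tray_in below 0.018 m and angle between axle's own y axis and vertical above 1.5 rad and linear speed of axle below 0.05 m/s and horizontal distance between pick_grip and stand_slot below 0.01 m and z of pick_grip in the frame of stand_slot between 0.041 and 0.049 m and angle between pick_grip's own z axis and vertical below 0.12 rad); the robot touches nothing.
It fails at once if the fingers push or pull (over 2 N) at a ring that is still on the axle ((contact force between the fingers and ring1 above 2 N and z of ring1 in the frame of axle between -0.006 and 0.006 m and distance between ring1 and axle below 0.085 m) or (contact force between the fingers and ring2 above 2 N and z of ring2 in the frame of axle between -0.006 and 0.006 m and distance between ring2 and axle below 0.085 m) or (contact force between the fingers and ring3 above 2 N and z of ring3 in the frame of axle between -0.006 and 0.006 m and distance between ring3 and axle below 0.085 m)).
It fails at once if a bottle is moved more than 30 mm or tipped over (distance of any of bottle1_mid, bottle2_mid from where it was at the start of the episode above 0.03 m or angle between any of bottle1_mid, bottle2_mid's own z axis and vertical above 0.5 rad).
Of ring1, ring2, ring3 only 2 to 3 are there at a start; the rules pass over those that are not, and their reading is None.
At some moment in a run one of dish, tray may be knocked a few centimetres aside while the robot is not near it.
It also fails if it takes over 210 s, if anything falls off the work surface, if the arm or the gripper's body presses on something with over 40 N, if the wrist force passes 120 N, or if a joint passes its speed limit or range.

## Robot

A 6-joint arm with a two-finger parallel gripper is mounted at the origin on the work surface. World frame = base frame: x ahead of the robot, y to its left, z up, the work surface at z = 0. Lengths are in m, angles in rad, forces in N, time in s.
With the tool pointing down it reaches from about 0.275 to 0.725 m from the base axis. Payload 5.6 kg.
Tool frame: the origin (TCP) lies midway between the tips of the shut fingers; the grasp point (between the pads) lies robot.grip_depth behind it (robot.grip_depth is the distance from the TCP to the grasp point, in m); z points along the fingers, x is the direction in which the jaws open and shut, and the axes are right-handed (so a half turn about z gives the same grasp; the last joint's range is limited). The gripper opens to 85 mm and grips with 20 to 120 N. Pads are 22 mm wide; open, the fingers measure 114 mm over their backs; the gripper's body (76 mm by 85 mm) begins 54 mm behind the grasp point. The pads swing forward as they close: fully open they stand 13 mm farther back than shut.
Start: joints at [-0.996, 0.255, 0.108, 0, -1.424, -0.285], TCP at [0.157, -0.527, 0.231] pointing down, gripper open.
Joint ranges: [-2.95, 2.95], [-1.21, 1.97], [-1.09, 1.5], [-2.87, 1.71], [-2.94, -0.07], [-3.05, 3.05]. Speed limits (rad/s): [2.57, 2.57, 3.14, 3.14, 3.14, 3.14].

## Interface

Orientations are given as a 3x3 rotation matrix whose columns are the frame's x, y, z axes.
In Python, from plant import robot gives the robot as it stands.
- The arm moves only by the tool apply_moves, never from a script. Its argument "steps" is a list that holds one entry, the list of rows, each a list of 7 numbers: the turn, a rotation vector about the world's x, y, z normalised to -1 to 1, where 1 is 120 degrees, then the shift along the world's x, y, z normalised to -1 to 1, where 1 is 100 mm, then the finger opening in mm, from 0 to 85.4. A call has 1 to 12 rows; each row is the pose to reach, as a shift and turn from the pose commanded when the call began; what a row does not reach only later rows make up. A row lasts 1/10 s, in which the tool goes at most 50 mm and 8.59 degrees, less where a joint would pass 70% of its speed; a pose out of reach is approached as far as the arm can. A call with a number of a shift or a turn outside -1 to 1 is refused whole. A call with a gripper value outside its range is refused whole. The fingers move at their own pace and stop on an object; "newtons" is the grip in N (left out, the last holds). Time passes only in rows, so rows that repeat a pose let the fingers close. It gives the time, the measured TCP pose, the force and the opening at its end, in the units of the state.
- robot.get_state(): the state, without advancing time (a new reading comes with each control period).
- robot.read_camera(name): name is "side" or "top"; returns a dict with "img" (480x640x3 uint8, blue, green, red), "intrinsics" (3x3 intrinsics, pixels), "dist" ([k1, k2, p1, p2, k3] as OpenCV has them; the pictures are not rectified), "T" (4x4, takes a point from camera to world coordinates). Camera axes: x right, y down, z forward; pixel columns grow to the right and rows downward; lengths in m; the calibration is good to about 2 mm. A picture is of the moment at which its call begins. There is no depth.
- robot.job_done(): hands the job in, once; it reports no verdict.
The state is a dict: "time": time; "joint_pos": joint angles; "qd": joint speeds; "effort": joint torques, N m; "tcp_pos": TCP position; "tool_rot": TCP orientation; "contact_force": force on the tool from outside, world axes, zero at the start; "torque": the same for the moment, N m; "gripper_width": opening from 0.0 (shut) to 1.0 (fully open).
Only numpy, scipy, OpenCV 4.12 (cv2) and the standard library are available. Lean on these libraries where they do the work, as an engineer would, in place of code of your own. Each camera call takes 0.05 s, during which the arm holds its last target.

## Working session

There is one attempt and no reset: what is moved stays moved. The work goes in short steps, Python scripts to look and compute and a tool call to move; the robot and the scene stay as the last step left them, time stands still between calls to the robot, and variables do not carry over. Pictures are saved under pics/ and viewed, and the job is handed in when it is done.

Besides the shell and the picture viewer there is one more tool, called by a JSON object that holds its "api" and its "payload", one argument or row to a line. apply_moves: Moves the arm, as the interface text tells. Its arguments: {"type":"object","properties":{"steps":{"type":"array","items":{"type":"array","items":{"type":"array","items":{"type":"number"}}}},"newtons":{"type":"number"}},"required":["steps"]}

```bash
ls; mkdir -p pics; python3 - <<'E'
from plant import robot
import cv2, numpy as np
s=robot.get_state(); print({k:np.round(v,3).tolist() for k,v in s.items()}, robot.grip_depth)
for n in ("side","top"):
    c=robot.read_camera(n); cv2.imwrite(f"pics/{n}0.png",c["img"]); print(n,c["intrinsics"].tolist(),c["dist"],np.round(c["T"],3).tolist())
E
```

```text
pics
{'time': 0.0, 'joint_pos': [-0.996, 0.256, 0.107, -0.0, -1.424, -0.285], 'qd': [-0.002, -0.0, -0.001, -0.002, 0.0, -0.002], 'effort': [0.001, -38.663, 23.794, 5.365, -0.006, 0.0], 'tcp_pos': [0.157, -0.527, 0.23], 'tool_rot': [[-0.286, 0.958, -0.001], [0.958, 0.286, 0.002], [0.002, -0.0, -1.0]], 'contact_force': [0.229, 0.242, 0.032], 'torque': [0.1, -0.022, 0.001], 'gripper_width': 1.0} 0.0187
side [[485.694178603172, 0.0, 320.6260202251246], [0.0, 485.694178603172, 241.9706923149117], [0.0, 0.0, 1.0]] [-0.06261222  0.          0.          0.          0.        ] [[0.968, -0.132, 0.213, 0.345], [-0.25, -0.536, 0.806, -0.737], [0.007, -0.834, -0.552, 0.669], [0.0, 0.0, 0.0, 1.0]]
top [[452.76122221097967, 0.0, 318.9797679555814], [0.0, 452.76122221097967, 243.19293691571298], [0.0, 0.0, 1.0]] [-0.05669861  0.          0.          0.          0.        ] [[-0.019, -0.994, 0.104, 0.457], [-1.0, 0.02, 0.015, 0.078], [-0.017, -0.103, -0.994, 1.063], [0.0, 0.0, 0.0, 1.0]]
```

View pics/side0.png

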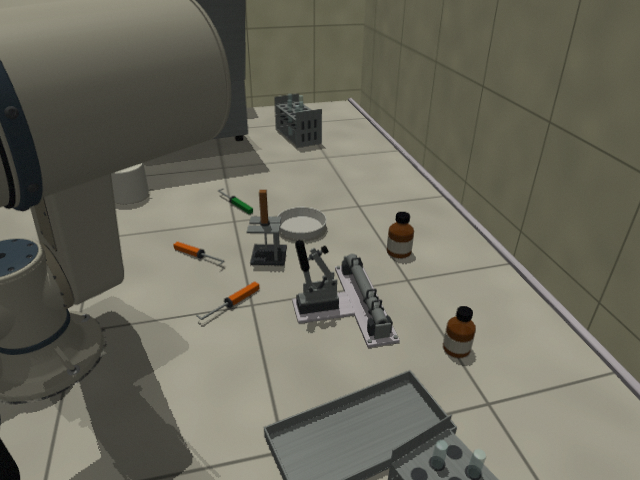

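View pics/top0.png

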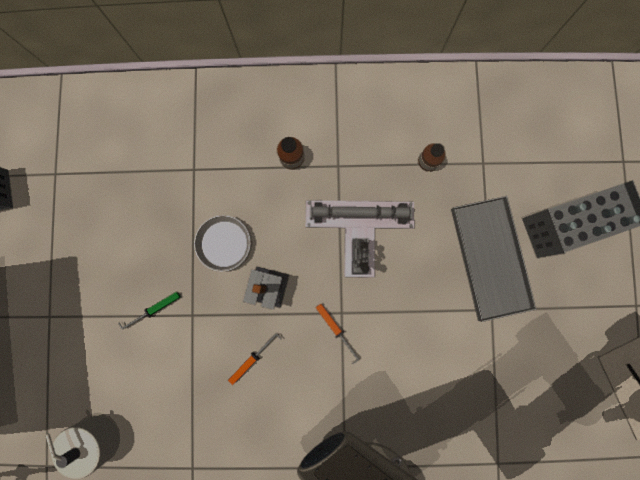

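Side view: jig with clamp (340,290), wooden pick in stand (264,210), dish (302,222), tray (360,440), bottles (400,235) and (460,332). Top view: jig (360,220), stand (266,287), dish (222,243), tray (493,258). The orange and green picks on the bench are decoys. Next come enlargements.

```bash
cat > h.py <<'E'
import numpy as np, cv2
from plant import robot
def cam(n): return robot.read_camera(n)
def ray(c,uv):
    p=cv2.undistortPoints(np.array([[uv]],float),c["intrinsics"],c["dist"])[0,0]
    T=c["T"]; return T[:3,3], T[:3,:3]@np.array([p[0],p[1],1])
def onz(c,uv,z):
    o,d=ray(c,uv); return o+d*(z-o[2])/d[2]
def proj(c,P):
    T=np.linalg.inv(c["T"]); P=np.atleast_2d(P).astype(float)
    r=cv2.projectPoints(P,cv2.Rodrigues(T[:3,:3])[0],T[:3,3],c["intrinsics"],c["dist"])[0]
    return r[:,0]
def tri(c1,u1,c2,u2):
    o1,d1=ray(c1,u1);o2,d2=ray(c2,u2)
    A=np.stack([d1,-d2],1); t=np.linalg.lstsq(A,o2-o1,rcond=None)[0]
    p,q=o1+d1*t[0],o2+d2*t[1]; return (p+q)/2,np.linalg.norm(p-q)
def crop(c,x0,y0,w,h,k,name):
    cv2.imwrite("pics/"+name,cv2.resize(c["img"][y0:y0+h,x0:x0+w],None,fx=k,fy=k,interpolation=cv2.INTER_CUBIC))
def st():
    s=robot.get_state(); print(round(s["time"],2),np.round(s["tcp_pos"],4),np.round(s["contact_force"],1),s["gripper_width"]); return s
E
python3 - <<'E'
from h import *
t=cam("top");s=cam("side")
crop(t,235,180,200,150,4,"t_jig.png"); crop(s,230,180,200,170,4,"s_jig.png"); 
crop(t,180,200,130,120,5,"t_st.png")
E
```

```text
(no output)
```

View pics/t_jig.png

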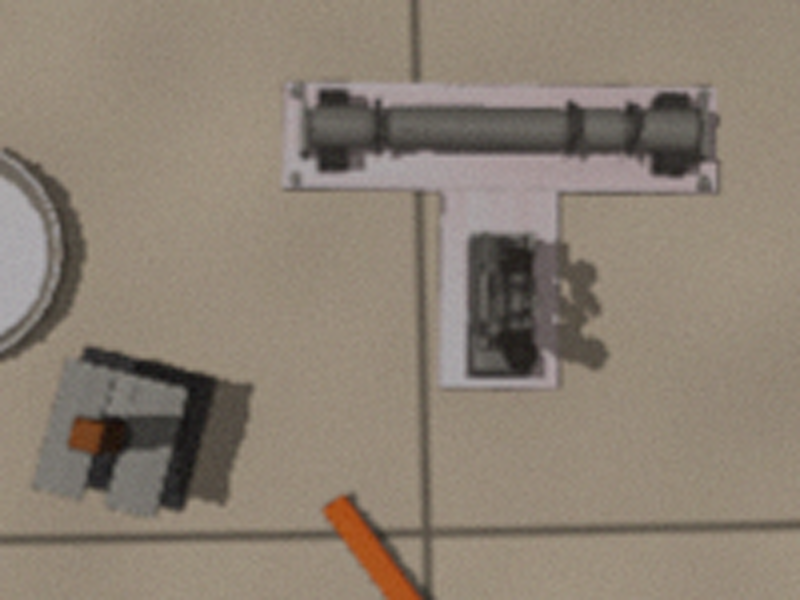

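View pics/s_jig.png

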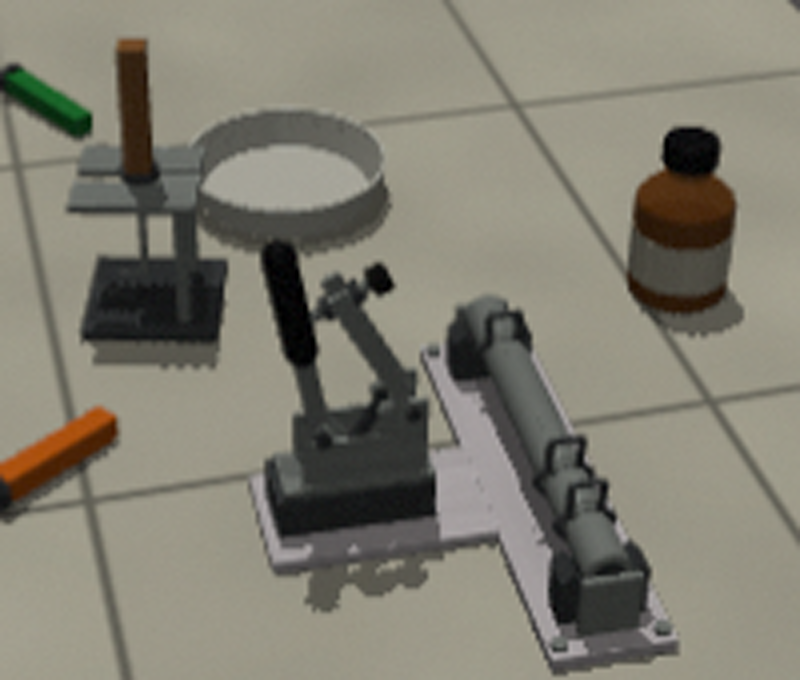

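View pics/t_st.png

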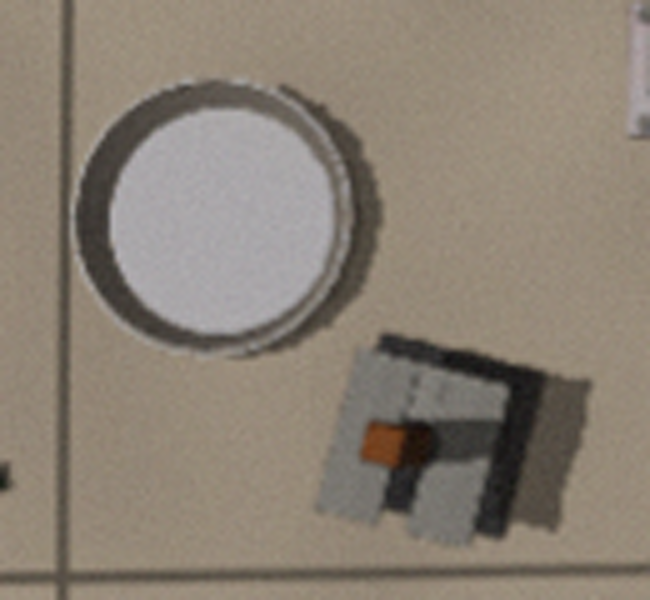

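Crops show the three rings on the axle: one at the left (jig y=+72), and two at the right (y=-38 and -72). The wooden pick hangs in the stand at crop (385,442), with the slot opening to image bottom (towards the robot). Next I measure.

```bash
python3 - <<'E'
from h import *
t=cam("top");s=cam("side")
def U(x,y,x0,y0,k): return ((x+.5)/k+x0-.5,(y+.5)/k+y0-.5)
# jig plate corners in t_jig
C=[onz(t,U(x,y,235,180,4),.008)[:2] for x,y in [(284,84),(717,88),(717,191),(284,187)]]
print("jig corners",np.round(C,4).tolist()); 
for i in range(4): print(np.linalg.norm(C[i]-C[(i+1)%4]).round(4),end=' ')
# hsv masks
hsv=cv2.cvtColor(t["img"],cv2.COLOR_BGR2HSV)
w=((hsv[...,1]<40)&(hsv[...,2]>140)).astype(np.uint8)
w[:, :180]=0;w[:,290:]=0;w[:190]=0;w[300:]=0
cs,_=cv2.findContours(w,cv2.RETR_EXTERNAL,cv2.CHAIN_APPROX_NONE)
c=max(cs,key=cv2.contourArea); print("\ndish",cv2.boundingRect(c),cv2.minEnclosingCircle(c),cv2.contourArea(c))
# pink plate
# side: handle wood
for nm,cc,box in (("top",t,(240,270,290,310)),("side",s,(250,180,280,235))):
    h=cv2.cvtColor(cc["img"],cv2.COLOR_BGR2HSV); m=((h[...,0]<18)&(h[...,1]>110)).astype(np.uint8)
    x0,y0,x1,y1=box; mm=np.zeros_like(m);mm[y0:y1,x0:x1]=m[y0:y1,x0:x1]
    c=max(cv2.findContours(mm,cv2.RETR_EXTERNAL,cv2.CHAIN_APPROX_NONE)[0],key=cv2.contourArea)
    print(nm,cv2.boundingRect(c),cv2.minAreaRect(c))
# tray
crop(t,440,190,110,140,4,"t_tray.png"); crop(t,240,260,60,60,12,"t_st2.png"); crop(s,240,180,60,100,6,"s_st2.png")
E
```

```text
jig corners [[0.6692, 0.1241], [0.6614, -0.1318], [0.6, -0.1292], [0.6076, 0.1251]]
0.2561 0.0615 0.2544 0.0616 
dish (202, 222, 45, 45) ((224.15748596191406, 243.89520263671875), 22.661407470703125) 1514.0
top (252, 285, 14, 9) ((258.5, 289.0), (8.0, 13.0), 90.0)
side (260, 190, 8, 33) ((263.32415771484375, 206.01036071777344), (32.355838775634766, 6.5181450843811035), 86.633544921875)
```

View pics/t_tray.png

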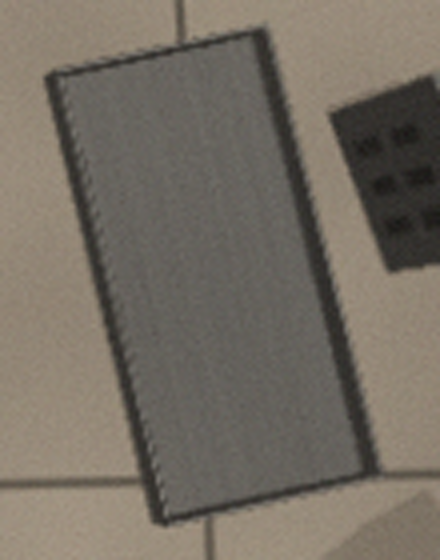

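View pics/t_st2.png

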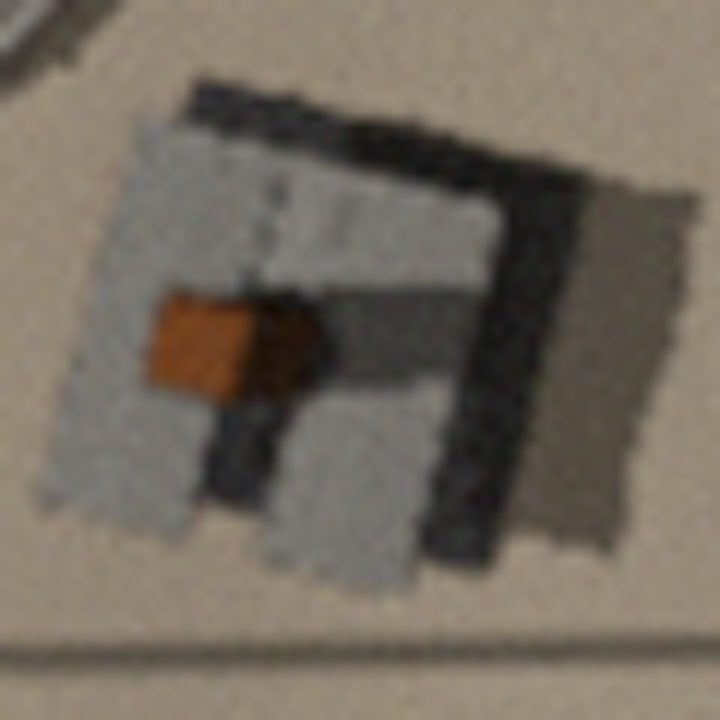

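View pics/s_st2.png

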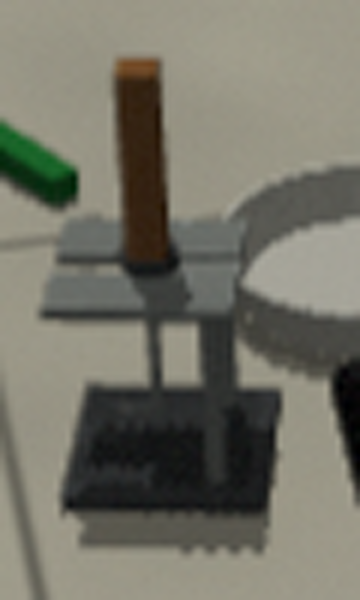

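```bash
python3 - <<'E'
from h import *
t=cam("top");s=cam("side")
def U(x,y,x0,y0,k): return ((x+.5)/k+x0-.5,(y+.5)/k+y0-.5)
P=lambda l,x0,y0,k,z,c=t: np.array([onz(c,U(x,y,x0,y0,k),z) for x,y in l])
pl=P([(145,115),(500,210),(415,590),(40,505)],240,260,12,.09)
print("plate",pl[:,:2].round(4).tolist(),np.linalg.norm(pl-np.roll(pl,-1,0),axis=1).round(4))
v=[pl[3]-pl[0],pl[2]-pl[1]]; print("-x dir deg",[np.degrees(np.arctan2(a[1],a[0])).round(1) for a in v],"y dirs",[np.degrees(np.arctan2(*(a[:2][::-1]))).round(1) for a in (pl[0]-pl[1],pl[3]-pl[2])])
h=P([(165,293),(257,308),(243,400),(148,385)],240,260,12,.175); print("handle top",h.mean(0).round(4),np.linalg.norm(h-np.roll(h,-1,0),axis=1).round(4),[np.degrees(np.arctan2(a[1],a[0])).round(1) for a in (h[3]-h[0],h[2]-h[1])])
a,b=U(200,346,240,260,12),U(137,68,240,180,6)
print("tri handle top",tri(t,a,s,b), "side onz",onz(s,b,.175))
print("side collar btm-ish",onz(s,U(150,258,240,180,6),.095))
tr=P([(47,75),(268,28),(378,470),(160,524)],440,190,4,.026); print("tray",tr.mean(0).round(4),np.linalg.norm(tr-np.roll(tr,-1,0),axis=1).round(4),tr[:,:2].round(3).tolist(),[np.degrees(np.arctan2(a[1],a[0])).round(1) for a in (tr[0]-tr[3],tr[1]-tr[2])])
# dish floor circle r54 at z=.004 from mask ; rim circle crop centre (212,215) r~140 in t_st k5
print("dish floor",onz(t,(224.16-.0,243.9),.004), onz(t,(224.16+22.66,243.9),.004)-onz(t,(224.16,243.9),.004))
print("dish rim",P([(212,216)],180,200,5,.028))
# jig frame
C=np.array([[0.6692,0.1241],[0.6614,-.1318],[.6,-.1292],[.6076,.1251]]); o=C.mean(0)
yv=(C[0]-C[1]+C[3]-C[2]); yv/=np.linalg.norm(yv); xv=np.array([yv[1],-yv[0]]); print("jig",o,xv,yv,np.degrees(np.arctan2(*xv[::-1])))
# axle ends at z~0.04 silhouette: crop
crop(t,300,190,125,50,6,"t_ax.png")
J=lambda x,y,z: np.r_[o+x*xv+y*yv,z]
for nm,p in {"pivot":J(-.117,0,.064),"grip":J(-.117-.078*np.sin(np.radians(10)),0,.064+.078*np.cos(np.radians(10))),"r1":J(0,-.072,.0645),"r2":J(0,-.038,.0645),"r3":J(0,.072,.0645),"axend":J(0,-.11,.04),"axend+":J(0,.11,.04)}.items(): print(nm,p.round(4),proj(t,p).round(1),proj(s,p).round(1))
E
```

```text
plate [[0.5054, 0.2395], [0.4872, 0.1757], [0.4199, 0.1916], [0.436, 0.2587]] [0.0663 0.0691 0.069  0.072 ]
-x dir deg [np.float64(164.5), np.float64(166.7)] y dirs [np.float64(74.1), np.float64(76.5)]
handle top [0.4632 0.216  0.175 ] [0.0153 0.0151 0.0158 0.0152] [np.float64(169.1), np.float64(170.9)]
tri handle top (array([0.46326016, 0.2170439 , 0.17160028]), np.float64(3.8660952596977e-05)) side onz [0.46243598 0.21052793 0.175     ]
side collar btm-ish [0.46245758 0.20868905 0.095     ]
tray [ 0.5239 -0.3057  0.026 ] [0.1339 0.2617 0.1302 0.2643] [[0.64, -0.215], [0.666, -0.346], [0.409, -0.394], [0.381, -0.267]] [np.float64(11.4), np.float64(10.6)]
dish floor [0.57050142 0.31886732 0.004     ] [-0.00109817 -0.05395407  0.        ]
dish rim [[0.57059556 0.31846199 0.028     ]]
jig [ 0.63455 -0.00295] [ 0.99954477 -0.0301705 ] [0.0301705  0.99954477] -1.7289047100719919
pivot [0.5176 0.0006 0.064 ] [[361.4 262. ]] [[309.4 285.2]]
grip [0.5041 0.001  0.1408] [[364.3 266.4]] [[302.2 254.4]]
r1 [ 0.6324 -0.0749  0.0645] [[393.8 210. ]] [[376.8 299.9]]
r2 [ 0.6334 -0.0409  0.0645] [[378.6 209.9]] [[371.4 288.9]]
r3 [0.6367 0.069  0.0645] [[329.3 209.4]] [[355.8 257.4]]
axend [ 0.6312 -0.1129  0.04  ] [[408.8 212.1]] [[382.2 322.7]]
axend+ [0.6379 0.107  0.04  ] [[312.7 211.2]] [[350.6 256.7]]
```

View pics/t_ax.png

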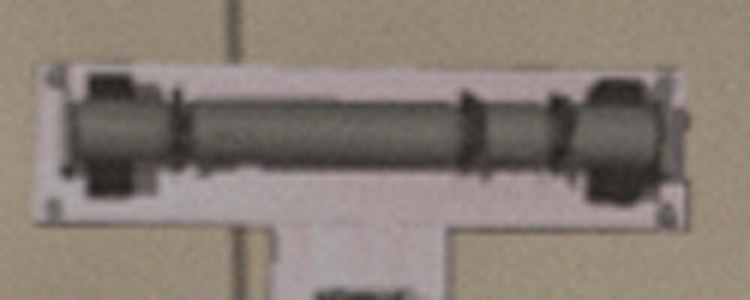

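```bash
python3 - <<'E'
from h import *
t=cam("top");s=cam("side")
o=np.array([.6335,-.003]);a=np.radians(-1.7);xv=np.array([np.cos(a),np.sin(a)]);yv=np.array([-xv[1],xv[0]])
def onjig(c,uv,y):
    O,d=ray(c,uv); n=np.r_[yv,0]; tt=(y-(O[:2]-o)@yv)/(d@n); p=O+d*tt; return ((p[:2]-o)@xv).round(4),p[2].round(4)
U=lambda x,y:((x+.5)/4+229.5,(y+.5)/4+179.5)
for n,u in {"sleeve top":(275,243),"sleeve bot":(303,362),"spindle tip":(380,275),"spindle head":(335,295),"arm elbow":(400,385),"sp left":(318,310)}.items(): print(n,onjig(s,U(*u),0))
for u in ((290,145),(437,150)): print("bottle",onz(t,u,.1))
E
```

```text
sleeve top (np.float64(-0.1362), np.float64(0.1737))
sleeve bot (np.float64(-0.1237), np.float64(0.1028))
spindle tip (np.float64(-0.0859), np.float64(0.1485))
spindle head (np.float64(-0.1078), np.float64(0.1401))
arm elbow (np.float64(-0.0749), np.float64(0.0808))
sp left (np.float64(-0.1161), np.float64(0.1326))
bottle [0.77580491 0.15261536 0.1       ]
bottle [ 0.75746761 -0.1692881   0.1       ]
```

{"api": "apply_moves", "payload": {
  "steps": [
    [[0, 0, -0.05, 0.35, 0.5, 0, 40], [0, 0, -0.1, 0.7, 1.0, 0, 40], [0, 0, -0.15, 0.7, 1.0, 0, 40]]
  ],
  "newtons": 60
}}

```text
time: 0.8
tcp_pos: [0.2284, -0.4248, 0.2315]
tool_rot: [[0.027, 1.0, 0.001], [1.0, -0.027, 0.0], [0.0, 0.001, -1.0]]
contact_force: [0.3, -0.0, 0.6]
gripper_width: 0.514
```

{"api": "apply_moves", "payload": {
  "steps": [
    [[0, 0, 0, 0.3, 0.45, 0, 40], [0, 0, 0, 0.64, 1.0, 0, 40]]
  ]
}}

```text
time: 1.0
tcp_pos: [0.2818, -0.3418, 0.2313]
tool_rot: [[0.026, 1.0, 0.0], [1.0, -0.026, -0.0], [-0.0, 0.0, -1.0]]
contact_force: [2.0, -0.7, 0.5]
gripper_width: 0.472
```

{"api": "apply_moves", "payload": {
  "steps": [
    [[0, 0, 0, 0.3, 0.45, 0, 40], [0, 0, 0, 0.64, 1.0, 0, 40]]
  ]
}}

```text
time: 1.2
tcp_pos: [0.3361, -0.2572, 0.2316]
tool_rot: [[0.025, 1.0, 0.001], [1.0, -0.025, -0.0], [-0.0, 0.001, -1.0]]
contact_force: [1.3, -1.3, -0.8]
gripper_width: 0.467
```

{"api": "apply_moves", "payload": {
  "steps": [
    [[0, 0, 0, 0.3, 0.45, 0, 40], [0, 0, 0, 0.64, 1.0, 0, 40]]
  ]
}}

```text
time: 1.4
tcp_pos: [0.3903, -0.1729, 0.2317]
tool_rot: [[0.024, 1.0, 0.001], [1.0, -0.024, -0.0], [-0.0, 0.001, -1.0]]
contact_force: [1.5, -0.5, -0.3]
gripper_width: 0.47
```

{"api": "apply_moves", "payload": {
  "steps": [
    [[0, 0, 0, 0.3, 0.45, 0, 40], [0, 0, 0, 0.64, 1.0, 0, 40], [0, 0, 0, 0.64, 1.0, 0, 40], [0, 0, 0, 0.64, 1.0, 0, 40]]
  ]
}}

```text
time: 1.8
tcp_pos: [0.4546, -0.0727, 0.2309]
tool_rot: [[0.021, 1.0, -0.0], [1.0, -0.021, 0.0], [0.0, -0.0, -1.0]]
contact_force: [-0.1, 0.1, -0.1]
gripper_width: 0.47
```

{"api": "apply_moves", "payload": {
  "steps": [
    [[0, 0, 0, 0.23, 0.37, 0, 40], [0, 0, 0, 0.465, 0.737, 0, 40], [0, 0, 0, 0.465, 0.737, -0.3, 40], [0, 0, 0, 0.465, 0.737, -0.4, 40], [0, 0, 0, 0.465, 0.737, -0.4, 40]]
  ]
}}

```text
time: 2.3
tcp_pos: [0.4985, -0.0022, 0.1899]
tool_rot: [[0.025, 1.0, -0.004], [1.0, -0.025, -0.001], [-0.001, -0.004, -1.0]]
contact_force: [-0.1, -0.1, 0.5]
gripper_width: 0.469
```

```bash
python3 - <<'E'
from h import *
t=cam("top");s=cam("side"); crop(t,300,200,130,100,6,"t1.png"); crop(s,230,160,170,130,4,"s1.png");st()
E
```

```text
2.4 [ 0.5    -0.0022  0.1923] [ 0.7 -0.3  0.1] 0.4644821276785363
```

View pics/t1.png

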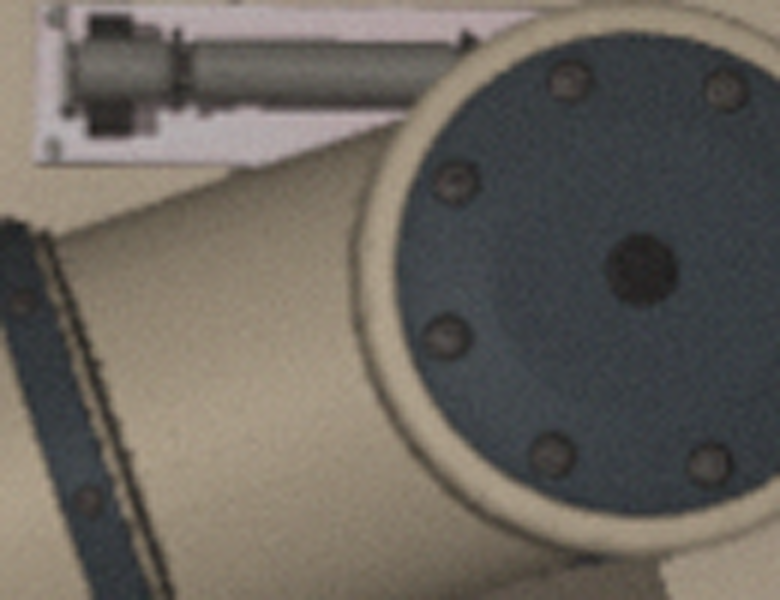

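View pics/s1.png

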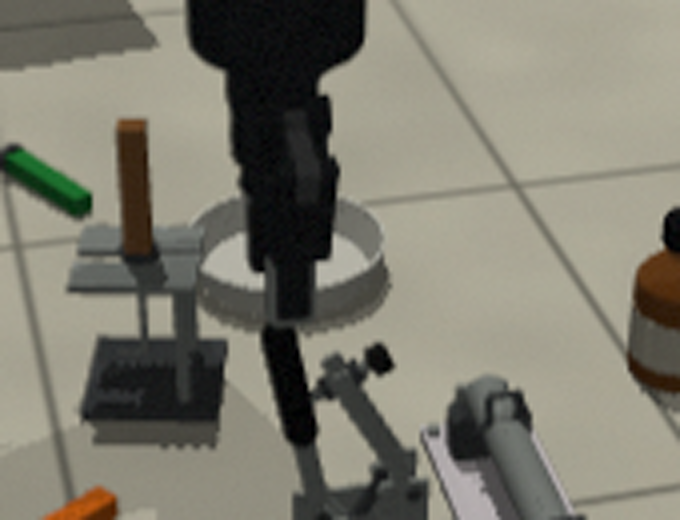

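Side view: the open fingers stand right above the sleeve top (crop 278,330). The top view is hidden by the wrist. I descend and pinch.

{"api": "apply_moves", "payload": {
  "steps": [
    [[0, 0, 0, 0.01, 0.03, -0.2, 40], [0, 0, 0, 0.01, 0.03, -0.4, 40], [0, 0, 0, 0.01, 0.03, -0.58, 40], [0, 0, 0, 0.01, 0.03, -0.58, 40], [0, 0, 0, 0.01, 0.03, -0.58, 10], [0, 0, 0, 0.01, 0.03, -0.58, 10], [0, 0, 0, 0.01, 0.03, -0.58, 10], [0, 0, 0, 0.01, 0.03, -0.58, 10]]
  ],
  "newtons": 60
}}

```text
time: 3.2
tcp_pos: [0.5021, 0.002, 0.1353]
tool_rot: [[0.024, 1.0, 0.003], [1.0, -0.024, 0.0], [0.001, 0.003, -1.0]]
contact_force: [-1.6, 2.1, 6.3]
gripper_width: 0.179
```

```bash
python3 - <<'E'
from h import *
s=cam("side"); crop(s,230,160,170,130,4,"s2.png");st()
E
```

```text
3.25 [0.5021 0.002  0.1353] [-1.7  0.9  6.5] 0.17994846226915132
```

View pics/s2.png

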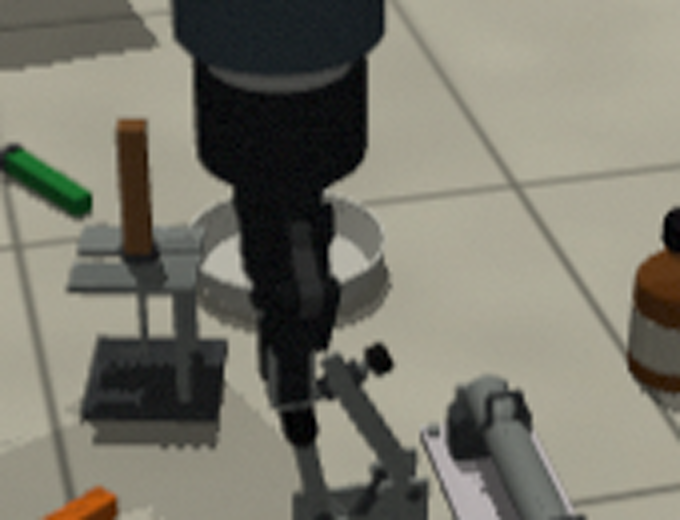

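{"api": "apply_moves", "payload": {
  "steps": [
    [[0, 0, 0, -0.09, 0.003, -0.019, 10], [0, 0, 0, -0.195, 0.006, -0.054, 10], [0, 0, 0, -0.296, 0.009, -0.102, 10], [0, 0, 0, -0.389, 0.012, -0.162, 10], [0, 0, 0, -0.475, 0.014, -0.232, 10], [0, 0, 0, -0.552, 0.016, -0.313, 10], [0, 0, 0, -0.618, 0.018, -0.402, 10], [0, 0, 0, -0.672, 0.02, -0.499, 10], [0, 0, 0, -0.71, 0.021, -0.587, 10], [0, 0, 0, -0.737, 0.022, -0.678, 10]]
  ],
  "newtons": 45
}}

```text
time: 4.25
tcp_pos: [0.4298, 0.0045, 0.0672]
tool_rot: [[0.024, 1.0, 0.006], [1.0, -0.024, 0.001], [0.001, 0.006, -1.0]]
contact_force: [2.3, -1.0, 4.5]
gripper_width: 0.176
```

```bash
python3 - <<'E'
from h import *
s=cam("side"); crop(s,230,160,170,130,4,"s3.png");st()
E
```

```text
4.3 [0.4292 0.0045 0.0658] [ 5.9  0.1 -3.1] 0.1767720583319164
```

View pics/s3.png

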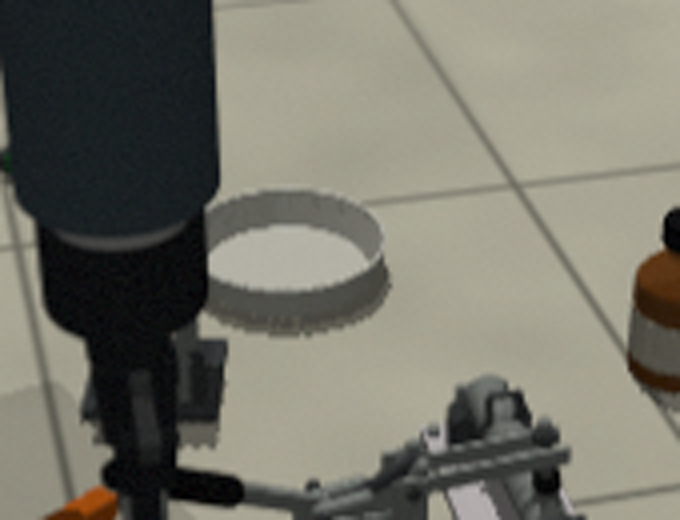

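The handle has swung over and the arm's spindle is now on the axle (crop 545,470). I push it through to the stop.

{"api": "apply_moves", "payload": {
  "steps": [
    [[0, 0, 0, -0.01, 0, -0.04, 10], [0, 0, 0, -0.02, 0, -0.08, 10], [0, 0, 0, -0.02, 0, -0.12, 10], [0, 0, 0, -0.02, 0, -0.16, 10], [0, 0, 0, -0.02, 0, -0.19, 10], [0, 0, 0, -0.02, 0, -0.2, 10], [0, 0, 0, -0.02, 0, -0.2, 10]]
  ]
}}

```text
time: 5.0
tcp_pos: [0.427, 0.0045, 0.0463]
tool_rot: [[0.024, 1.0, 0.003], [1.0, -0.024, 0.001], [0.001, 0.003, -1.0]]
contact_force: [5.4, -0.2, 3.3]
gripper_width: 0.179
```

```bash
python3 - <<'E'
from h import *
s=cam("side"); crop(s,230,200,170,150,4,"s4.png");st()
E
```

```text
5.05 [0.4271 0.0045 0.0463] [ 4.8 -0.5  3.5] 0.18020032961237495
```

View pics/s4.png

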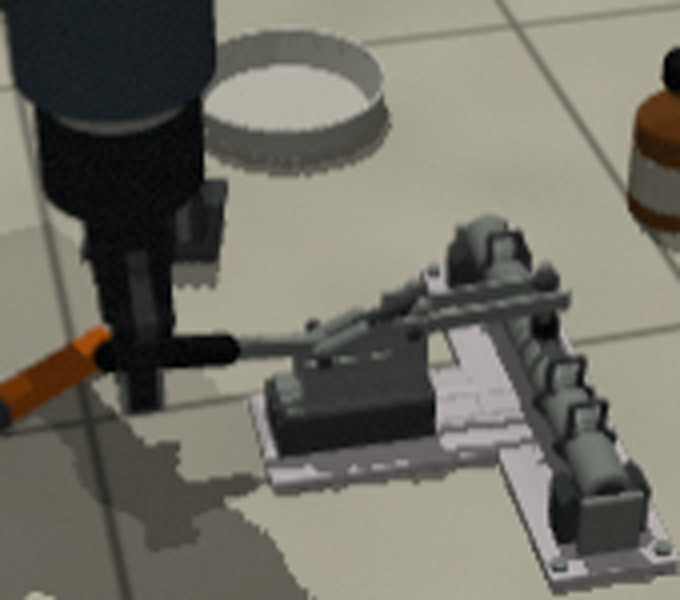

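{"api": "apply_moves", "payload": {
  "steps": [
    [[0, 0, 0, 0, 0, -0.03, 10], [0, 0, 0, 0, 0, -0.05, 10], [0, 0, 0, 0, 0, -0.05, 10], [0, 0, 0, 0, 0, -0.05, 10]]
  ]
}}

```text
time: 5.45
tcp_pos: [0.4271, 0.0045, 0.0434]
tool_rot: [[0.023, 1.0, 0.004], [1.0, -0.023, 0.0], [0.001, 0.004, -1.0]]
contact_force: [-4.2, 2.1, 25.3]
gripper_width: 0.178
```

```bash
python3 - <<'E'
from h import *
s=cam("side"); crop(s,230,200,170,150,4,"s5.png");st()
E
```

```text
5.5 [0.4271 0.0045 0.0434] [-4.5  2.1 24.9] 0.1859351780193371
```

View pics/s5.png

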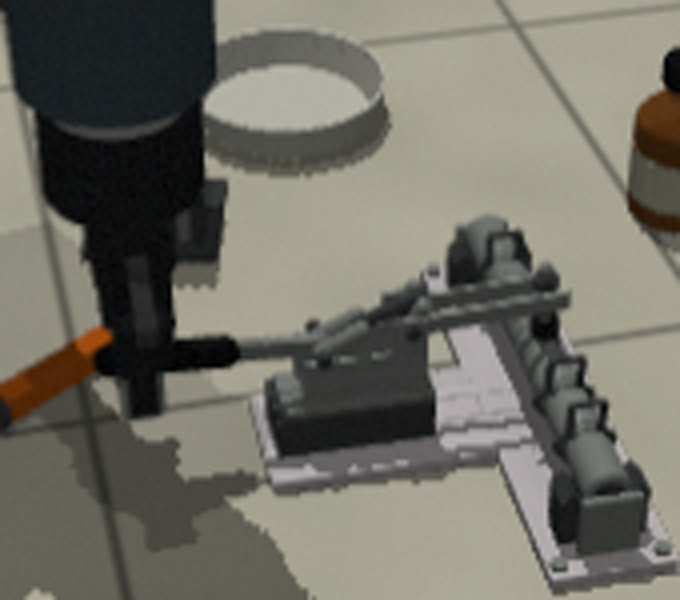

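The force rose to 25 N at the stop, so the clamp is locked, and the rings still stand in their grooves. I release and rise.

{"api": "apply_moves", "payload": {
  "steps": [
    [[0, 0, 0, 0, 0, 0.03, 10], [0, 0, 0, 0, 0, 0.03, 40], [0, 0, 0, 0, 0, 0.03, 40], [0, 0, 0, 0, 0, 0.03, 40], [0, 0, 0, 0, 0, 0.3, 40], [0, 0, 0, 0, 0, 0.65, 40], [0, 0, 0, 0, 0, 1, 40]]
  ]
}}

```text
time: 6.2
tcp_pos: [0.4238, 0.0037, 0.1406]
tool_rot: [[0.025, 1.0, -0.004], [1.0, -0.025, -0.001], [-0.001, -0.004, -1.0]]
contact_force: [1.7, -0.2, 0.5]
gripper_width: 0.471
```

{"api": "apply_moves", "payload": {
  "steps": [
    [[0, 0, 0.1, 0, 0.3, 0.4, 50], [0, 0, 0.2, 0.1, 0.6, 0.8, 50], [0, 0, 0.3, 0.1, 1, 0.8, 50], [0, 0, 0.4, 0.2, 1, 0.8, 50], [0, 0, 0.5, 0.2, 1, 0.8, 50], [0, 0, 0.6, 0.2, 1, 0.8, 50], [0, 0, 0.65, 0.2, 1, 0.8, 50]]
  ]
}}

```text
time: 6.9
tcp_pos: [0.4444, 0.1039, 0.2194]
tool_rot: [[-0.858, 0.513, -0.003], [0.513, 0.858, -0.001], [0.002, -0.003, -1.0]]
contact_force: [0.2, -0.6, -0.3]
gripper_width: 0.585
```

{"api": "apply_moves", "payload": {
  "steps": [
    [[0, 0, 0, 0.1, 0.4, 0, 50], [0, 0, 0, 0.1, 0.8, 0, 50], [0, 0, 0, 0.15, 1, 0, 50], [0, 0, 0, 0.15, 1, 0, 50]]
  ]
}}

```text
time: 7.3
tcp_pos: [0.4599, 0.2058, 0.219]
tool_rot: [[-0.856, 0.517, -0.003], [0.517, 0.856, -0.002], [0.001, -0.003, -1.0]]
contact_force: [-0.0, -1.7, -0.1]
gripper_width: 0.584
```

```bash
python3 - <<'E'
from h import *
s=cam("side"); crop(s,230,100,170,150,4,"s6.png");print(st()["tool_rot"].round(3)); c=cam("top");crop(c,290,180,140,110,5,"t6.png")
E
```

```text
7.35 [0.4598 0.2046 0.2193] [-0.8 -1.2  0.4] 0.5854293972315765
[[-0.856  0.517 -0.003]
 [ 0.517  0.856 -0.002]
 [ 0.001 -0.003 -1.   ]]
```

View pics/s6.png

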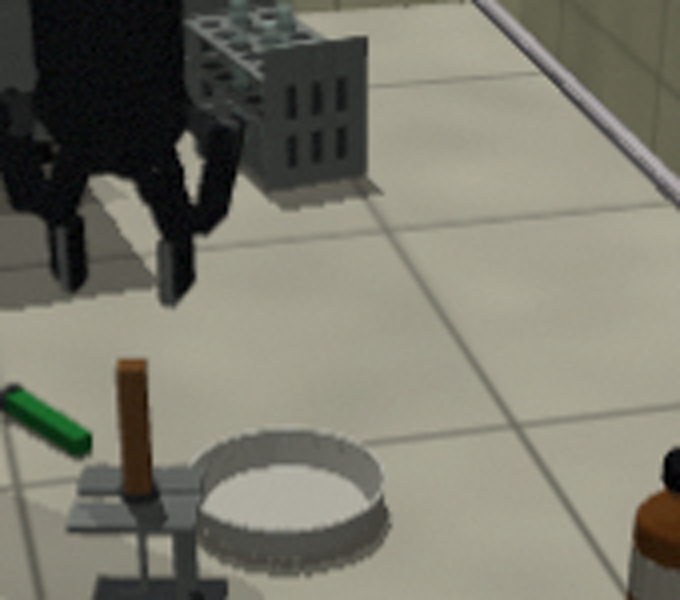

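View pics/t6.png

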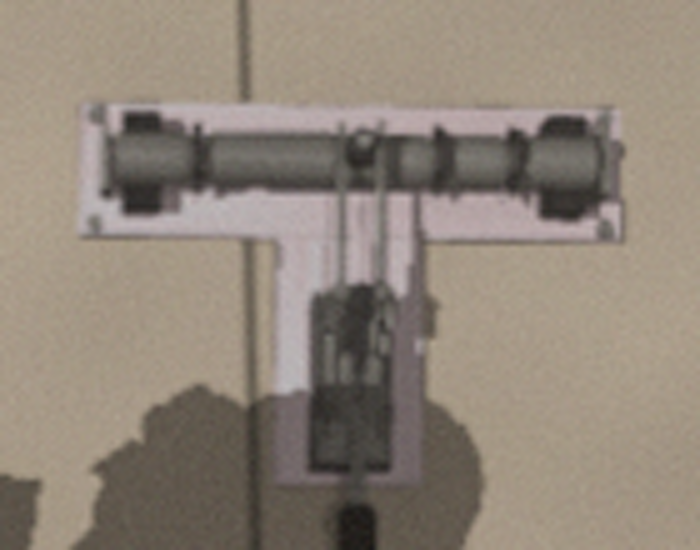

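The clamp is locked across the axle (top crop 360,150). The wooden pick is the one shaped upright in the stand, while the green and orange ones lie flat. I align over it and grasp.

{"api": "apply_moves", "payload": {
  "steps": [
    [[0, 0, 0.07, 0.03, 0.1, 0, 50], [0, 0, 0.15, 0.03, 0.1, 0, 50], [0, 0, 0.15, 0.03, 0.1, 0, 50], [0, 0, 0.15, 0.03, 0.1, -0.3, 50], [0, 0, 0.15, 0.03, 0.1, -0.3, 50]]
  ]
}}

```text
time: 7.9
tcp_pos: [0.4611, 0.2122, 0.1872]
tool_rot: [[-0.972, 0.233, -0.006], [0.233, 0.972, -0.003], [0.005, -0.005, -1.0]]
contact_force: [0.1, -0.6, -0.9]
gripper_width: 0.59
```

```bash
python3 - <<'E'
from h import *
s=cam("side"); crop(s,220,130,100,100,6,"s7.png");S=st();print(S["tool_rot"].round(3))
for p in [(.463,.216,.175),(.463,.2145,.175)]: print(proj(s,p))
p=S["tcp_pos"]; x=S["tool_rot"][:,0]
print("tips",proj(s,[p+x*.025+[0,0,.008],p-x*.025+[0,0,.008]]))
E
```

```text
7.95 [0.4622 0.2125 0.1893] [0.8 0.3 1. ] 0.5858520434780753
[[-0.973  0.232 -0.003]
 [ 0.232  0.973 -0.003]
 [ 0.003 -0.003 -1.   ]]
[[262.29174779 189.76701764]]
[[262.39570062 190.07336242]]
tips [[250.05353351 181.37253893]
 [273.12142685 181.34459168]]
```

View pics/s7.png

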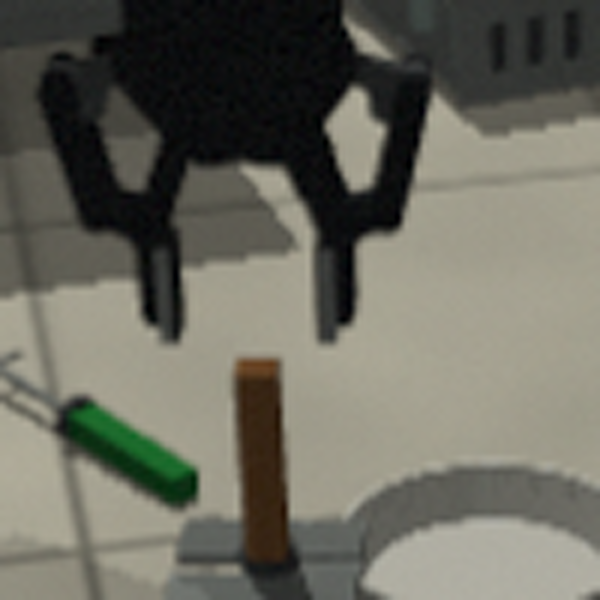

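{"api": "apply_moves", "payload": {
  "steps": [
    [[0, 0, 0, 0.01, 0.025, -0.25, 50], [0, 0, 0, 0.01, 0.025, -0.5, 50], [0, 0, 0, 0.01, 0.025, -0.7, 50], [0, 0, 0, 0.01, 0.025, -0.7, 50], [0, 0, 0, 0.01, 0.025, -0.7, 10], [0, 0, 0, 0.01, 0.025, -0.7, 10], [0, 0, 0, 0.01, 0.025, -0.7, 10], [0, 0, 0, 0.01, 0.025, -0.7, 10], [0, 0, 0, 0.01, 0.025, -0.7, 10]]
  ],
  "newtons": 70
}}

```text
time: 8.85
tcp_pos: [0.4653, 0.2171, 0.1223]
tool_rot: [[-0.973, 0.229, 0.003], [0.229, 0.973, 0.002], [-0.002, 0.002, -1.0]]
contact_force: [-1.1, 0.0, 6.3]
gripper_width: 0.179
```

```bash
python3 - <<'E'
from h import *
s=cam("side"); crop(s,220,130,100,100,6,"s8.png");S=st();print(S["tool_rot"].round(3))
E
```

```text
8.9 [0.4653 0.2171 0.1223] [-1.  -0.7  7.2] 0.17755802057766992
[[-0.974  0.229  0.003]
 [ 0.229  0.974  0.002]
 [-0.002  0.002 -1.   ]]
```

View pics/s8.png

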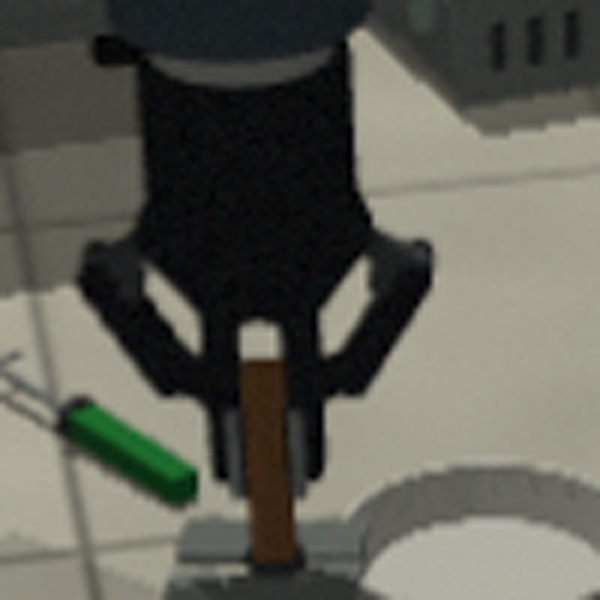

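The pick is gripped at opening 15 mm. I lift it straight out.

{"api": "apply_moves", "payload": {
  "steps": [
    [[0, 0, 0, 0, 0, 0.2, 10], [0, 0, 0, 0, 0, 0.4, 10], [0, 0, 0, 0, 0, 0.6, 10], [0, 0, 0, 0, 0, 0.8, 10], [0, 0, 0, 0, 0, 1, 10], [0, 0, 0, 0, 0, 1, 10]]
  ]
}}

```text
time: 9.5
tcp_pos: [0.4657, 0.2173, 0.2238]
tool_rot: [[-0.973, 0.229, 0.005], [0.229, 0.973, 0.003], [-0.004, 0.004, -1.0]]
contact_force: [-0.0, 0.1, -0.2]
gripper_width: 0.18
```

{"api": "apply_moves", "payload": {
  "steps": [
    [[0, 0, 0, 0, 0, 0.2, 10], [0, 0, 0, 0, 0, 0.4, 10], [0, 0, 0, 0, 0, 0.4, 10], [0, 0, 0, 0, 0, 0.4, 10]]
  ]
}}

```text
time: 9.9
tcp_pos: [0.4641, 0.2167, 0.26]
tool_rot: [[-0.973, 0.229, -0.001], [0.229, 0.973, 0.0], [0.001, 0.0, -1.0]]
contact_force: [0.1, -0.2, -0.9]
gripper_width: 0.178
```

```bash
python3 - <<'E'
from h import *
s=cam("side"); crop(s,220,60,150,150,4,"s9.png");S=st();print(S["tool_rot"].round(3))
E
```

```text
9.95 [0.4638 0.2165 0.2594] [-0.7 -0.6 -0.4] 0.18103265748861527
[[-0.973  0.229 -0.002]
 [ 0.229  0.973 -0.   ]
 [ 0.002 -0.001 -1.   ]]
```

View pics/s9.png

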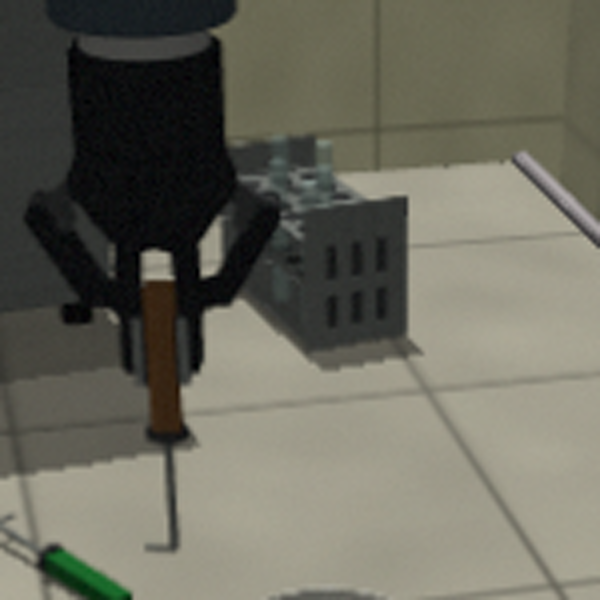

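The hook hangs free and points left (crop 148,547). I carry it to ring 3's approach, turning the hook to +y.

{"api": "apply_moves", "payload": {
  "steps": [
    [[0, 0, -0.07, 0.2, -0.2, 0, 10], [0, 0, -0.14, 0.4, -0.4, 0, 10], [0, 0, -0.21, 0.6, -0.6, 0, 10], [0, 0, -0.28, 0.86, -0.87, 0, 10], [0, 0, -0.35, 0.86, -0.87, 0, 10], [0, 0, -0.35, 0.86, -0.87, 0, 10]]
  ]
}}

```text
time: 10.55
tcp_pos: [0.5502, 0.1287, 0.2587]
tool_rot: [[-0.568, 0.823, -0.003], [0.823, 0.568, -0.001], [0.001, -0.003, -1.0]]
contact_force: [0.4, 0.1, -0.4]
gripper_width: 0.174
```

{"api": "apply_moves", "payload": {
  "steps": [
    [[0, 0, -0.07, 0.2, -0.2, 0, 10], [0, 0, -0.14, 0.4, -0.4, 0, 10], [0, 0, -0.21, 0.6, -0.6, -0.2, 10], [0, 0, -0.28, 0.86, -0.87, -0.4, 10], [0, 0, -0.303, 0.86, -0.87, -0.6, 10], [0, 0, -0.303, 0.86, -0.87, -0.6, 10], [0, 0, -0.303, 0.86, -0.87, -0.6, 10]]
  ]
}}

```text
time: 11.25
tcp_pos: [0.6359, 0.0431, 0.2006]
tool_rot: [[0.023, 1.0, -0.001], [1.0, -0.023, -0.001], [-0.001, -0.001, -1.0]]
contact_force: [0.4, -1.1, 0.9]
gripper_width: 0.184
```

```bash
python3 - <<'E'
from h import *
s=cam("side"); crop(s,290,180,120,120,6,"s10.png");S=st();print(S["tool_rot"].round(3));c=cam("top");crop(c,290,160,140,110,5,"t10.png")
E
```

```text
11.3 [0.6364 0.0433 0.2018] [ 0.7 -1.  -0. ] 0.17804705246064087
[[ 0.023  1.     0.001]
 [ 1.    -0.023 -0.   ]
 [-0.     0.001 -1.   ]]
```

View pics/s10.png

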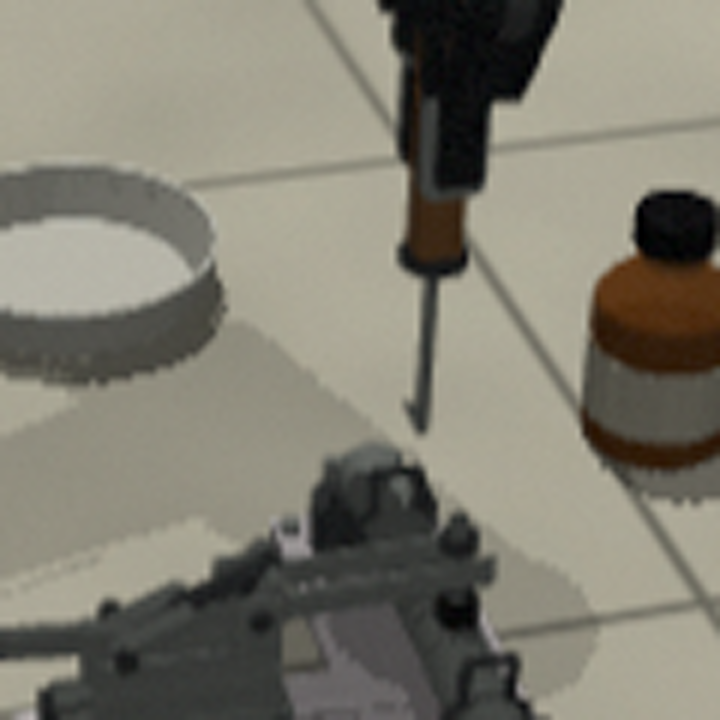

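View pics/t10.png

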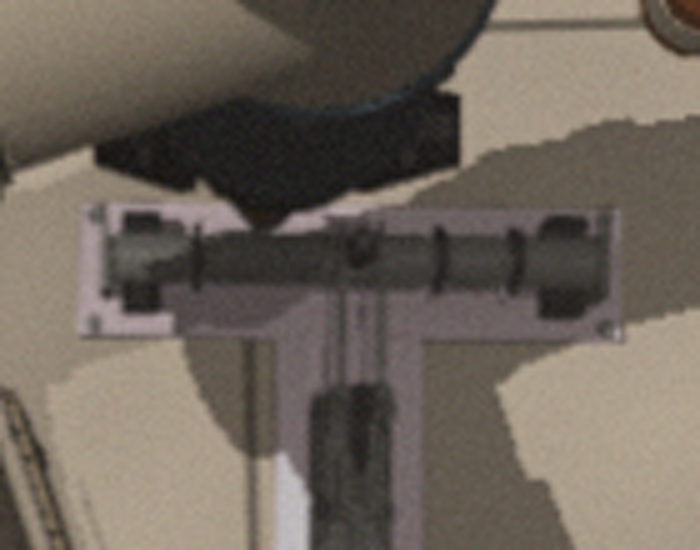

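```bash
python3 - <<'E'
from h import *
s=cam("side");S=st();p=S["tcp_pos"]
print("heel pred",proj(s,p+[0,0,-.1003]),"bottom",proj(s,p+[0,0,-.102]),"collar", proj(s,p+[0,0,.0127-.045]))
o=np.array([.634,-.003]);a=np.radians(-1.7);xv=np.array([np.cos(a),np.sin(a)]);yv=np.array([-xv[1],xv[0]])
J=lambda x,y,z: np.r_[o+x*xv+y*yv,z]
for n,y in (("r3",.072),("r2",-.038),("r1",-.072)): print(n,"bow mid",proj(s,J(0,y,.0645)),"win",proj(s,J(0,y,.0572)),"bow ends",proj(s,[J(-.0085,y,.0665),J(.0085,y,.0665)]))
c=p+[0,0,-.1003]
print("jac dx,dy,dz per mm",[ (proj(s,c+d)-proj(s,c)).round(2) for d in np.eye(3)*.001])
crop(s,340,235,50,80,9,"s11.png")
E
```

```text
11.4 [0.6366 0.0435 0.2024] [-0.2 -0.  -0.8] 0.17895068558913435
heel pred [[360.46952989 249.48092274]] bottom [[360.42621343 250.15808485]] collar [[362.26228941 221.31823371]]
r3 bow mid [[355.58632962 257.40728776]] win [[355.42648588 260.16176292]] bow ends [[351.82793465 257.13260546]
 [359.42026732 256.16661595]]
r2 bow mid [[371.16830353 288.96078794]] win [[370.92561866 291.83329615]] bow ends [[367.1086552  288.7542735 ]
 [375.34649358 287.5862974 ]]
r1 bow mid [[376.57572325 299.91941776]] win [[376.30131443 302.82646082]] bow ends [[372.41408061 299.74087785]
 [380.872416   298.49769467]]
jac dx,dy,dz per mm [array([[ 0.46, -0.07]]), array([[-0.15, -0.26]]), array([[ 0.03, -0.4 ]])]
```

View pics/s11.png

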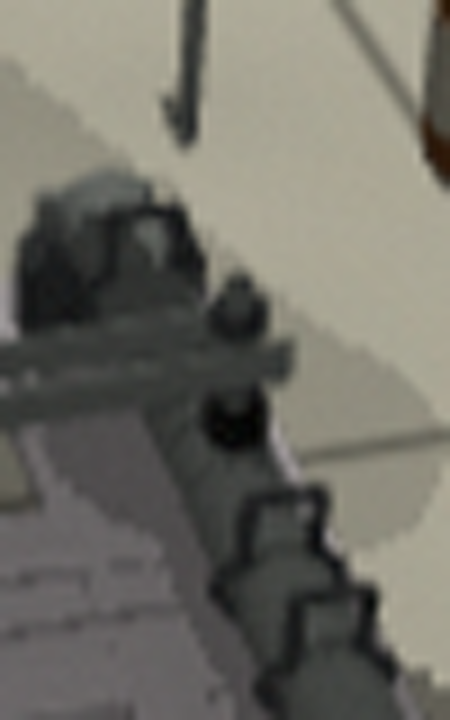

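Residuals: the hook bottom is predicted (360.4,250.2) and seen (360.3,251.1). Ring bows are predicted (355.6,257.4) and seen (356.1,258.5). The rings therefore sit about 1.4 mm further in +x relative to the tool, with the heights consistent. I lower and look again.

{"api": "apply_moves", "payload": {
  "steps": [
    [[0, 0, 0, 0.01, 0, -0.15, 10], [0, 0, 0, 0.01, 0, -0.3, 10], [0, 0, 0, 0.01, 0, -0.44, 10], [0, 0, 0, 0.01, 0, -0.44, 10], [0, 0, 0, 0.01, 0, -0.44, 10]]
  ]
}}

```text
time: 11.9
tcp_pos: [0.6376, 0.0429, 0.1578]
tool_rot: [[0.026, 1.0, 0.002], [1.0, -0.026, -0.0], [-0.0, 0.002, -1.0]]
contact_force: [-0.4, -0.5, 0.8]
gripper_width: 0.181
```

```bash
python3 - <<'E'
from h import *
s=cam("side"); crop(s,330,215,60,60,10,"s12.png");S=st()
E
```

```text
11.95 [0.6379 0.0429 0.1582] [-0.2  1.  -0.6] 0.17730818540306018
```

View pics/s12.png

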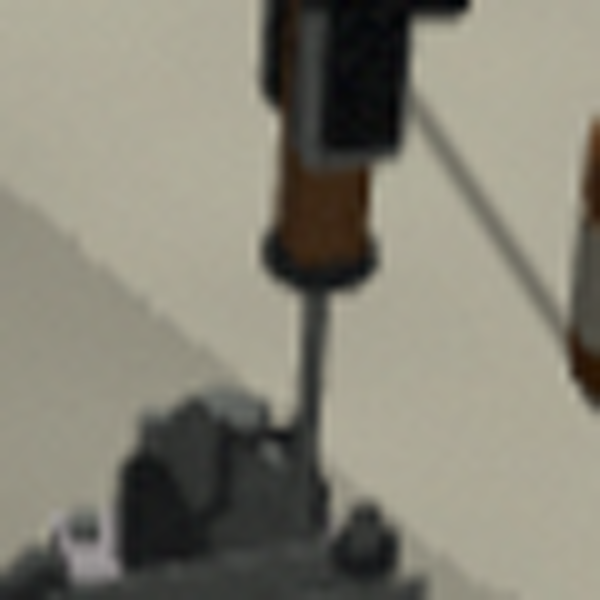

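{"api": "apply_moves", "payload": {
  "steps": [
    [[0, 0, 0, -0.005, 0.05, -0.005, 10], [0, 0, 0, -0.008, 0.1, -0.005, 10], [0, 0, 0, -0.008, 0.15, -0.005, 10], [0, 0, 0, -0.008, 0.185, -0.005, 10], [0, 0, 0, -0.008, 0.185, -0.005, 10], [0, 0, 0, -0.008, 0.185, -0.005, 10]]
  ]
}}

```text
time: 12.55
tcp_pos: [0.6365, 0.0612, 0.156]
tool_rot: [[0.028, 1.0, -0.0], [1.0, -0.028, -0.0], [-0.0, -0.0, -1.0]]
contact_force: [-0.4, 0.7, -0.8]
gripper_width: 0.177
```

```bash
python3 - <<'E'
from h import *
s=cam("side"); crop(s,330,215,60,60,10,"s13.png");S=st()
E
```

```text
12.6 [0.6365 0.0611 0.156 ] [ 0.9  0.5 -0.6] 0.18020343420104223
```

View pics/s13.png

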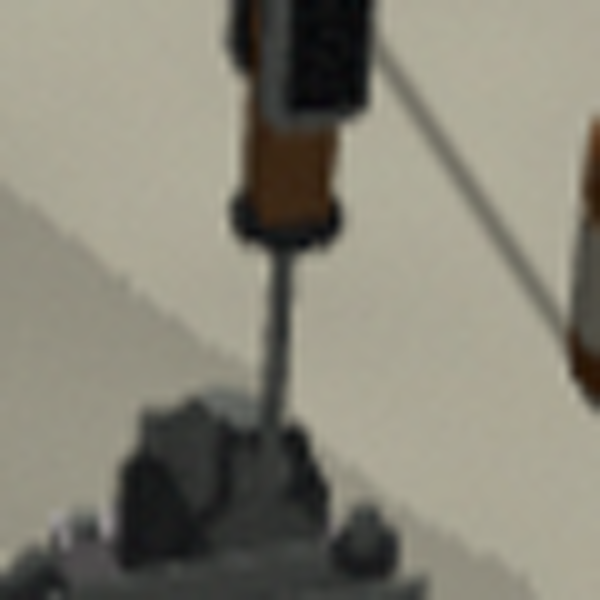

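The shank is centred in ring 3's window (crop 272,430) with no contact force. I pull slowly up.

{"api": "apply_moves", "payload": {
  "steps": [
    [[0, 0, 0, 0, 0, 0.03, 10], [0, 0, 0, 0, 0, 0.05, 10], [0, 0, 0, 0, 0, 0.07, 10], [0, 0, 0, 0, 0, 0.09, 10], [0, 0, 0, 0, 0, 0.12, 10], [0, 0, 0, 0, 0, 0.15, 10], [0, 0, 0, 0, 0, 0.18, 10], [0, 0, 0, 0, 0, 0.22, 10], [0, 0, 0, 0, 0, 0.26, 10], [0, 0, 0, 0, 0, 0.3, 10], [0, 0, 0, 0, 0, 0.35, 10], [0, 0, 0, 0, 0, 0.4, 10]]
  ],
  "newtons": 90
}}

```text
time: 13.8
tcp_pos: [0.6366, 0.0611, 0.1968]
tool_rot: [[0.028, 1.0, 0.001], [1.0, -0.028, 0.0], [0.0, 0.001, -1.0]]
contact_force: [0.4, -0.8, -1.1]
gripper_width: 0.175
```

{"api": "apply_moves", "payload": {
  "steps": [
    [[0, 0, 0, 0, 0, 0.1, 10], [0, 0, 0, 0, 0, 0.2, 10], [0, 0, 0, 0, 0, 0.3, 10], [0, 0, 0, 0, 0, 0.4, 10], [0, 0, 0, 0, 0, 0.4, 10]]
  ]
}}

```text
time: 14.3
tcp_pos: [0.6374, 0.0611, 0.2382]
tool_rot: [[0.028, 1.0, 0.004], [1.0, -0.028, 0.001], [0.001, 0.004, -1.0]]
contact_force: [-0.4, -0.8, -1.4]
gripper_width: 0.176
```

```bash
python3 - <<'E'
from h import *
s=cam("side"); crop(s,320,175,80,80,8,"s14.png");S=st(); crop(s,340,235,50,80,8,"s14b.png")
E
```

```text
14.35 [0.637  0.0612 0.237 ] [ 0.5 -0.3 -2.1] 0.17559204742013326
```

View pics/s14.png

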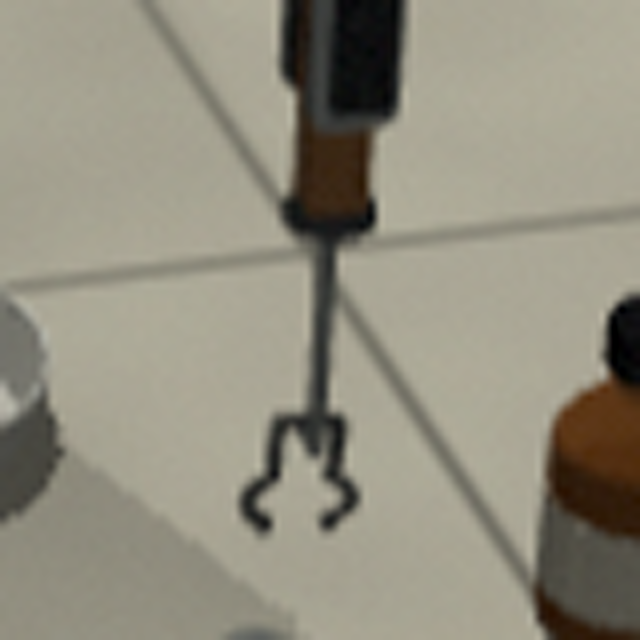

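Ring 3 hangs on the hook (crop 315,440) by its bow. I carry it to the dish, turning the hook to point back at the robot.

{"api": "apply_moves", "payload": {
  "steps": [
    [[0, 0, 0.05, -0.1, 0.18, 0.05, 10], [0, 0, 0.1, -0.2, 0.36, 0.1, 10], [0, 0, 0.15, -0.3, 0.54, 0.15, 10], [0, 0, 0.2, -0.4, 0.72, 0.2, 10], [0, 0, 0.25, -0.5, 0.9, 0.2, 10]]
  ]
}}

```text
time: 14.85
tcp_pos: [0.5861, 0.1518, 0.2562]
tool_rot: [[-0.479, 0.878, 0.0], [0.878, 0.479, 0.0], [-0.0, 0.0, -1.0]]
contact_force: [0.7, 0.3, 0.1]
gripper_width: 0.174
```

{"api": "apply_moves", "payload": {
  "steps": [
    [[0, 0, 0.05, -0.1, 0.18, 0, 10], [0, 0, 0.1, -0.2, 0.36, 0, 10], [0, 0, 0.15, -0.3, 0.54, 0, 10], [0, 0, 0.2, -0.4, 0.72, 0, 10], [0, 0, 0.25, -0.5, 0.9, 0, 10]]
  ]
}}

```text
time: 15.35
tcp_pos: [0.5358, 0.2417, 0.2554]
tool_rot: [[-0.854, 0.52, -0.001], [0.52, 0.854, -0.0], [0.001, -0.001, -1.0]]
contact_force: [-0.2, -0.2, -0.8]
gripper_width: 0.176
```

{"api": "apply_moves", "payload": {
  "steps": [
    [[0, 0, 0.05, -0.1, 0.18, 0, 10], [0, 0, 0.1, -0.2, 0.36, 0, 10], [0, 0, 0.15, -0.3, 0.54, 0, 10], [0, 0, 0.2, -0.4, 0.72, 0, 10], [0, 0, 0.25, -0.5, 0.8, 0, 10], [0, 0, 0.25, -0.5, 0.8, 0, 10]]
  ]
}}

```text
time: 15.95
tcp_pos: [0.4854, 0.322, 0.2554]
tool_rot: [[-1.0, 0.024, -0.001], [0.024, 1.0, -0.0], [0.001, -0.0, -1.0]]
contact_force: [-0.4, 0.1, -1.2]
gripper_width: 0.173
```

```bash
python3 - <<'E'
from h import *
s=cam("side"); crop(s,220,100,200,150,4,"s15.png");S=st();print(S["tool_rot"].round(3),S["joint_pos"].round(2)); cv2.imwrite("pics/t15.png",cam("top")["img"])
E
```

```text
16.0 [0.486  0.3214 0.2556] [ 0.4 -0.5 -0.4] 0.17268304853310687
[[-1.     0.028 -0.001]
 [ 0.028  1.    -0.001]
 [ 0.001 -0.001 -1.   ]] [ 0.85  0.32  0.25 -0.   -1.51 -0.88]
```

View pics/s15.png

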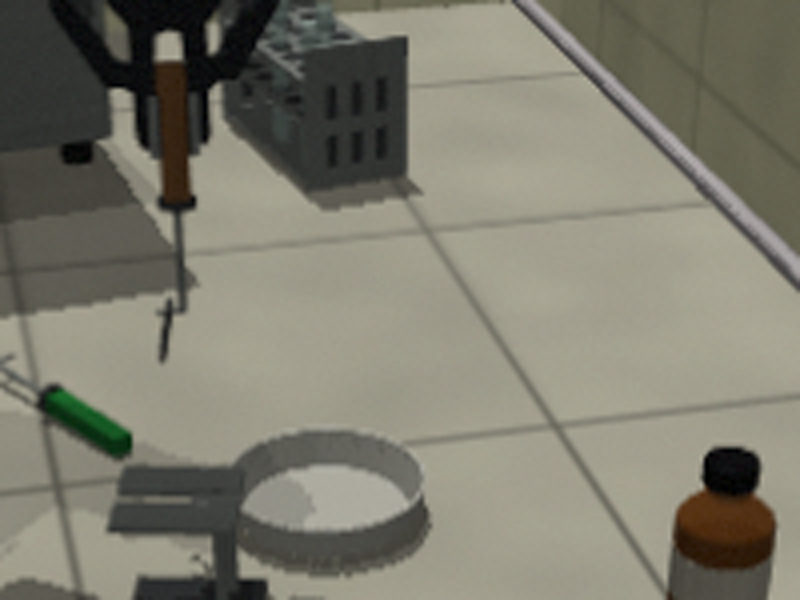

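View pics/t15.png

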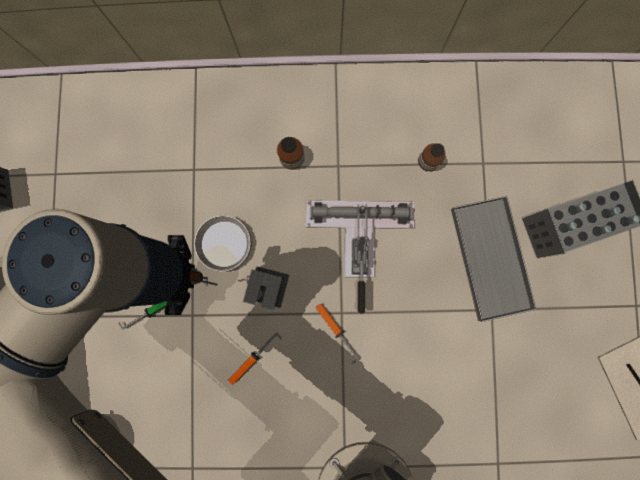

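The ring still hangs (side crop 165,330), and the dish is still at top (222,243). I tilt in the air to check the joint room.

{"api": "apply_moves", "payload": {
  "steps": [
    [[0, -0.06, 0, 0, 0, 0, 10], [0, -0.12, 0, 0, 0, 0, 10], [0, -0.18, 0, 0, 0, 0, 10], [0, -0.22, 0, 0, 0, 0, 10], [0, -0.25, 0, 0, 0, 0, 10], [0, -0.25, 0, 0, 0, 0, 10]]
  ]
}}

```text
time: 16.65
tcp_pos: [0.4853, 0.319, 0.2542]
tool_rot: [[-0.866, 0.025, 0.499], [0.027, 1.0, -0.003], [-0.499, 0.011, -0.866]]
contact_force: [0.8, -0.5, -2.2]
gripper_width: 0.176
```

```bash
python3 - <<'E'
from h import *
s=cam("side"); crop(s,220,100,200,150,4,"s16.png");S=st();print(S["tool_rot"].round(3),S["joint_pos"].round(2))
E
```

```text
16.7 [0.486  0.3198 0.2553] [ 0.6  0.5 -1.2] 0.16879274106355344
[[-0.866  0.025  0.499]
 [ 0.028  1.    -0.002]
 [-0.499  0.013 -0.867]] [ 1.11  0.05 -0.4   0.58 -0.95 -1.44]
```

View pics/s16.png

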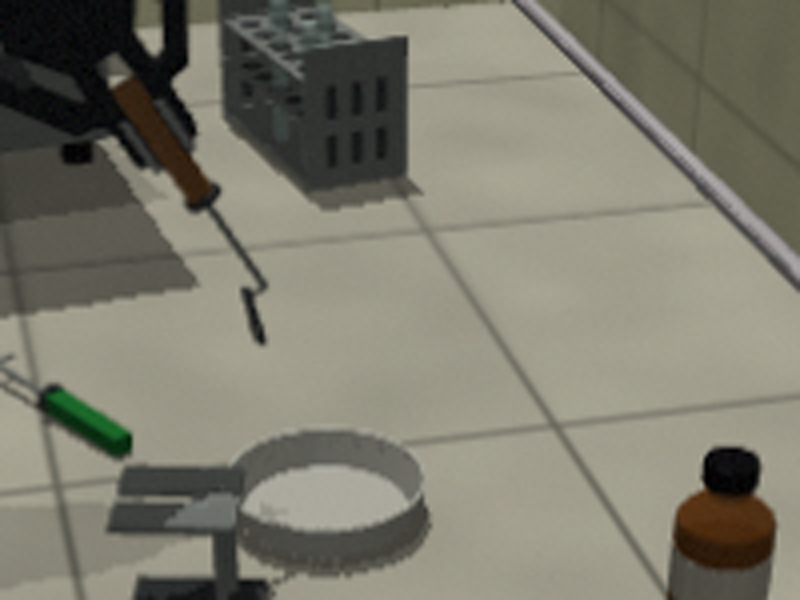

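Thirty degrees of tilt towards the robot already uses much of joints 3 and 5. I level out and tip with the hook towards -y instead, where the wrist keeps a middle radius.

{"api": "apply_moves", "payload": {
  "steps": [
    [[0, 0.06, 0, 0, 0, 0, 10], [0, 0.12, 0, 0, 0, 0, 10], [0, 0.18, 0, 0, 0, 0, 10], [0, 0.22, 0, 0, 0, 0, 10], [0, 0.25, 0, 0, 0, 0, 10], [0, 0.25, 0, 0, 0, 0, 10]]
  ]
}}

```text
time: 17.3
tcp_pos: [0.4891, 0.3214, 0.2555]
tool_rot: [[-1.0, 0.031, -0.002], [0.031, 1.0, 0.002], [0.002, 0.002, -1.0]]
contact_force: [-0.4, 0.3, -1.6]
gripper_width: 0.175
```

{"api": "apply_moves", "payload": {
  "steps": [
    [[0, 0, 0.06, 0.1, -0.05, 0, 10], [0, 0, 0.12, 0.2, -0.1, 0, 10], [0, 0, 0.18, 0.3, -0.2, 0, 10], [0, 0, 0.24, 0.4, -0.3, 0, 10], [0, 0, 0.3, 0.5, -0.4, 0, 10], [0, 0, 0.36, 0.6, -0.5, 0, 10], [0, 0, 0.42, 0.7, -0.6, 0, 10], [0, 0, 0.48, 0.8, -0.7, 0, 10], [0, 0, 0.54, 0.84, -0.8, 0, 10], [0, 0, 0.6, 0.84, -0.8, 0, 10], [0, 0, 0.66, 0.84, -0.8, 0, 10], [0, 0, 0.72, 0.84, -0.8, 0, 10]]
  ]
}}

```text
time: 18.5
tcp_pos: [0.5709, 0.2413, 0.2564]
tool_rot: [[-0.086, -0.996, 0.001], [-0.996, 0.086, 0.001], [-0.002, -0.001, -1.0]]
contact_force: [-0.1, -0.3, -0.5]
gripper_width: 0.174
```

{"api": "apply_moves", "payload": {
  "steps": [
    [[0, 0, 0.04, 0, 0, 0, 10], [0, 0, 0.04, 0, 0, 0, 10]]
  ]
}}

```text
time: 18.7
tcp_pos: [0.5708, 0.2413, 0.2564]
tool_rot: [[-0.006, -1.0, 0.001], [-1.0, 0.006, 0.001], [-0.001, -0.001, -1.0]]
contact_force: [-0.2, -0.0, -0.9]
gripper_width: 0.174
```

```bash
python3 - <<'E'
from h import *
s=cam("side"); crop(s,220,100,200,150,4,"s17.png");S=st();print(S["tool_rot"].round(3),S["joint_pos"].round(2))
E
```

```text
18.75 [0.5708 0.2413 0.2563] [-0.  -0.6 -1.1] 0.17170914256064848
[[-0.009 -1.     0.001]
 [-1.     0.009  0.001]
 [-0.001 -0.001 -1.   ]] [ 0.65  0.39  0.36 -0.   -1.54  0.91]
```

View pics/s17.png

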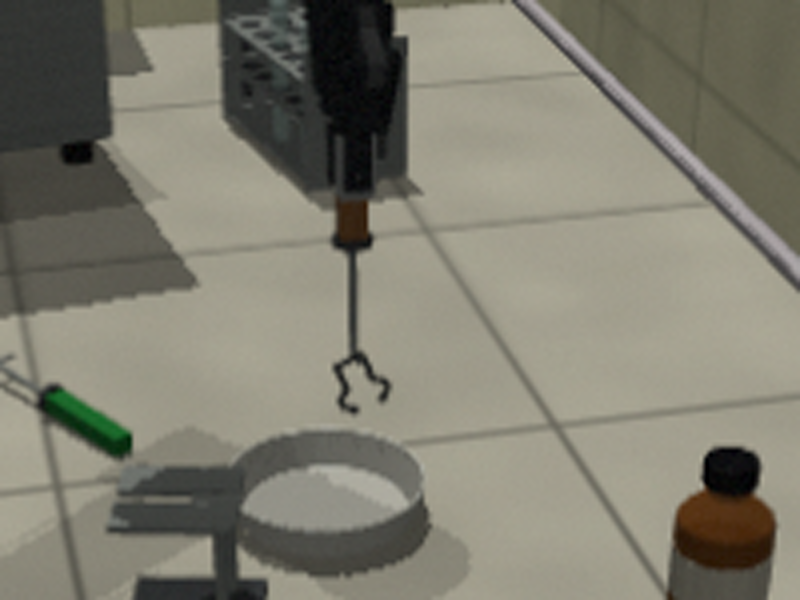

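{"api": "apply_moves", "payload": {
  "steps": [
    [[0.06, 0, 0, 0, 0, 0, 10], [0.12, 0, 0, 0, 0, 0, 10], [0.18, 0, 0, 0, 0, 0, 10], [0.22, 0, 0, 0, 0, 0, 10], [0.25, 0, 0, 0, 0, 0, 10], [0.25, 0, 0, 0, 0, 0, 10]]
  ]
}}

```text
time: 19.35
tcp_pos: [0.571, 0.2392, 0.2559]
tool_rot: [[-0.012, -1.0, 0.001], [-0.866, 0.011, 0.501], [-0.501, 0.005, -0.866]]
contact_force: [-0.2, -0.1, -0.3]
gripper_width: 0.173
```

```bash
python3 - <<'E'
from h import *
S=st();print(S["tool_rot"].round(3),S["joint_pos"].round(2))
E
```

```text
19.35 [0.571  0.2392 0.2559] [-0.2 -0.1 -0.3] 0.17349792621872076
[[-0.012 -1.     0.001]
 [-0.866  0.011  0.501]
 [-0.501  0.005 -0.866]] [ 0.34  0.31  0.3  -0.5  -1.4   1.26]
```

{"api": "apply_moves", "payload": {
  "steps": [
    [[0, 0, 0, 0, 0.1, -0.2, 10], [0, 0, 0, 0, 0.2, -0.4, 10], [0, 0, 0, 0, 0.3, -0.6, 10], [0, 0, 0, 0, 0.4, -0.8, 10], [0, 0, 0, 0, 0.41, -1, 10], [0, 0, 0, 0, 0.41, -1, 10]]
  ]
}}

```text
time: 19.95
tcp_pos: [0.5687, 0.2825, 0.1528]
tool_rot: [[-0.01, -1.0, -0.005], [-0.867, 0.006, 0.498], [-0.498, 0.009, -0.867]]
contact_force: [0.1, -0.1, -0.3]
gripper_width: 0.175
```

{"api": "apply_moves", "payload": {
  "steps": [
    [[0.04, 0, 0, 0, -0.08, -0.08, 10], [0.08, 0, 0, 0, -0.15, -0.16, 10], [0.125, 0, 0, 0, -0.23, -0.245, 10], [0.16, 0, 0, 0, -0.28, -0.3, 10], [0.2, 0, 0, 0, -0.34, -0.36, 10], [0.25, 0, 0, 0, -0.42, -0.43, 10], [0.25, 0, 0, 0, -0.42, -0.43, 10]]
  ]
}}

```text
time: 20.65
tcp_pos: [0.5702, 0.2368, 0.1096]
tool_rot: [[-0.015, -1.0, -0.001], [-0.5, 0.007, 0.866], [-0.866, 0.013, -0.5]]
contact_force: [0.5, -1.3, -1.4]
gripper_width: 0.174
```

```bash
python3 - <<'E'
from h import *
s=cam("side"); crop(s,260,140,130,120,5,"s18.png");S=st();print(S["tool_rot"].round(3),S["joint_pos"].round(2))
E
```

```text
20.7 [0.571  0.238  0.1114] [ 0.1  0.3 -0.3] 0.17385503234949118
[[-0.012 -1.     0.   ]
 [-0.501  0.006  0.865]
 [-0.865  0.01  -0.501]] [-0.01  0.55  0.09 -1.09 -1.35  1.96]
```

View pics/s18.png

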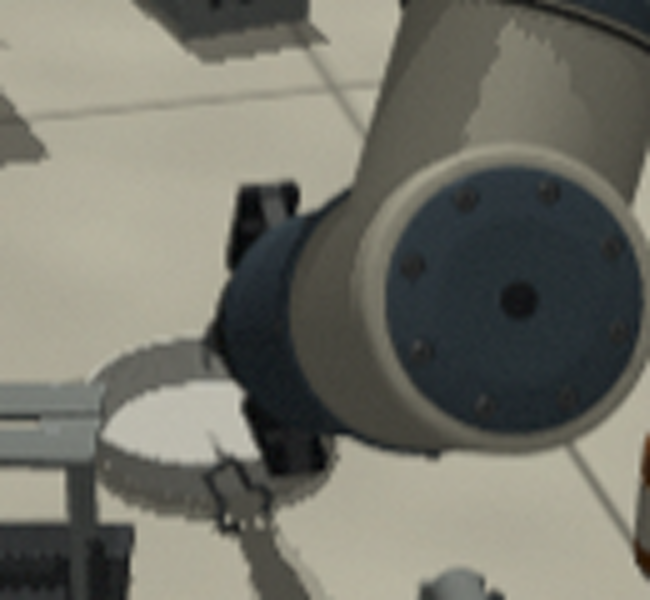

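```bash
python3 - <<'E'
from h import *
s=cam("side"); crop(s,270,200,80,70,9,"s19.png");c=cam("top"); crop(c,180,190,120,100,6,"t19.png"); st()
E
```

```text
20.8 [0.5714 0.24   0.1139] [ 0.7  0.3 -0.4] 0.17444855519708657
```

View pics/s19.png

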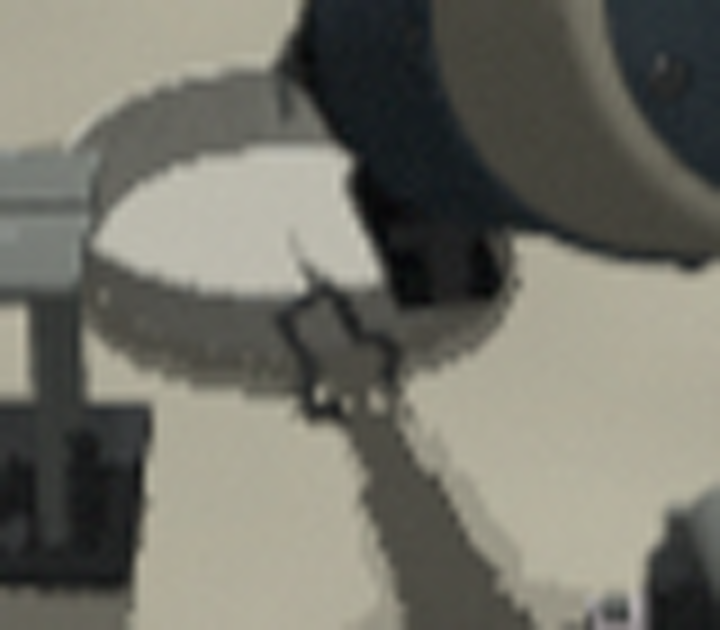

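View pics/t19.png

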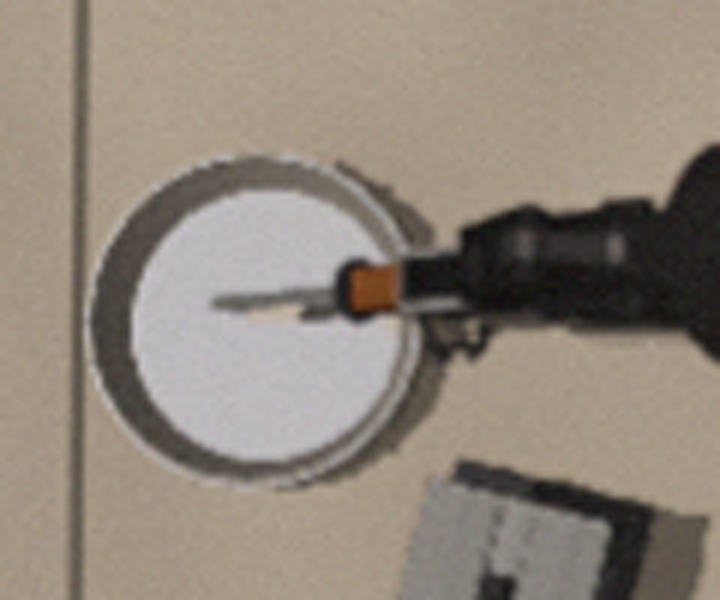

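The top view shows the ring fell early: it leans on the dish's outer wall on its -y side (top crop 460,330). The +y acceleration while tilted drew the hook from under it. Since it's off the axle now, I can pick it up with the fingers once the pick is hung back. For the other rings I'll tilt with the tip held still over the dish. I rise and level out.

{"api": "apply_moves", "payload": {
  "steps": [
    [[0, 0, 0, 0, 0, 0.3, 10], [0, 0, 0, 0, 0, 0.6, 10], [-0.06, 0, 0, 0, 0, 0.9, 10], [-0.12, 0, 0, 0, 0, 1, 10], [-0.18, 0, 0, 0, 0, 1, 10], [-0.24, 0, 0, 0, 0, 1, 10], [-0.3, 0, 0, 0, 0, 1, 10], [-0.36, 0, 0, 0, 0, 1, 10], [-0.42, 0, 0, 0, 0, 1, 10], [-0.48, 0, 0, 0, 0, 1, 10], [-0.5, 0, 0, 0, 0, 1, 10]]
  ]
}}

```text
time: 21.9
tcp_pos: [0.5699, 0.2441, 0.2154]
tool_rot: [[-0.002, -1.0, 0.005], [-1.0, 0.002, -0.002], [0.002, -0.005, -1.0]]
contact_force: [0.1, -0.8, -1.1]
gripper_width: 0.176
```

```bash
python3 - <<'E'
from h import *
s=cam("side"); crop(s,240,120,130,130,5,"s20.png");S=st(); print(S["tool_rot"].round(3),S["joint_pos"].round(2))
E
```

```text
21.95 [0.5697 0.2443 0.2146] [ 0.6  0.3 -0.5] 0.17467472171153378
[[-0.002 -1.     0.003]
 [-1.     0.002 -0.002]
 [ 0.002 -0.003 -1.   ]] [ 0.66  0.4   0.27  0.   -1.44  0.91]
```

View pics/s20.png

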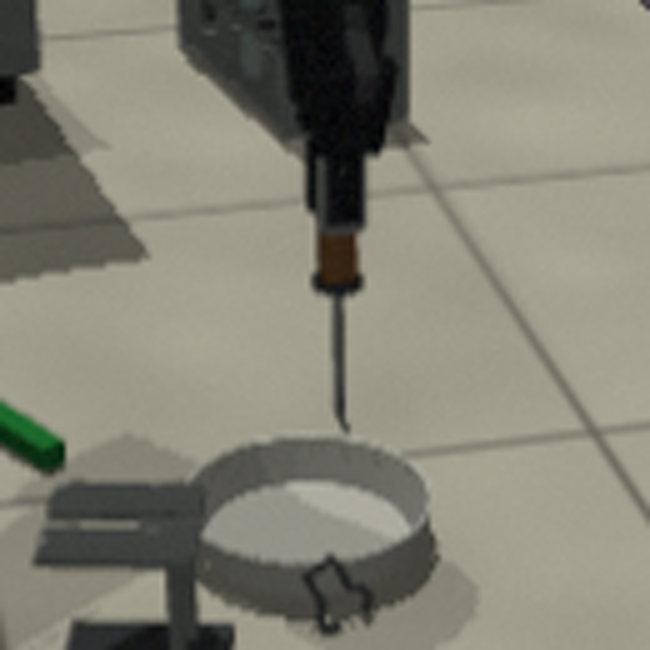

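Now for ring 2, again with the hook to +y.

{"api": "apply_moves", "payload": {
  "steps": [
    [[0, 0, -0.07, 0, -0.15, 0.2, 10], [0, 0, -0.14, 0.05, -0.3, 0.2, 10], [0, 0, -0.21, 0.1, -0.45, 0.2, 10], [0, 0, -0.28, 0.15, -0.6, 0.2, 10], [0, 0, -0.35, 0.15, -0.77, 0.2, 10], [0, 0, -0.38, 0.16, -0.77, 0.2, 10]]
  ]
}}

```text
time: 22.55
tcp_pos: [0.5867, 0.1624, 0.2356]
tool_rot: [[-0.724, -0.69, 0.004], [-0.69, 0.724, 0.003], [-0.005, -0.001, -1.0]]
contact_force: [0.2, 0.3, -1.1]
gripper_width: 0.173
```

{"api": "apply_moves", "payload": {
  "steps": [
    [[0, 0, -0.07, 0, -0.15, 0, 10], [0, 0, -0.14, 0.05, -0.3, 0, 10], [0, 0, -0.21, 0.1, -0.45, 0, 10], [0, 0, -0.28, 0.15, -0.6, 0, 10], [0, 0, -0.35, 0.15, -0.77, 0, 10], [0, 0, -0.38, 0.16, -0.77, 0, 10]]
  ]
}}

```text
time: 23.15
tcp_pos: [0.6028, 0.0853, 0.2355]
tool_rot: [[-0.999, 0.034, 0.005], [0.034, 0.999, 0.002], [-0.004, 0.002, -1.0]]
contact_force: [0.1, 0.2, -0.8]
gripper_width: 0.169
```

{"api": "apply_moves", "payload": {
  "steps": [
    [[0, 0, -0.07, 0, -0.15, 0, 10], [0, 0, -0.14, 0.05, -0.3, 0, 10], [0, 0, -0.21, 0.1, -0.45, 0, 10], [0, 0, -0.28, 0.15, -0.6, 0, 10], [0, 0, -0.35, 0.15, -0.77, 0, 10], [0, 0, -0.38, 0.16, -0.77, 0, 10]]
  ]
}}

```text
time: 23.75
tcp_pos: [0.6189, 0.0082, 0.2354]
tool_rot: [[-0.675, 0.738, 0.005], [0.738, 0.675, 0.001], [-0.002, 0.004, -1.0]]
contact_force: [0.3, 0.2, -0.4]
gripper_width: 0.174
```

{"api": "apply_moves", "payload": {
  "steps": [
    [[0, 0, -0.07, 0, -0.15, 0, 10], [0, 0, -0.14, 0.05, -0.3, 0, 10], [0, 0, -0.21, 0.1, -0.45, 0, 10], [0, 0, -0.28, 0.15, -0.6, 0, 10], [0, 0, -0.35, 0.15, -0.77, 0, 10], [0, 0, -0.378, 0.16, -0.77, 0, 10], [0, 0, -0.378, 0.16, -0.77, 0, 10]]
  ]
}}

```text
time: 24.45
tcp_pos: [0.635, -0.0676, 0.235]
tool_rot: [[0.045, 0.999, 0.004], [0.999, -0.045, 0.001], [0.001, 0.004, -1.0]]
contact_force: [0.6, 0.2, -0.4]
gripper_width: 0.175
```

```bash
cat > chk.py <<'E'
from h import *
import sys
s=cam("side");S=st();p=S["tcp_pos"];print(S["tool_rot"].round(3)[:,0])
print("heel bottom pred",proj(s,p+[0,0,-.102]))
x0,y0,w,h,k=map(int,sys.argv[2:7]); crop(s,x0,y0,w,h,k,sys.argv[1])
E
python3 chk.py s21.png 345 215 60 100 6
```

```text
24.5 [ 0.6349 -0.0673  0.2348] [ 0.4 -0.4 -0.9] 0.17348266829138498
[0.043 0.999 0.001]
heel bottom pred [[379.33751729 268.77514444]]
```

View pics/s21.png

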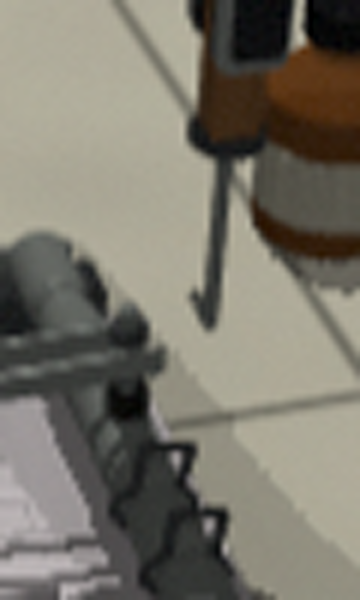

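```bash
python3 chk.py s22.png 355 270 45 45 14
```

```text
24.55 [ 0.6348 -0.0672  0.2345] [ 0.   0.6 -0.5] 0.17346268605096962
[0.042 0.999 0.001]
heel bottom pred [[379.25219149 268.87166854]]
```

View pics/s22.png

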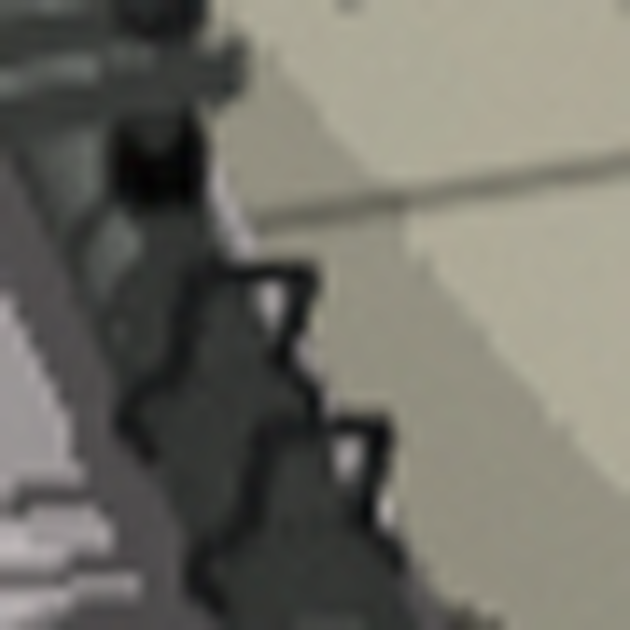

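Both remaining rings now lean about 7° towards +x, because the axle rolled slightly. Ring 2's bow middle is at (373.0,288.9), which puts the window centre at x≈0.6365. I lower between the rings at y=-0.0625.

{"api": "apply_moves", "payload": {
  "steps": [
    [[0, 0, 0, 0.017, 0.047, -0.2, 10], [0, 0, 0.007, 0.017, 0.047, -0.4, 10], [0, 0, 0.007, 0.017, 0.047, -0.6, 10], [0, 0, 0.007, 0.017, 0.047, -0.7, 10], [0, 0, 0.007, 0.017, 0.047, -0.775, 10], [0, 0, 0.007, 0.017, 0.047, -0.775, 10], [0, 0, 0.007, 0.017, 0.047, -0.775, 10]]
  ]
}}

```text
time: 25.25
tcp_pos: [0.6367, -0.0632, 0.1565]
tool_rot: [[0.029, 1.0, 0.002], [1.0, -0.029, -0.0], [-0.0, 0.002, -1.0]]
contact_force: [-0.2, 0.2, 0.1]
gripper_width: 0.174
```

```bash
python3 chk.py s23.png 350 260 50 50 12
```

```text
25.3 [ 0.6369 -0.0632  0.1567] [-0.2 -0.1 -0.3] 0.17141659769865952
[ 0.03  1.   -0.  ]
heel bottom pred [[376.56593936 299.55668801]]
```

View pics/s23.png

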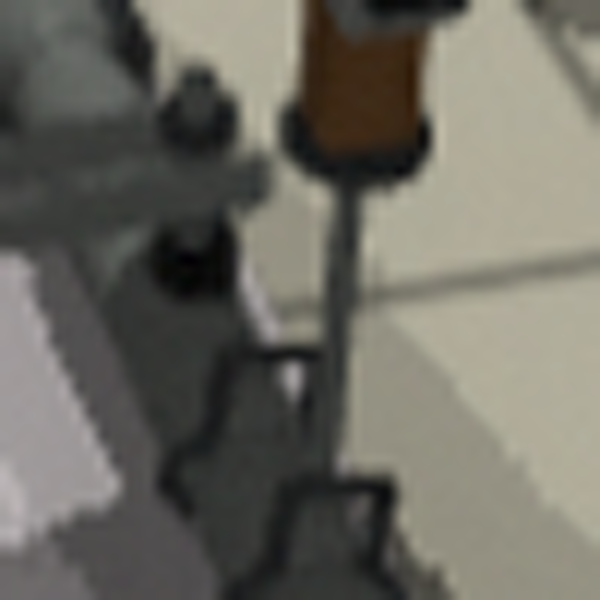

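```bash
python3 - <<'E'
from h import *
s=cam("side")
for x in (.634,.6355,.637):
  print(x,((proj(s,[[x,-.0412,.0645],[x,-.0412,.0573],[x,-.0412,.085]])-[349.5,259.5])*12-.5).round(0).tolist(), "now shank",((proj(s,[[.6369,-.0632,.0645],[.6369,-.0632,.09],[.6369,-.0632,.11]])-[349.5,259.5])*12).round(0).tolist())
E
```

```text
0.634 [[266.0, 353.0], [264.0, 387.0], [275.0, 254.0]] now shank [[329.0, 434.0], [341.0, 310.0], [350.0, 211.0]]
0.6355 [[275.0, 351.0], [272.0, 385.0], [284.0, 253.0]] now shank [[329.0, 434.0], [341.0, 310.0], [350.0, 211.0]]
0.637 [[284.0, 350.0], [281.0, 384.0], [292.0, 252.0]] now shank [[329.0, 434.0], [341.0, 310.0], [350.0, 211.0]]
```

{"api": "apply_moves", "payload": {
  "steps": [
    [[0, 0, 0, -0.012, 0, 0, 10], [0, 0, 0, -0.012, 0.05, 0, 10], [0, 0, 0, -0.012, 0.1, 0, 10], [0, 0, 0, -0.012, 0.145, 0, 10], [0, 0, 0, -0.012, 0.145, 0, 10], [0, 0, 0, -0.012, 0.145, 0, 10]]
  ]
}}

```text
time: 25.95
tcp_pos: [0.635, -0.0484, 0.1555]
tool_rot: [[0.029, 1.0, 0.0], [1.0, -0.029, -0.0], [-0.0, 0.0, -1.0]]
contact_force: [0.4, -0.9, -1.0]
gripper_width: 0.175
```

```bash
python3 chk.py s24.png 350 260 50 50 12
```

```text
26.0 [ 0.635  -0.0486  0.1555] [ 0.5  0.4 -1.1] 0.17739032260485785
[ 0.03  1.   -0.  ]
heel bottom pred [[373.12762333 295.52752812]]
```

View pics/s24.png

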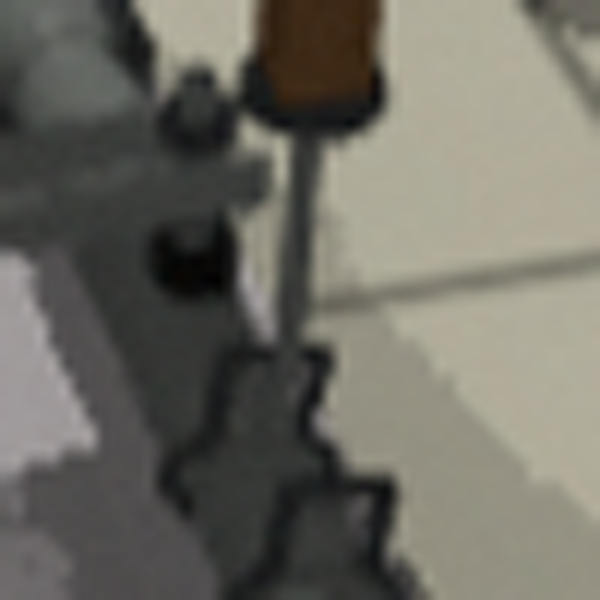

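The shank passes behind the bow's middle (crop 290,345), inside ring 2's window, with no contact force. I pull slowly.

{"api": "apply_moves", "payload": {
  "steps": [
    [[0, 0, 0, 0, 0, 0.03, 10], [0, 0, 0, 0, 0, 0.05, 10], [0, 0, 0, 0, 0, 0.07, 10], [0, 0, 0, 0, 0, 0.09, 10], [0, 0, 0, 0, 0, 0.12, 10], [0, 0, 0, 0, 0, 0.15, 10], [0, 0, 0, 0, 0, 0.18, 10], [0, 0, 0, 0, 0, 0.22, 10], [0, 0, 0, 0, 0, 0.26, 10], [0, 0, 0, 0, 0, 0.3, 10], [0, 0, 0, 0, 0, 0.35, 10], [0, 0, 0, 0, 0, 0.4, 10]]
  ]
}}

```text
time: 27.2
tcp_pos: [0.6351, -0.0487, 0.1961]
tool_rot: [[0.03, 1.0, 0.0], [1.0, -0.03, 0.0], [0.0, 0.0, -1.0]]
contact_force: [0.0, 0.4, -0.8]
gripper_width: 0.174
```

{"api": "apply_moves", "payload": {
  "steps": [
    [[0, 0, 0, 0, 0, 0.1, 10], [0, 0, 0, 0, 0, 0.2, 10], [0, 0, 0, 0, 0, 0.3, 10], [0, 0, 0, 0, 0, 0.4, 10], [0, 0, 0, 0, 0, 0.5, 10], [0, 0, 0, 0, 0, 0.55, 10], [0, 0, 0, 0, 0, 0.55, 10]]
  ]
}}

```text
time: 27.9
tcp_pos: [0.6354, -0.0487, 0.2515]
tool_rot: [[0.03, 1.0, 0.002], [1.0, -0.03, 0.0], [0.0, 0.002, -1.0]]
contact_force: [-1.0, -0.4, -1.1]
gripper_width: 0.177
```

```bash
python3 chk.py s25.png 335 215 80 100 6
```

```text
27.95 [ 0.6351 -0.0487  0.2507] [ 0.   0.2 -0.9] 0.17392036319319995
[0.03 1.   0.  ]
heel bottom pred [[376.63475087 256.09838463]]
```

View pics/s25.png

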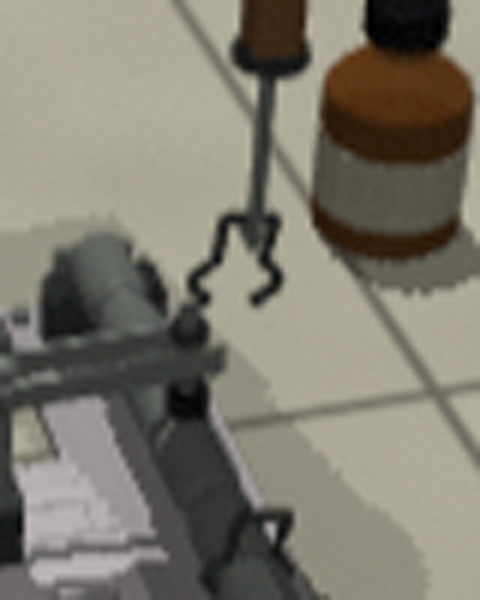

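Ring 2 hangs on the hook (crop 255,230), and ring 1 is still seated. I carry it gently to the dish.

{"api": "apply_moves", "payload": {
  "steps": [
    [[0, 0, 0.03, 0, 0.08, 0, 10], [0, 0, 0.08, -0.05, 0.2, 0, 10], [0, 0, 0.13, -0.1, 0.35, 0, 10], [0, 0, 0.18, -0.15, 0.5, 0, 10], [0, 0, 0.23, -0.2, 0.65, 0, 10], [0, 0, 0.28, -0.2, 0.8, 0, 10], [0, 0, 0.33, -0.2, 0.95, 0, 10]]
  ]
}}

```text
time: 28.65
tcp_pos: [0.6145, 0.0469, 0.2499]
tool_rot: [[-0.618, 0.787, -0.001], [0.787, 0.618, -0.0], [0.001, -0.001, -1.0]]
contact_force: [0.7, 0.8, -1.6]
gripper_width: 0.177
```

{"api": "apply_moves", "payload": {
  "steps": [
    [[0, 0, 0.05, 0, 0.15, 0, 10], [0, 0, 0.1, -0.05, 0.3, 0, 10], [0, 0, 0.15, -0.1, 0.45, 0, 10], [0, 0, 0.2, -0.15, 0.6, 0, 10], [0, 0, 0.25, -0.2, 0.75, 0, 10], [0, 0, 0.3, -0.2, 0.9, 0, 10], [0, 0, 0.35, -0.2, 1, 0, 10]]
  ]
}}

```text
time: 29.35
tcp_pos: [0.5945, 0.1472, 0.2497]
tool_rot: [[-0.985, 0.171, -0.001], [0.171, 0.985, -0.0], [0.001, -0.0, -1.0]]
contact_force: [1.0, 0.4, -0.7]
gripper_width: 0.175
```

{"api": "apply_moves", "payload": {
  "steps": [
    [[0, 0, 0.05, 0, 0.1, 0, 10], [0, 0, 0.1, -0.05, 0.2, 0, 10], [0, 0, 0.15, -0.1, 0.3, 0, 10], [0, 0, 0.2, -0.15, 0.4, 0, 10], [0, 0, 0.25, -0.2, 0.5, 0, 10], [0, 0, 0.3, -0.2, 0.6, 0, 10], [0, 0, 0.35, -0.2, 0.7, 0, 10], [0, 0, 0.4, -0.2, 0.8, 0, 10], [0, 0, 0.45, -0.2, 0.9, 0, 10], [0, 0, 0.5, -0.2, 0.95, 0, 10]]
  ]
}}

```text
time: 30.35
tcp_pos: [0.5746, 0.2419, 0.2495]
tool_rot: [[-0.641, -0.768, -0.002], [-0.768, 0.641, -0.001], [0.001, 0.001, -1.0]]
contact_force: [-0.7, -0.1, 0.4]
gripper_width: 0.173
```

```bash
python3 chk.py s26.png 240 100 150 150 4; python3 - <<'E'
from h import *
t=cam("top"); crop(t,180,190,110,130,5,"t26.png")
w=t["img"].min(2); 
hsv=cv2.cvtColor(t["img"],cv2.COLOR_BGR2HSV); m=((hsv[...,1]<40)&(hsv[...,2]>140)).astype(np.uint8); m[:,:180]=0;m[:,290:]=0;m[:190]=0;m[300:]=0
c=max(cv2.findContours(m,0,1)[0],key=cv2.contourArea); print(cv2.boundingRect(c),cv2.minEnclosingCircle(c))
E
```

```text
30.4 [0.5746 0.2423 0.2494] [-0.6  0.  -1. ] 0.17455434718487736
[-0.637 -0.771  0.001]
heel bottom pred [[308.98417825 189.97671273]]
(199, 236, 42, 20) ((219.5, 241.0), 20.597429275512695)
```

View pics/s26.png

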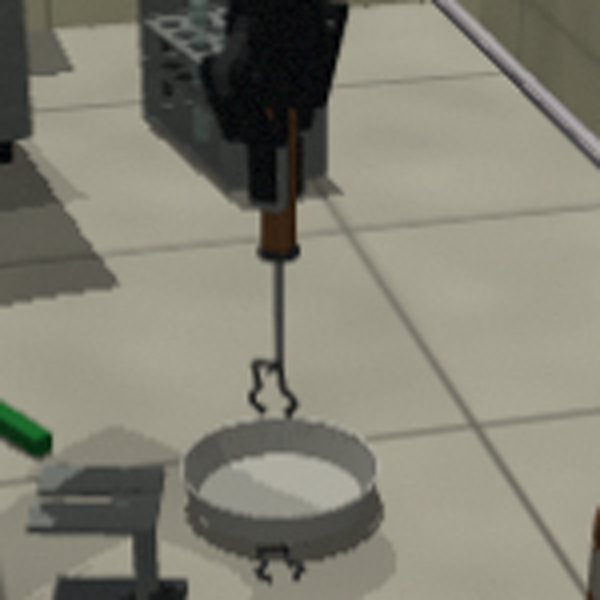

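View pics/t26.png

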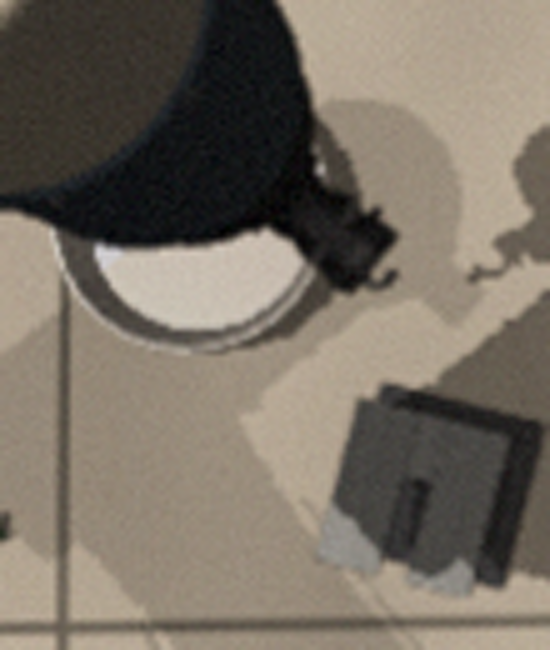

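The dish has been knocked: its floor's lower edge is now at row 256 (before 267), so it went about +25 mm in x and some in +y. Ring 3 lies on the bench at side crop (278,562). I re-measure with both views.

```bash
cat > dish.py <<'E'
from h import *
from scipy.optimize import least_squares
t=cam("top");s=cam("side")
def fit(c,box,thr):
    hsv=cv2.cvtColor(c["img"],cv2.COLOR_BGR2HSV); m=((hsv[...,1]<40)&(hsv[...,2]>thr)).astype(np.uint8)
    x0,y0,x1,y1=box; mm=np.zeros_like(m); mm[y0:y1,x0:x1]=m[y0:y1,x0:x1]
    k=max(cv2.findContours(mm,0,cv2.CHAIN_APPROX_NONE)[0],key=cv2.contourArea)[:,0].astype(float)
    P=np.array([onz(c,p,.004)[:2] for p in k])
    f=lambda q:np.hypot(P[:,0]-q[0],P[:,1]-q[1])-.054
    r=least_squares(f,P.mean(0)+[.01,.0],loss="soft_l1",f_scale=.001); e=np.abs(f(r.x)); print(box,len(P),r.x.round(4),"inliers",(e<.002).sum()); return r.x
fit(t,(180,190,290,300),140)
fit(s,(270,190,345,245),150)
crop(s,270,180,80,80,8,"dish.png")
E
python3 dish.py
```

```text
(180, 190, 290, 300) 90 [0.5994 0.329 ] inliers 43
(270, 190, 345, 245) 94 [0.5586 0.4767] inliers 26
```

View pics/dish.png

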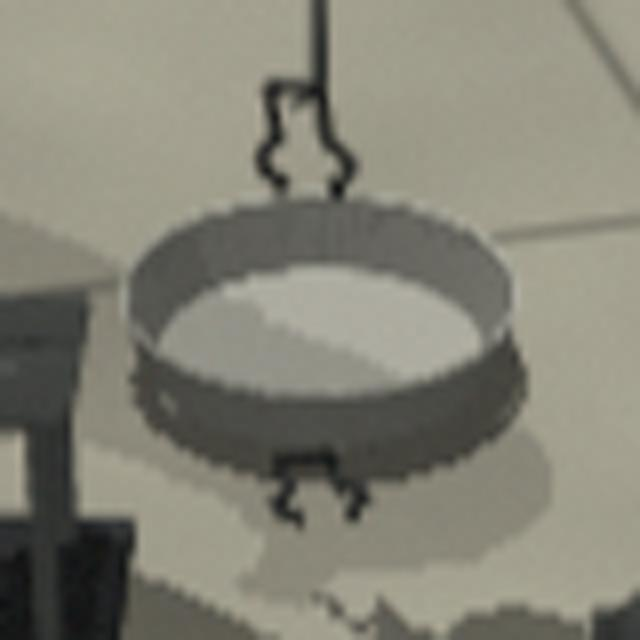

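```bash
python3 - <<'E'
from h import *
s=cam("side")
def rim(x,y):
    a=np.linspace(0,6.283,73); return proj(s,np.c_[x+.063*np.cos(a),y+.063*np.sin(a),a*0+.028])
for x,y in [(.5994,.329),(.5705,.3187),(.59,.325),(.595,.325)]:
    q=rim(x,y); print(x,y,(( [q[:,0].min(),q[:,0].max(),q[:,1].min(),q[:,1].max()]-np.array([270,270,180,180]))*8).round(0))
E
```

```text
0.5994 0.329 [133. 520. 185. 380.]
0.5705 0.3187 [ 51. 442. 209. 409.]
0.59 0.325 [107. 495. 194. 391.]
0.595 0.325 [122. 510. 192. 389.]
```

The dish centre is now at about (0.5975, 0.3265); both views agree within 3 mm. I continue there.

{"api": "apply_moves", "payload": {
  "steps": [
    [[0, 0, 0.04, 0.02, 0.02, 0, 10], [0, 0, 0.09, 0.05, 0.08, 0, 10], [0, 0, 0.14, 0.1, 0.16, 0, 10], [0, 0, 0.19, 0.14, 0.25, 0, 10], [0, 0, 0.24, 0.18, 0.35, 0, 10], [0, 0, 0.29, 0.22, 0.45, 0, 10], [0, 0, 0.33, 0.22, 0.54, 0, 10], [0, 0, 0.33, 0.22, 0.6, 0, 10], [0, 0, 0.33, 0.22, 0.62, 0, 10]]
  ]
}}

```text
time: 31.5
tcp_pos: [0.597, 0.3035, 0.2503]
tool_rot: [[-0.012, -1.0, -0.0], [-1.0, 0.012, -0.0], [0.0, 0.0, -1.0]]
contact_force: [0.8, 0.0, -0.7]
gripper_width: 0.176
```

{"api": "apply_moves", "payload": {
  "steps": [
    [[0, 0, 0, 0, 0.02, 0, 10], [0, 0, 0, 0, 0.08, 0, 10], [0, 0, 0, 0, 0.15, 0, 10], [0, 0, 0, 0, 0.23, 0, 10], [0, 0, 0, 0, 0.31, 0, 10], [0, 0, 0, 0, 0.39, 0, 10], [0, 0, 0, 0, 0.44, 0, 10], [0, 0, 0, 0, 0.45, 0, 10]]
  ]
}}

```text
time: 32.3
tcp_pos: [0.5969, 0.3491, 0.2501]
tool_rot: [[-0.008, -1.0, -0.0], [-1.0, 0.008, -0.0], [0.0, 0.0, -1.0]]
contact_force: [0.6, -0.0, -1.4]
gripper_width: 0.174
```

```bash
python3 chk.py s27.png 240 100 150 150 4;  python3 - <<'E'
from h import *
print(robot.get_state()["joint_pos"].round(2))
E
```

```text
32.35 [0.5969 0.3488 0.2502] [ 0.1  0.4 -1.8] 0.1717841721524343
[-0.009 -1.     0.   ]
heel bottom pred [[307.84724881 169.65114215]]
[ 0.75  0.55  0.61 -0.   -1.62  0.81]
```

View pics/s27.png

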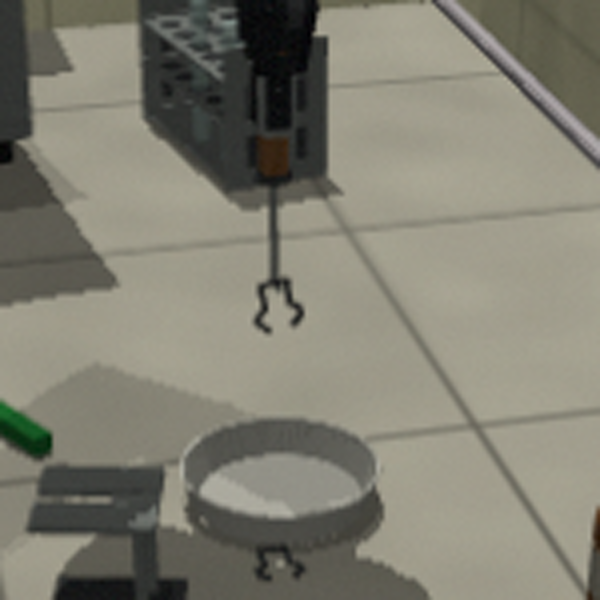

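The ring hangs over the dish. I lower it, then tip with the foot's tip held in place.

{"api": "apply_moves", "payload": {
  "steps": [
    [[0, 0, 0, 0, 0, -0.05, 10], [0, 0, 0, 0, 0, -0.15, 10], [0, 0, 0, 0, 0, -0.3, 10], [0, 0, 0, 0, 0, -0.45, 10], [0, 0, 0, 0, 0, -0.6, 10], [0, 0, 0, 0, 0, -0.75, 10], [0, 0, 0, 0, 0, -0.87, 10], [0, 0, 0, 0, 0, -0.93, 10], [0, 0, 0, 0, 0, -0.93, 10]]
  ]
}}

```text
time: 33.25
tcp_pos: [0.5966, 0.3478, 0.1563]
tool_rot: [[-0.009, -1.0, -0.002], [-1.0, 0.009, -0.001], [0.001, 0.002, -1.0]]
contact_force: [0.3, -0.2, -1.1]
gripper_width: 0.175
```

{"api": "apply_moves", "payload": {
  "steps": [
    [[0.05, 0, 0, 0, -0.105, 0.005, 10], [0.1, 0, 0, 0, -0.212, 0.006, 10], [0.15, 0, 0, 0, -0.317, -0.005, 10], [0.2, 0, 0, 0, -0.42, -0.03, 10], [0.25, 0, 0, 0, -0.522, -0.06, 10], [0.3, 0, 0, 0, -0.618, -0.105, 10], [0.35, 0, 0, 0, -0.71, -0.16, 10], [0.4, 0, 0, 0, -0.795, -0.22, 10], [0.45, 0, 0, 0, -0.873, -0.293, 10], [0.5, 0, 0, 0, -0.944, -0.37, 10], [0.55, 0, 0, 0, -1, -0.46, 10], [0.55, 0, 0, 0, -1, -0.46, 10]]
  ]
}}

```text
time: 34.45
tcp_pos: [0.5965, 0.2449, 0.1067]
tool_rot: [[-0.018, -1.0, 0.0], [-0.406, 0.008, 0.914], [-0.914, 0.017, -0.406]]
contact_force: [0.5, -0.4, -1.3]
gripper_width: 0.174
```

```bash
python3 chk.py s28.png 270 170 80 80 8;  python3 - <<'E'
from h import *
print(robot.get_state()["joint_pos"].round(2)); c=cam("top"); crop(c,170,180,130,100,6,"t28.png")
E
```

```text
34.5 [0.5974 0.2462 0.1092] [ 0.9  0.  -0.2] 0.17548865209802178
[-0.014 -0.408 -0.913]
heel bottom pred [[317.82555201 238.42055304]]
[-0.04  0.64  0.16 -1.18 -1.42  2.01]
```

View pics/s28.png

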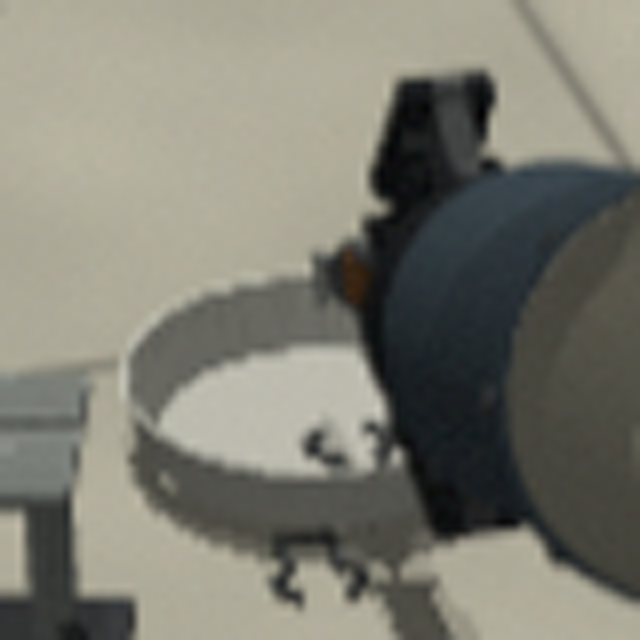

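View pics/t28.png

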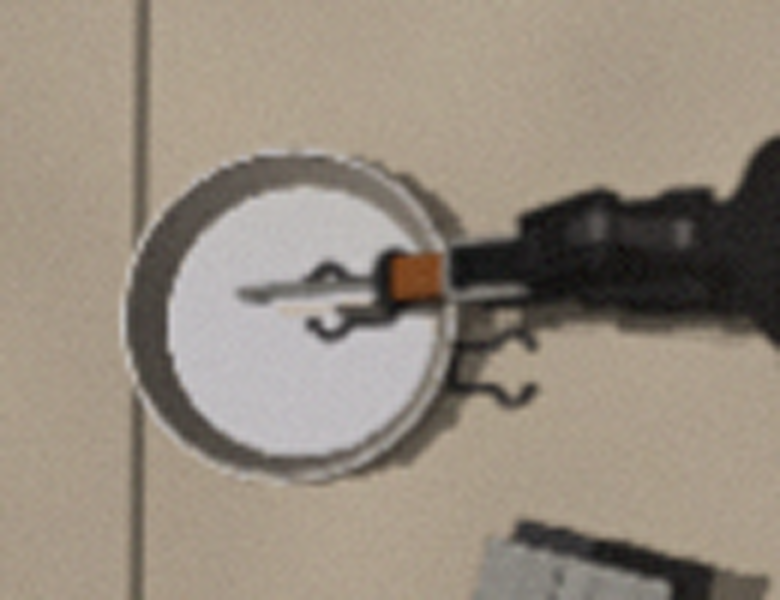

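Ring 2 lies in the dish (top crop 330,300). I rise, level out and go for ring 1.

{"api": "apply_moves", "payload": {
  "steps": [
    [[0, 0, 0, 0, 0, 0.3, 10], [0, 0, 0, 0, 0, 0.6, 10], [-0.06, 0, 0, 0, 0, 0.9, 10], [-0.12, 0, 0, 0, 0, 1, 10], [-0.18, 0, 0, 0, 0, 1, 10], [-0.24, 0, 0, 0, 0, 1, 10], [-0.3, 0, 0, 0, 0, 1, 10], [-0.36, 0, 0, 0, 0, 1, 10], [-0.42, 0, 0, 0, 0, 1, 10], [-0.48, 0, 0, 0, 0, 1, 10], [-0.55, 0, 0, 0, 0, 1, 10], [-0.55, 0, 0, 0, 0, 1, 10]]
  ]
}}

```text
time: 35.75
tcp_pos: [0.596, 0.254, 0.2136]
tool_rot: [[-0.002, -1.0, 0.005], [-1.0, 0.002, -0.001], [0.001, -0.005, -1.0]]
contact_force: [0.3, 0.5, -1.2]
gripper_width: 0.175
```

{"api": "apply_moves", "payload": {
  "steps": [
    [[0, 0, -0.07, 0, -0.15, 0.25, 10], [0, 0, -0.14, 0.05, -0.3, 0.25, 10], [0, 0, -0.21, 0.07, -0.45, 0.25, 10], [0, 0, -0.28, 0.09, -0.6, 0.25, 10], [0, 0, -0.35, 0.09, -0.85, 0.25, 10], [0, 0, -0.38, 0.09, -0.85, 0.25, 10]]
  ]
}}

```text
time: 36.35
tcp_pos: [0.6064, 0.1624, 0.2403]
tool_rot: [[-0.725, -0.689, 0.006], [-0.689, 0.725, 0.003], [-0.007, -0.002, -1.0]]
contact_force: [0.7, 0.6, -0.8]
gripper_width: 0.174
```

{"api": "apply_moves", "payload": {
  "steps": [
    [[0, 0, -0.07, 0, -0.15, 0, 10], [0, 0, -0.14, 0.05, -0.3, 0, 10], [0, 0, -0.21, 0.07, -0.45, 0, 10], [0, 0, -0.28, 0.09, -0.6, 0, 10], [0, 0, -0.35, 0.09, -0.85, 0, 10], [0, 0, -0.38, 0.09, -0.85, 0, 10]]
  ]
}}

```text
time: 36.95
tcp_pos: [0.6155, 0.0773, 0.24]
tool_rot: [[-0.999, 0.036, 0.007], [0.036, 0.999, 0.002], [-0.007, 0.003, -1.0]]
contact_force: [0.6, -0.2, -0.6]
gripper_width: 0.179
```

{"api": "apply_moves", "payload": {
  "steps": [
    [[0, 0, -0.07, 0, -0.15, 0, 10], [0, 0, -0.14, 0.05, -0.3, 0, 10], [0, 0, -0.21, 0.07, -0.45, 0, 10], [0, 0, -0.28, 0.09, -0.6, 0, 10], [0, 0, -0.35, 0.09, -0.85, 0, 10], [0, 0, -0.38, 0.09, -0.85, 0, 10]]
  ]
}}

```text
time: 37.55
tcp_pos: [0.6246, -0.0078, 0.2399]
tool_rot: [[-0.673, 0.739, 0.007], [0.739, 0.673, 0.001], [-0.004, 0.006, -1.0]]
contact_force: [0.8, 0.4, -1.4]
gripper_width: 0.172
```

{"api": "apply_moves", "payload": {
  "steps": [
    [[0, 0, -0.07, 0, -0.15, 0, 10], [0, 0, -0.14, 0.05, -0.3, 0, 10], [0, 0, -0.21, 0.07, -0.45, 0, 10], [0, 0, -0.28, 0.09, -0.6, 0, 10], [0, 0, -0.35, 0.09, -0.85, 0, 10], [0, 0, -0.37, 0.09, -0.87, 0, 10], [0, 0, -0.37, 0.09, -0.87, 0, 10]]
  ]
}}

```text
time: 38.25
tcp_pos: [0.6337, -0.0934, 0.2394]
tool_rot: [[0.03, 1.0, 0.006], [1.0, -0.03, 0.001], [0.001, 0.006, -1.0]]
contact_force: [-0.1, 0.2, -0.2]
gripper_width: 0.169
```

```bash
python3 chk.py s29.png 350 230 70 90 7
```

```text
38.3 [ 0.6336 -0.093   0.239 ] [ 0.7  0.4 -0.9] 0.17252186741924955
[0.028 1.    0.001]
heel bottom pred [[383.77621648 275.2247483 ]]
```

View pics/s29.png

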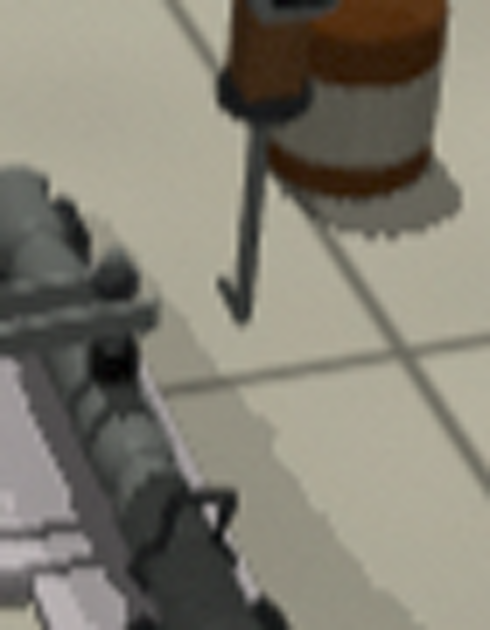

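```bash
python3 chk.py s30.png 360 285 40 40 15; python3 - <<'E'
from h import *
s=cam("side")
y0=-.075
for x in (.632,.635,.638): print(x,((proj(s,[[x,y0,.0645],[x,y0,.0573]])-[359.5,284.5])*15).round(0).tolist())
E
```

```text
38.35 [ 0.6335 -0.0927  0.2386] [-0.1  0.6 -1.2] 0.17418766112447612
[0.028 1.    0.001]
heel bottom pred [[383.65287624 275.36402294]]
0.632 [[257.0, 231.0], [253.0, 274.0]]
0.635 [[279.0, 228.0], [275.0, 271.0]]
0.638 [[301.0, 224.0], [297.0, 267.0]]
```

View pics/s30.png

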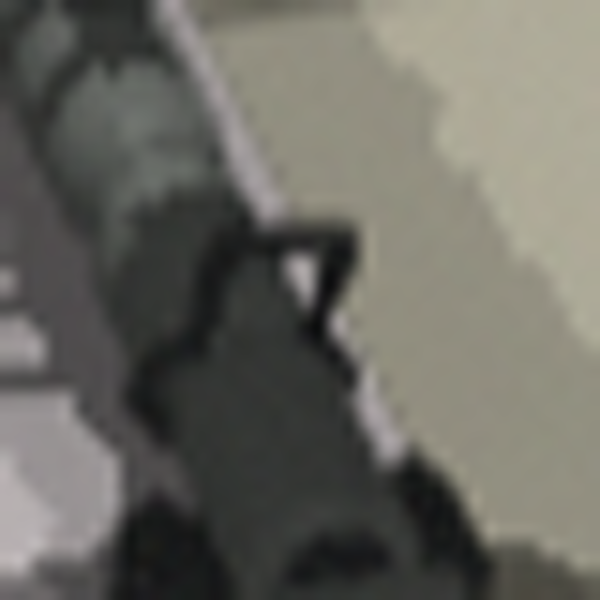

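Ring 1's bow middle is at crop (286,235), giving the window centre at x≈0.635. I back off 5 mm in y first and then lower.

{"api": "apply_moves", "payload": {
  "steps": [
    [[0, 0, 0, 0.015, -0.06, 0, 10], [0, 0, 0, 0.015, -0.06, -0.2, 10], [0, 0, 0, 0.015, -0.06, -0.4, 10], [0, 0, 0, 0.015, -0.06, -0.6, 10], [0, 0, 0, 0.015, -0.06, -0.75, 10], [0, 0, 0, 0.015, -0.06, -0.815, 10], [0, 0, 0, 0.015, -0.06, -0.815, 10], [0, 0, 0, 0.015, -0.06, -0.815, 10]]
  ]
}}

```text
time: 39.2
tcp_pos: [0.6351, -0.0997, 0.1559]
tool_rot: [[0.029, 1.0, 0.001], [1.0, -0.029, -0.0], [-0.0, 0.001, -1.0]]
contact_force: [0.1, 0.7, 0.5]
gripper_width: 0.176
```

```bash
python3 chk.py s31.png 360 270 50 50 12
```

```text
39.25 [ 0.6351 -0.0997  0.1561] [-0.4  0.1 -0.3] 0.17661901568153598
[ 0.03  1.   -0.  ]
heel bottom pred [[382.26165772 312.14729956]]
```

View pics/s31.png

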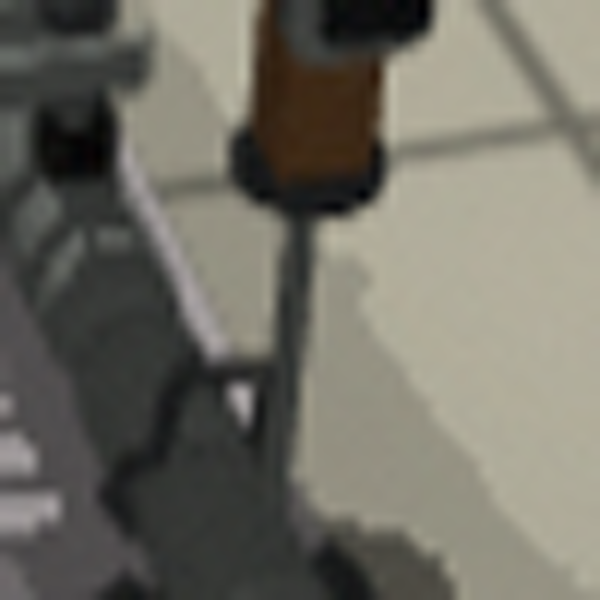

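{"api": "apply_moves", "payload": {
  "steps": [
    [[0, 0, 0, 0, 0.05, 0, 10], [0, 0, 0, 0, 0.1, 0, 10], [0, 0, 0, 0, 0.14, 0, 10], [0, 0, 0, 0, 0.17, 0, 10], [0, 0, 0, 0, 0.17, 0, 10], [0, 0, 0, 0, 0.17, 0, 10]]
  ]
}}

```text
time: 39.85
tcp_pos: [0.6346, -0.0826, 0.155]
tool_rot: [[0.03, 1.0, 0.0], [1.0, -0.03, -0.0], [-0.0, 0.0, -1.0]]
contact_force: [1.1, -0.3, -1.0]
gripper_width: 0.177
```

```bash
python3 chk.py s32.png 360 270 50 50 12
```

```text
39.9 [ 0.6345 -0.0827  0.155 ] [ 0.3 -0.  -0.5] 0.1761787308134019
[ 0.03  1.   -0.  ]
heel bottom pred [[378.83234615 306.86232248]]
```

View pics/s32.png

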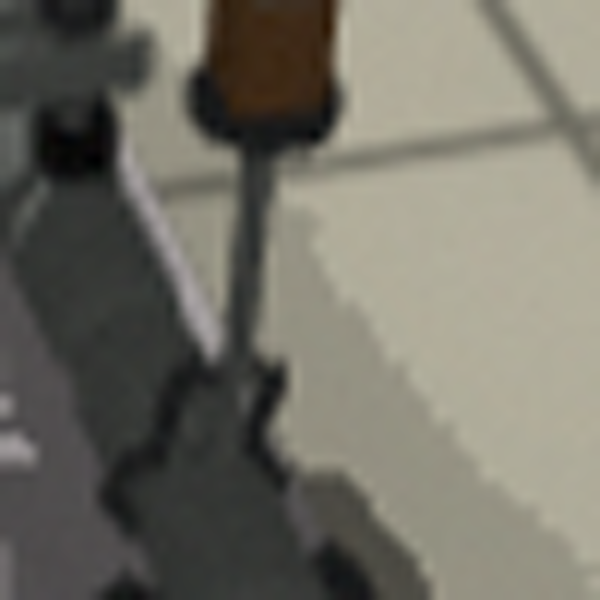

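The hook is in ring 1's window (shank at crop 235,365, between the legs). I pull slowly.

{"api": "apply_moves", "payload": {
  "steps": [
    [[0, 0, 0, 0, 0, 0.03, 10], [0, 0, 0, 0, 0, 0.05, 10], [0, 0, 0, 0, 0, 0.07, 10], [0, 0, 0, 0, 0, 0.09, 10], [0, 0, 0, 0, 0, 0.12, 10], [0, 0, 0, 0, 0, 0.15, 10], [0, 0, 0, 0, 0, 0.18, 10], [0, 0, 0, 0, 0, 0.22, 10], [0, 0, 0, 0, 0, 0.26, 10], [0, 0, 0, 0, 0, 0.3, 10], [0, 0, 0, 0, 0, 0.35, 10], [0, 0, 0, 0, 0, 0.4, 10]]
  ]
}}

```text
time: 41.1
tcp_pos: [0.6348, -0.0828, 0.1962]
tool_rot: [[0.03, 1.0, 0.001], [1.0, -0.03, -0.0], [-0.0, 0.001, -1.0]]
contact_force: [-0.9, -0.2, -1.1]
gripper_width: 0.178
```

{"api": "apply_moves", "payload": {
  "steps": [
    [[0, 0, 0, 0, 0, 0.1, 10], [0, 0, 0, 0, 0, 0.2, 10], [0, 0, 0, 0, 0, 0.3, 10], [0, 0, 0, 0, 0, 0.4, 10], [0, 0, 0, 0, 0, 0.5, 10], [0, 0, 0, 0, 0, 0.55, 10], [0, 0, 0, 0, 0, 0.55, 10]]
  ]
}}

```text
time: 41.8
tcp_pos: [0.6349, -0.0827, 0.251]
tool_rot: [[0.03, 1.0, 0.002], [1.0, -0.03, 0.0], [0.0, 0.002, -1.0]]
contact_force: [0.1, -0.3, -0.5]
gripper_width: 0.172
```

```bash
python3 chk.py s33.png 335 215 80 100 6;python3 dish.py
```

```text
41.85 [ 0.6346 -0.0826  0.2501] [-0.8  0.3 -1.7] 0.17649814898650837
[0.03 1.   0.  ]
heel bottom pred [[382.78651497 266.89175323]]
(180, 190, 290, 300) 169 [0.5956 0.3279] inliers 97
(270, 190, 345, 245) 402 [0.6095 0.3705] inliers 0
```

View pics/s33.png

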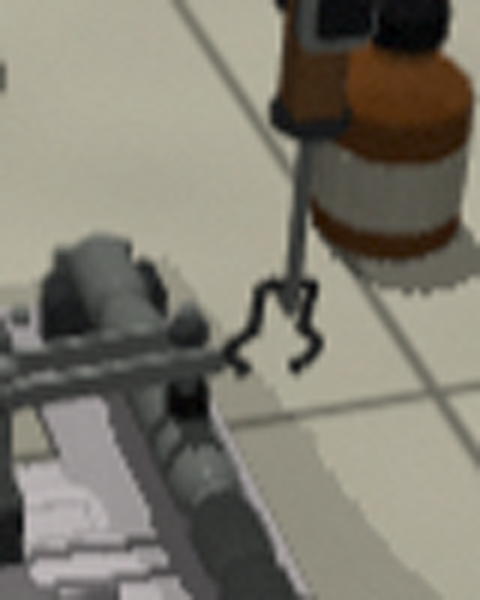

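View pics/dish.png

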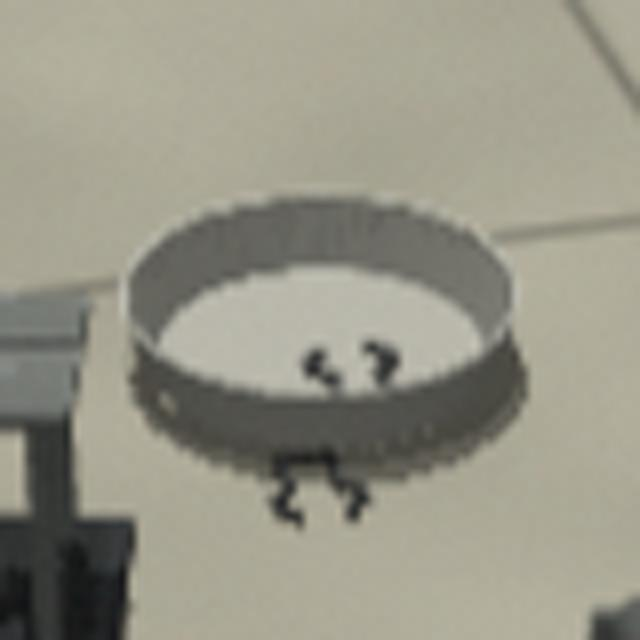

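Ring 1 hangs on the hook, and the dish is unmoved at about (0.596,0.328). I carry it over the same way.

{"api": "apply_moves", "payload": {
  "steps": [
    [[0, 0, 0, 0, 0.05, 0, 10], [0, 0, 0, 0, 0.15, 0, 10], [0, 0, 0, 0, 0.27, 0, 10], [0, 0, 0, 0, 0.36, 0, 10], [0, 0, 0, 0, 0.39, 0, 10]]
  ]
}}

```text
time: 42.45
tcp_pos: [0.6345, -0.0421, 0.25]
tool_rot: [[0.028, 1.0, 0.0], [1.0, -0.028, 0.0], [0.0, 0.0, -1.0]]
contact_force: [0.1, -0.3, -0.4]
gripper_width: 0.176
```

{"api": "apply_moves", "payload": {
  "steps": [
    [[0, 0, 0.03, 0, 0.08, 0, 10], [0, 0, 0.08, -0.05, 0.2, 0, 10], [0, 0, 0.13, -0.1, 0.35, 0, 10], [0, 0, 0.18, -0.13, 0.5, 0, 10], [0, 0, 0.23, -0.13, 0.65, 0, 10], [0, 0, 0.28, -0.13, 0.8, 0, 10], [0, 0, 0.33, -0.13, 0.95, 0, 10]]
  ]
}}

```text
time: 43.15
tcp_pos: [0.6214, 0.0521, 0.2501]
tool_rot: [[-0.618, 0.786, 0.0], [0.786, 0.618, -0.0], [-0.0, 0.0, -1.0]]
contact_force: [0.1, 0.4, -0.9]
gripper_width: 0.176
```

{"api": "apply_moves", "payload": {
  "steps": [
    [[0, 0, 0.05, 0, 0.15, 0, 10], [0, 0, 0.1, -0.05, 0.3, 0, 10], [0, 0, 0.15, -0.1, 0.45, 0, 10], [0, 0, 0.2, -0.13, 0.6, 0, 10], [0, 0, 0.25, -0.13, 0.75, 0, 10], [0, 0, 0.3, -0.13, 0.9, 0, 10], [0, 0, 0.35, -0.13, 1, 0, 10]]
  ]
}}

```text
time: 43.85
tcp_pos: [0.6084, 0.1524, 0.25]
tool_rot: [[-0.985, 0.171, 0.0], [0.171, 0.985, 0.0], [-0.0, 0.0, -1.0]]
contact_force: [-0.5, -0.1, -0.7]
gripper_width: 0.173
```

{"api": "apply_moves", "payload": {
  "steps": [
    [[0, 0, 0.05, 0, 0.1, 0, 10], [0, 0, 0.1, -0.05, 0.2, 0, 10], [0, 0, 0.15, -0.1, 0.3, 0, 10], [0, 0, 0.2, -0.12, 0.4, 0, 10], [0, 0, 0.25, -0.12, 0.5, 0, 10], [0, 0, 0.3, -0.12, 0.6, 0, 10], [0, 0, 0.35, -0.12, 0.7, 0, 10], [0, 0, 0.4, -0.12, 0.8, 0, 10], [0, 0, 0.45, -0.12, 0.9, 0, 10], [0, 0, 0.5, -0.12, 0.95, 0, 10]]
  ]
}}

```text
time: 44.85
tcp_pos: [0.5964, 0.2472, 0.2498]
tool_rot: [[-0.64, -0.768, -0.0], [-0.768, 0.64, -0.0], [0.0, 0.0, -1.0]]
contact_force: [0.3, 0.3, -1.1]
gripper_width: 0.173
```

{"api": "apply_moves", "payload": {
  "steps": [
    [[0, 0, 0.04, 0, 0.02, 0, 10], [0, 0, 0.09, 0, 0.08, 0, 10], [0, 0, 0.14, 0, 0.16, 0, 10], [0, 0, 0.19, 0, 0.25, 0, 10], [0, 0, 0.24, 0, 0.35, 0, 10], [0, 0, 0.29, 0, 0.45, 0, 10], [0, 0, 0.33, 0, 0.54, 0, 10], [0, 0, 0.33, 0, 0.6, 0, 10], [0, 0, 0.33, 0, 0.62, 0, 10]]
  ]
}}

```text
time: 45.75
tcp_pos: [0.5964, 0.3089, 0.2497]
tool_rot: [[-0.011, -1.0, -0.0], [-1.0, 0.011, -0.0], [0.0, 0.0, -1.0]]
contact_force: [-0.3, -0.6, -0.8]
gripper_width: 0.172
```

{"api": "apply_moves", "payload": {
  "steps": [
    [[0, 0, 0, 0, 0.02, 0, 10], [0, 0, 0, 0, 0.08, 0, 10], [0, 0, 0, 0, 0.15, 0, 10], [0, 0, 0, 0, 0.23, 0, 10], [0, 0, 0, 0, 0.31, 0, 10], [0, 0, 0, 0, 0.39, 0, 10], [0, 0, 0, 0, 0.44, 0, 10], [0, 0, 0, 0, 0.45, 0, 10]]
  ]
}}

```text
time: 46.55
tcp_pos: [0.5964, 0.3541, 0.2496]
tool_rot: [[-0.008, -1.0, -0.0], [-1.0, 0.008, -0.0], [0.0, 0.0, -1.0]]
contact_force: [0.1, 0.2, -0.9]
gripper_width: 0.174
```

```bash
python3 chk.py s34.png 240 100 150 150 4
```

```text
46.6 [0.5964 0.3538 0.2497] [-0.2  0.4 -0.1] 0.1742316307455086
[-0.008 -1.     0.   ]
heel bottom pred [[307.20270445 169.02583145]]
```

View pics/s34.png

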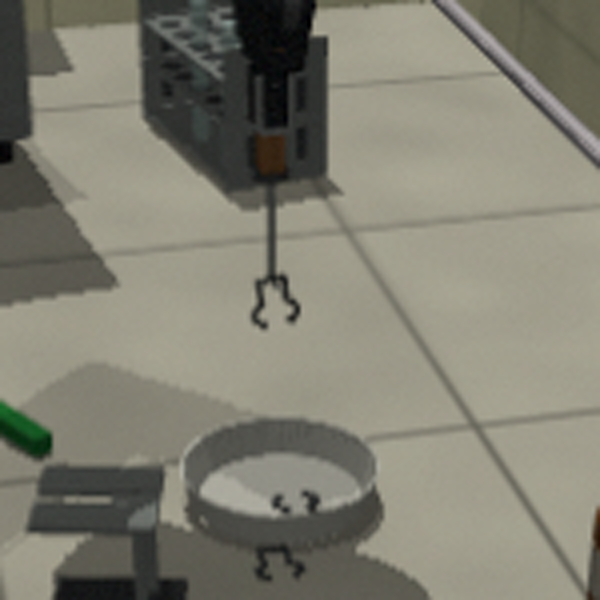

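{"api": "apply_moves", "payload": {
  "steps": [
    [[0, 0, 0, -0.03, 0, -0.05, 10], [0, 0, 0, -0.07, 0, -0.15, 10], [0, 0, 0, -0.11, 0, -0.3, 10], [0, 0, 0, -0.15, 0, -0.45, 10], [0, 0, 0, -0.15, 0, -0.6, 10], [0, 0, 0, -0.15, 0, -0.75, 10], [0, 0, 0, -0.15, 0, -0.87, 10], [0, 0, 0, -0.15, 0, -0.93, 10], [0, 0, 0, -0.15, 0, -0.93, 10]]
  ]
}}

```text
time: 47.5
tcp_pos: [0.5812, 0.3529, 0.156]
tool_rot: [[-0.009, -1.0, -0.001], [-1.0, 0.009, -0.001], [0.001, 0.001, -1.0]]
contact_force: [-1.0, 0.1, -1.4]
gripper_width: 0.168
```

{"api": "apply_moves", "payload": {
  "steps": [
    [[0.05, 0, 0, 0, -0.105, 0.005, 10], [0.1, 0, 0, 0, -0.212, 0.006, 10], [0.15, 0, 0, 0, -0.317, -0.005, 10], [0.2, 0, 0, 0, -0.42, -0.03, 10], [0.25, 0, 0, 0, -0.522, -0.06, 10], [0.3, 0, 0, 0, -0.618, -0.105, 10], [0.35, 0, 0, 0, -0.71, -0.16, 10], [0.4, 0, 0, 0, -0.795, -0.22, 10], [0.45, 0, 0, 0, -0.873, -0.293, 10], [0.5, 0, 0, 0, -0.944, -0.37, 10], [0.55, 0, 0, 0, -1, -0.46, 10], [0.55, 0, 0, 0, -1, -0.46, 10]]
  ]
}}

```text
time: 48.7
tcp_pos: [0.581, 0.2499, 0.1064]
tool_rot: [[-0.018, -1.0, 0.0], [-0.406, 0.008, 0.914], [-0.914, 0.017, -0.406]]
contact_force: [-0.3, -0.2, -1.1]
gripper_width: 0.18
```

{"api": "apply_moves", "payload": {
  "steps": [
    [[0, 0, 0, 0, 0, 0.3, 10], [0, 0, 0, 0, 0, 0.6, 10], [-0.06, 0, 0, 0, 0, 0.9, 10], [-0.12, 0, 0, 0, 0, 1, 10], [-0.18, 0, 0, 0, 0, 1, 10], [-0.24, 0, 0, 0, 0, 1, 10], [-0.3, 0, 0, 0, 0, 1, 10], [-0.36, 0, 0, 0, 0, 1, 10], [-0.42, 0, 0, 0, 0, 1, 10], [-0.48, 0, 0, 0, 0, 1, 10], [-0.55, 0, 0, 0, 0, 1, 10], [-0.55, 0, 0, 0, 0, 1, 10]]
  ]
}}

```text
time: 49.9
tcp_pos: [0.5809, 0.258, 0.2123]
tool_rot: [[-0.003, -1.0, 0.004], [-1.0, 0.003, -0.002], [0.002, -0.004, -1.0]]
contact_force: [-0.3, -0.2, -2.2]
gripper_width: 0.172
```

```bash
python3 chk.py s35.png 240 100 150 150 4
```

```text
49.95 [0.581  0.257  0.2123] [ 1.9  0.5 -0.7] 0.17411822588383902
[-0.005 -1.    -0.001]
heel bottom pred [[310.2726735  200.77043834]]
```

View pics/s35.png

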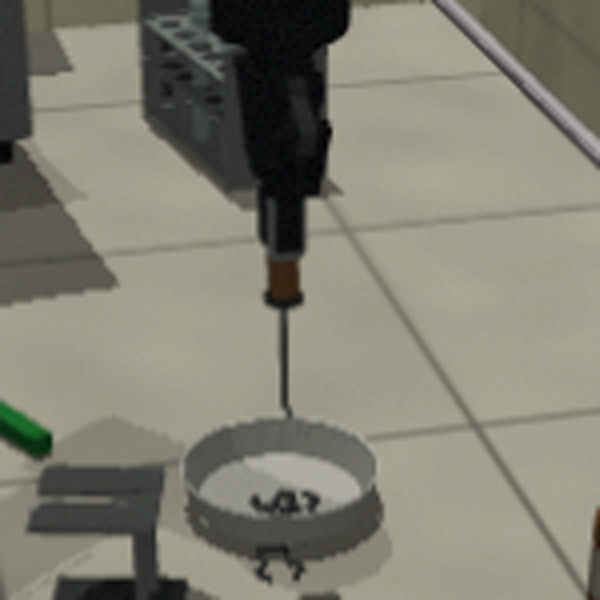

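Rings 1 and 2 are both in the dish (crop 275,500). I bring the pick back to the stand (TCP 0.4653, 0.2171, yaw 166.7°).

{"api": "apply_moves", "payload": {
  "steps": [
    [[0, 0, -0.06, 0, 0, 0.2, 10], [0, 0, -0.12, -0.1, -0.05, 0.4, 10], [0, 0, -0.18, -0.25, -0.1, 0.5, 10], [0, 0, -0.24, -0.4, -0.15, 0.5, 10], [0, 0, -0.3, -0.55, -0.2, 0.5, 10], [0, 0, -0.36, -0.7, -0.25, 0.5, 10], [0, 0, -0.42, -0.8, -0.3, 0.5, 10], [0, 0, -0.48, -0.9, -0.35, 0.5, 10], [0, 0, -0.54, -0.95, -0.4, 0.5, 10], [0, 0, -0.6, -0.95, -0.4, 0.5, 10]]
  ]
}}

```text
time: 50.95
tcp_pos: [0.4864, 0.2129, 0.2636]
tool_rot: [[-0.956, -0.294, 0.005], [-0.294, 0.956, 0.004], [-0.006, 0.003, -1.0]]
contact_force: [0.5, 0.3, -1.1]
gripper_width: 0.171
```

{"api": "apply_moves", "payload": {
  "steps": [
    [[0, 0, -0.06, -0.1, 0, 0, 10], [0, 0, -0.12, -0.2, 0, 0, 10], [0, 0, -0.18, -0.2, 0, 0, 10], [0, 0, -0.24, -0.2, 0, 0, 10], [0, 0, -0.261, -0.2, 0, 0, 10], [0, 0, -0.261, -0.2, 0, 0, 10], [0, 0, -0.261, -0.2, 0, 0, 10]]
  ]
}}

```text
time: 51.65
tcp_pos: [0.4667, 0.2132, 0.2623]
tool_rot: [[-0.971, 0.238, 0.002], [0.239, 0.971, 0.002], [-0.002, 0.003, -1.0]]
contact_force: [0.7, -0.6, -0.8]
gripper_width: 0.171
```

```bash
python3 chk.py s36.png 230 110 90 140 5; python3 - <<'E'
from h import *
print(robot.get_state()["tool_rot"].round(4))
E
```

```text
51.7 [0.4667 0.2132 0.262 ] [-0.8 -0.2 -1.3] 0.17379744515117815
[-0.971  0.239 -0.001]
heel bottom pred [[264.53169636 196.19061191]]
[[-0.9711  0.2385  0.0018]
 [ 0.2385  0.9711  0.0019]
 [-0.0013  0.0022 -1.    ]]
```

View pics/s36.png

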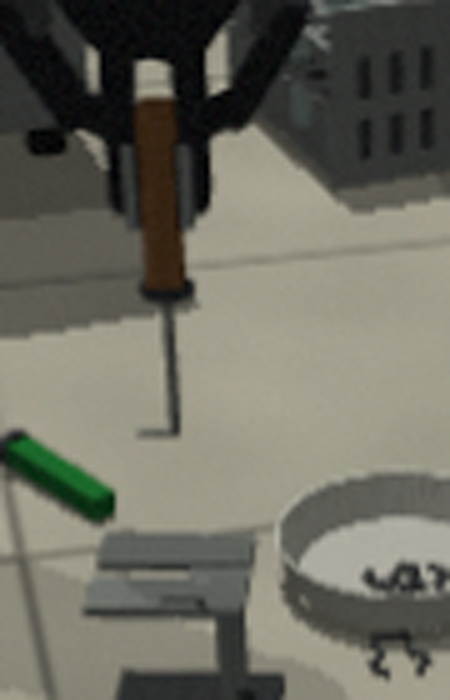

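{"api": "apply_moves", "payload": {
  "steps": [
    [[0, 0, 0.004, -0.014, 0.039, 0, 10], [0, 0, 0.004, -0.014, 0.039, -0.15, 10], [0, 0, 0.004, -0.014, 0.039, -0.3, 10], [0, 0, 0.004, -0.014, 0.039, -0.45, 10], [0, 0, 0.004, -0.014, 0.039, -0.6, 10], [0, 0, 0.004, -0.014, 0.039, -0.6, 10]]
  ]
}}

```text
time: 52.3
tcp_pos: [0.4639, 0.2168, 0.199]
tool_rot: [[-0.973, 0.23, -0.004], [0.23, 0.973, -0.002], [0.003, -0.003, -1.0]]
contact_force: [-0.2, -0.6, -0.8]
gripper_width: 0.171
```

```bash
python3 chk.py s37.png 235 180 60 70 10
```

```text
52.35 [0.4647 0.217  0.2005] [-0.3  0.5 -0.7] 0.17265360764404122
[-0.973  0.23   0.001]
heel bottom pred [[264.90913523 219.32819882]]
```

View pics/s37.png

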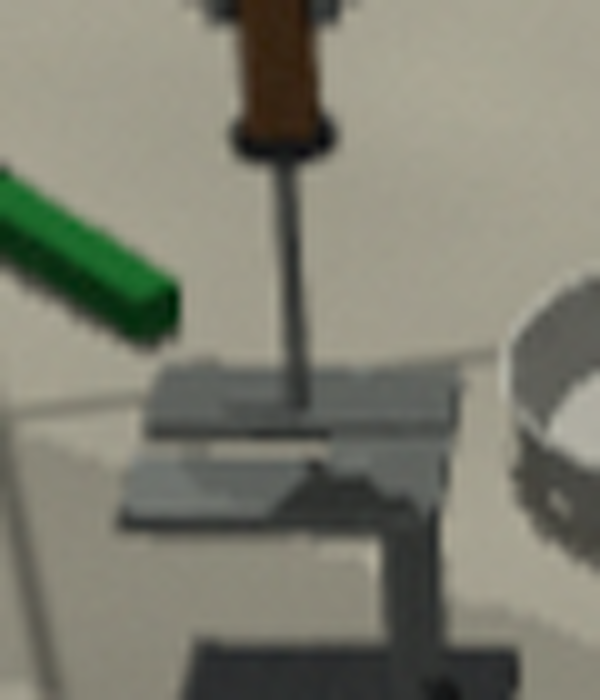

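The heel is just above the slot, in line with it. I lower straight in.

{"api": "apply_moves", "payload": {
  "steps": [
    [[0, 0, 0, 0.003, 0, -0.1, 10], [0, 0, 0, 0.003, 0, -0.2, 10], [0, 0, 0, 0.003, 0, -0.3, 10], [0, 0, 0, 0.003, 0, -0.4, 10], [0, 0, 0, 0.003, 0, -0.5, 10], [0, 0, 0, 0.003, 0, -0.6, 10], [0, 0, 0, 0.003, 0, -0.68, 10], [0, 0, 0, 0.003, 0, -0.73, 10], [0, 0, 0, 0.003, 0, -0.76, 10], [0, 0, 0, 0.003, 0, -0.76, 10]]
  ]
}}

```text
time: 53.35
tcp_pos: [0.4654, 0.2171, 0.1247]
tool_rot: [[-0.973, 0.231, -0.0], [0.231, 0.973, -0.0], [0.0, -0.0, -1.0]]
contact_force: [-0.4, 0.7, -0.7]
gripper_width: 0.175
```

```bash
python3 chk.py s38.png 235 160 60 80 8
```

```text
53.4 [0.4656 0.2172 0.1251] [-0.8 -0.7 -0.7] 0.1754896667253999
[-0.973  0.231 -0.   ]
heel bottom pred [[267.02177283 246.52036983]]
```

View pics/s38.png

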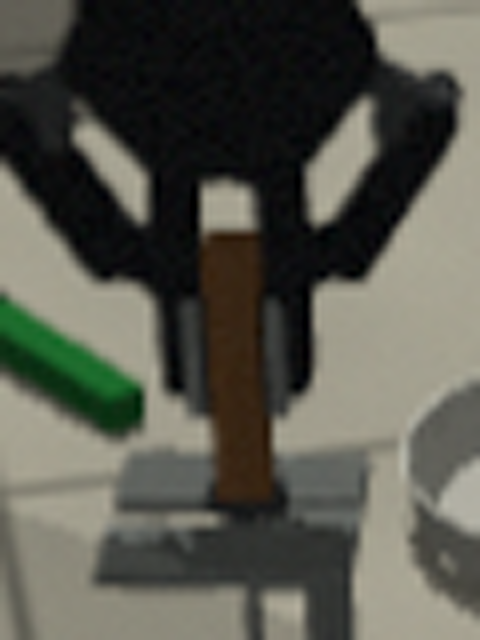

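Near the plate. I lower until light contact, then release.

{"api": "apply_moves", "payload": {
  "steps": [
    [[0, 0, 0, 0, 0, -0.01, 10], [0, 0, 0, 0, 0, -0.02, 10], [0, 0, 0, 0, 0, -0.03, 10], [0, 0, 0, 0, 0, -0.03, 10]]
  ]
}}

```text
time: 53.8
tcp_pos: [0.4656, 0.2173, 0.1224]
tool_rot: [[-0.973, 0.231, 0.001], [0.231, 0.973, 0.0], [-0.001, 0.0, -1.0]]
contact_force: [-1.7, -0.1, 1.5]
gripper_width: 0.177
```

{"api": "apply_moves", "payload": {
  "steps": [
    [[0, 0, 0, 0, 0, 0, 25], [0, 0, 0, 0, 0, 0, 40], [0, 0, 0, 0, 0, 0, 50], [0, 0, 0, 0, 0, 0, 50], [0, 0, 0, 0, 0, 0.2, 50], [0, 0, 0, 0, 0, 0.5, 50], [0, 0, 0, 0, 0, 0.8, 50], [0, 0, 0, 0, 0, 1, 50], [0, 0, 0, 0, 0, 1, 50]]
  ]
}}

```text
time: 54.7
tcp_pos: [0.4669, 0.218, 0.2253]
tool_rot: [[-0.973, 0.231, 0.005], [0.231, 0.973, 0.003], [-0.005, 0.005, -1.0]]
contact_force: [0.7, 0.4, 0.5]
gripper_width: 0.584
```

```bash
python3 chk.py s39.png 235 160 120 100 6; python3 - <<'E'
from h import *
t=cam("top"); crop(t,180,190,120,120,6,"t39.png")
E
```

```text
54.75 [0.466  0.2177 0.2233] [ 0.2 -0.  -0.6] 0.5827889241798166
[-0.973  0.231 -0.002]
heel bottom pred [[264.8808708  210.44151458]]
```

View pics/s39.png

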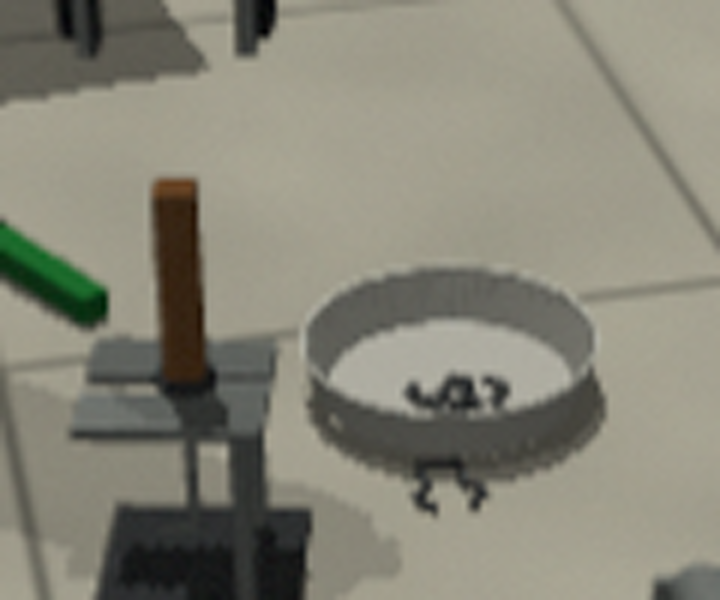

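View pics/t39.png

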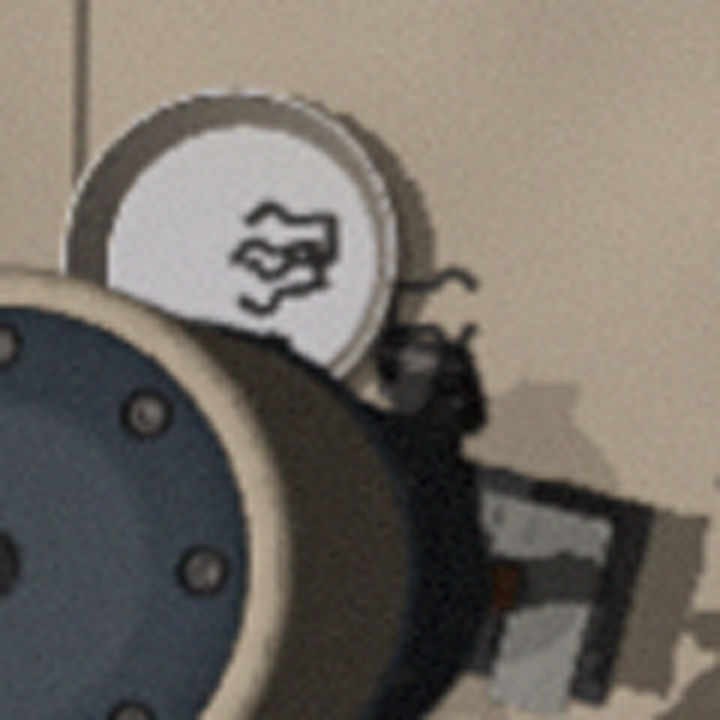

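The pick hangs in the slot (side crop 185,385), and two rings are in the dish. Ring 3 lies flat beside the dish, its bow under the rim and its legs towards -y. I'll pinch its 32 mm bulge with the jaws along x.

```bash
python3 - <<'E'
from h import *
t=cam("top");s=cam("side")
U=lambda x,y:((x+.5)/6+169.5,(y+.5)/6+179.5)
for n,u in {"bulge-c":(517,363),"bulge top":(518,323),"bulge bot":(515,403),"end1":(537,346),"end2":(537,385),"leg":(460,345),"leg2":(460,386),"rimcentre":(290,316)}.items(): print(n,onz(t,U(*u),.004 if n[0]!="r" else .028).round(4))
V=lambda x,y:((x+.5)/6+234.5,(y+.5)/6+159.5)
for n,u in {"bow L":(415,466),"bow R":(462,466),"endL":(430,510),"endR":(470,505),"bulgeL":(414,495),"bulgeR":(486,490)}.items(): print(n,onz(s,V(*u),.004).round(4))
E
```

```text
bulge-c [0.578  0.2437 0.004 ]
bulge top [0.5939 0.2432 0.004 ]
bulge bot [0.5622 0.2445 0.004 ]
end1 [0.5846 0.2357 0.004 ]
end2 [0.5692 0.2358 0.004 ]
leg [0.5856 0.2662 0.004 ]
leg2 [0.5694 0.2663 0.004 ]
rimcentre [0.5954 0.3281 0.028 ]
bow L [0.5655 0.2646 0.004 ]
bow R [0.5846 0.2598 0.004 ]
endL [0.5641 0.2308 0.004 ]
endR [0.5809 0.2304 0.004 ]
bulgeL [0.5602 0.2432 0.004 ]
bulgeR [0.59   0.2397 0.004 ]
```

{"api": "apply_moves", "payload": {
  "steps": [
    [[0, 0, 0.05, 0.2, 0.05, 0, 60], [0, 0, 0.11, 0.45, 0.1, 0, 60], [0, 0, 0.11, 0.7, 0.2, 0, 60], [0, 0, 0.11, 0.95, 0.25, 0, 60], [0, 0, 0.11, 0.95, 0.25, 0, 60]]
  ]
}}

```text
time: 55.4
tcp_pos: [0.5618, 0.2422, 0.219]
tool_rot: [[-1.0, 0.004, -0.003], [0.004, 1.0, -0.003], [0.003, -0.003, -1.0]]
contact_force: [-0.5, -0.1, -0.6]
gripper_width: 0.698
```

{"api": "apply_moves", "payload": {
  "steps": [
    [[0, 0, 0, 0.15, 0, -0.2, 55], [0, 0, 0, 0.16, 0, -0.4, 55], [0, 0, 0, 0.16, 0, -0.7, 55], [0, 0, 0, 0.16, 0, -1, 55], [0, 0, 0, 0.16, 0, -1, 55]]
  ]
}}

```text
time: 55.9
tcp_pos: [0.5729, 0.2406, 0.1166]
tool_rot: [[-1.0, 0.003, -0.01], [0.003, 1.0, -0.005], [0.01, -0.005, -1.0]]
contact_force: [-0.5, -0.5, -0.8]
gripper_width: 0.643
```

```bash
python3 chk.py s40.png 275 160 80 100 6; python3 - <<'E'
from h import *
print(robot.get_state()["tool_rot"].round(3))
E
```

```text
55.95 [0.5747 0.2411 0.1198] [ 0.6 -0.5  0.7] 0.6427255575712453
[-1.     0.003  0.005]
heel bottom pred [[309.42089044 237.09663552]]
[[-1.     0.003 -0.005]
 [ 0.003  1.    -0.003]
 [ 0.005 -0.003 -1.   ]]
```

View pics/s40.png

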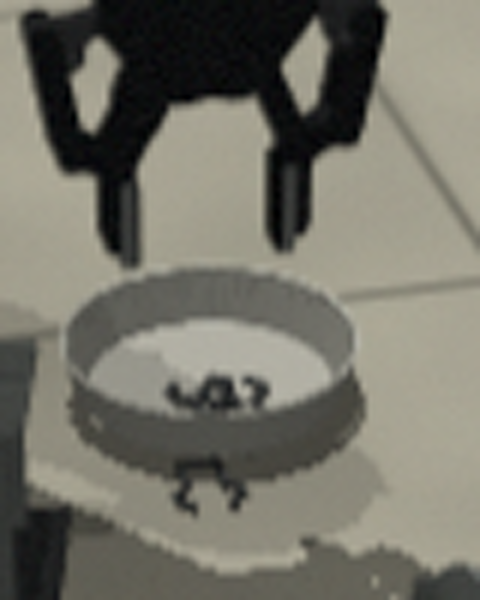

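{"api": "apply_moves", "payload": {
  "steps": [
    [[0, 0, 0, 0.02, 0.02, -0.3, 55], [0, 0, 0, 0.02, 0.02, -0.6, 55], [0, 0, 0, 0.02, 0.02, -0.85, 55], [0, 0, 0, 0.02, 0.02, -1, 55], [0, 0, 0, 0.02, 0.02, -1, 55]]
  ]
}}

```text
time: 56.45
tcp_pos: [0.5778, 0.2439, 0.0214]
tool_rot: [[-1.0, 0.003, -0.002], [0.003, 1.0, -0.001], [0.002, -0.001, -1.0]]
contact_force: [0.0, -0.0, 0.3]
gripper_width: 0.643
```

```bash
python3 chk.py s41.png 275 190 80 80 8
```

```text
56.5 [0.5789 0.2443 0.023 ] [ 0.1 -0.1  0.6] 0.6430367761549647
[-1.     0.002 -0.001]
heel bottom pred [[310.91670254 267.66054082]]
```

View pics/s41.png

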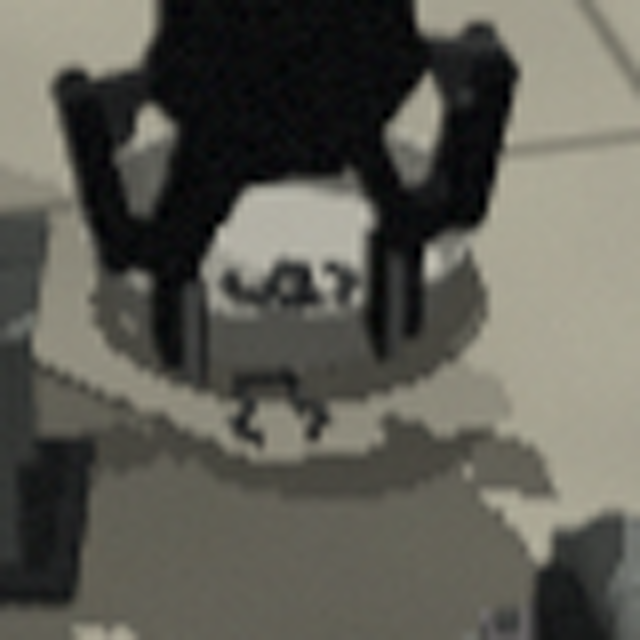

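{"api": "apply_moves", "payload": {
  "steps": [
    [[0, 0, 0, -0.005, 0, -0.05, 42], [0, 0, 0, -0.005, 0, -0.1, 42], [0, 0, 0, -0.005, 0, -0.14, 42], [0, 0, 0, -0.005, 0, -0.17, 42], [0, 0, 0, -0.005, 0, -0.19, 42], [0, 0, 0, -0.005, 0, -0.2, 42], [0, 0, 0, -0.005, 0, -0.2, 42]]
  ],
  "newtons": 30
}}

```text
time: 57.2
tcp_pos: [0.5779, 0.2441, 0.0018]
tool_rot: [[-1.0, 0.003, -0.0], [0.003, 1.0, -0.0], [0.0, -0.0, -1.0]]
contact_force: [0.1, -0.3, 0.8]
gripper_width: 0.493
```

```bash
python3 chk.py s42.png 285 210 50 50 12
```

```text
57.25 [0.578  0.2442 0.002 ] [ 0.9 -0.2  0.3] 0.48703077291905456
[-1.     0.003 -0.   ]
heel bottom pred [[310.62606639 274.23668355]]
```

View pics/s42.png

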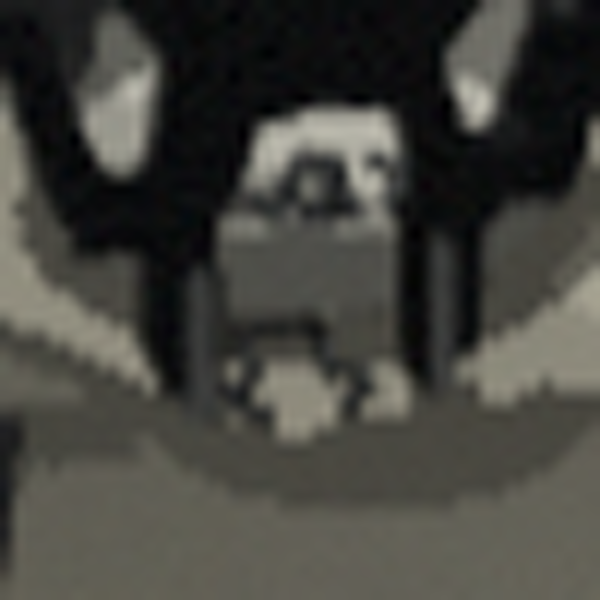

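{"api": "apply_moves", "payload": {
  "steps": [
    [[0, 0, 0, 0, 0, -0.02, 42], [0, 0, 0, 0, 0, -0.02, 42], [0, 0, 0, 0, 0, -0.02, 36], [0, 0, 0, 0, 0, -0.02, 30], [0, 0, 0, 0, 0, -0.02, 24], [0, 0, 0, 0, 0, -0.02, 20], [0, 0, 0, 0, 0, -0.02, 20], [0, 0, 0, 0, 0, -0.02, 20]]
  ]
}}

```text
time: 58.05
tcp_pos: [0.5782, 0.2442, 0.0003]
tool_rot: [[-1.0, 0.003, 0.001], [0.003, 1.0, 0.0], [-0.001, 0.0, -1.0]]
contact_force: [0.2, -1.4, 1.9]
gripper_width: 0.287
```

```bash
python3 chk.py s43.png 285 210 50 50 12
```

```text
58.1 [5.782e-01 2.442e-01 3.000e-04] [-0.1 -1.3  1.2] 0.28777635435289056
[-1.     0.003 -0.001]
heel bottom pred [[310.72204556 274.74444698]]
```

View pics/s43.png

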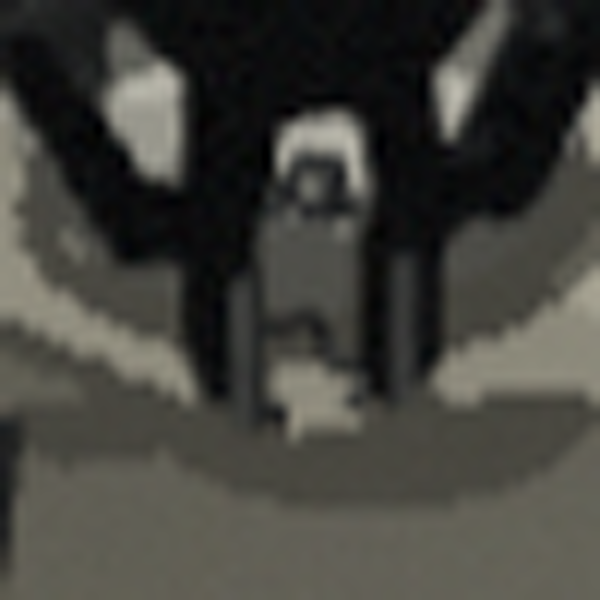

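The fingers stopped at 24.6 mm on the ring. I lift and check.

{"api": "apply_moves", "payload": {
  "steps": [
    [[0, 0, 0, 0, 0, 0.05, 20], [0, 0, 0, 0, 0, 0.12, 20], [0, 0, 0, 0, 0, 0.25, 20], [0, 0, 0, 0, 0, 0.4, 20], [0, 0, 0, 0, 0, 0.6, 20], [0, 0, 0, 0, 0, 0.8, 20], [0, 0, 0, 0, 0, 0.8, 20]]
  ]
}}

```text
time: 58.8
tcp_pos: [0.5801, 0.2454, 0.0846]
tool_rot: [[-1.0, 0.002, 0.007], [0.002, 1.0, 0.004], [-0.007, 0.004, -1.0]]
contact_force: [1.1, 0.6, 0.4]
gripper_width: 0.285
```

```bash
python3 chk.py s44.png 275 160 80 100 6
```

```text
58.85 [0.5791 0.245  0.0826] [ 0.3  0.2 -1. ] 0.27973242101233325
[-1.     0.003 -0.004]
heel bottom pred [[310.84921583 248.44332726]]
```

View pics/s44.png

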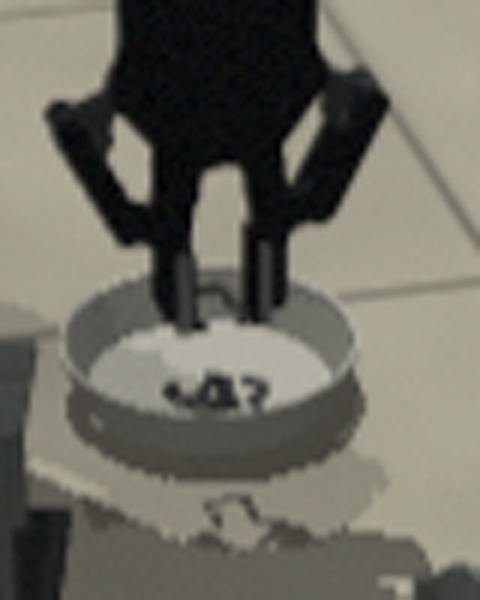

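Ring 3 is held between the pads (its shadow at crop 230,510). I carry it into the dish.

{"api": "apply_moves", "payload": {
  "steps": [
    [[0, 0, 0, 0.05, 0.15, 0, 20], [0, 0, 0, 0.1, 0.35, 0, 20], [0, 0, 0, 0.15, 0.55, 0, 20], [0, 0, 0, 0.16, 0.78, 0, 20], [0, 0, 0, 0.16, 0.78, -0.15, 20], [0, 0, 0, 0.16, 0.78, -0.35, 20], [0, 0, 0, 0.16, 0.78, -0.5, 20], [0, 0, 0, 0.16, 0.78, -0.58, 20], [0, 0, 0, 0.16, 0.78, -0.58, 20]]
  ]
}}

```text
time: 59.75
tcp_pos: [0.593, 0.3215, 0.0204]
tool_rot: [[-1.0, 0.003, -0.003], [0.003, 1.0, -0.002], [0.003, -0.002, -1.0]]
contact_force: [-0.8, -0.9, -0.5]
gripper_width: 0.287
```

```bash
python3 chk.py s45.png 275 140 80 100 6
```

```text
59.8 [0.5938 0.322  0.0217] [-0.3 -0.1 -0.3] 0.28196177175690346
[-1.     0.003  0.001]
heel bottom pred [[309.55970807 250.7570687 ]]
```

View pics/s45.png

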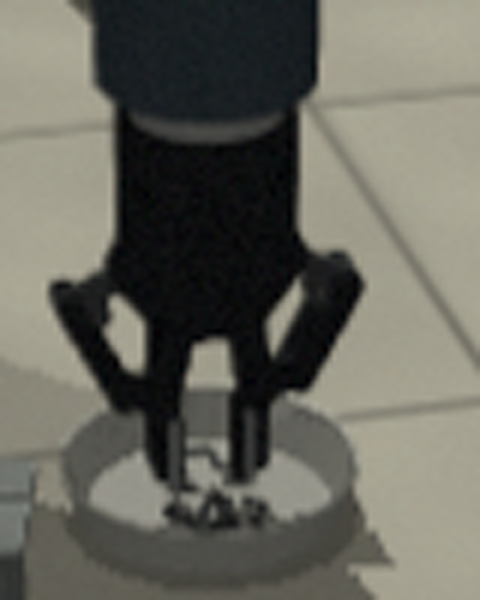

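Inside the dish. I open to 40 mm and rise.

{"api": "apply_moves", "payload": {
  "steps": [
    [[0, 0, 0, 0, 0, 0, 36], [0, 0, 0, 0, 0, 0, 40], [0, 0, 0, 0, 0, 0, 40], [0, 0, 0, 0, 0, 0.15, 40], [0, 0, 0, 0, 0, 0.4, 40], [0, 0, 0, 0, 0, 0.7, 40], [0, 0, 0, 0, 0, 1, 40]]
  ]
}}

```text
time: 60.5
tcp_pos: [0.5939, 0.3221, 0.1234]
tool_rot: [[-1.0, 0.003, 0.0], [0.003, 1.0, 0.0], [-0.0, 0.0, -1.0]]
contact_force: [0.6, 1.0, 0.1]
gripper_width: 0.468
```

{"api": "apply_moves", "payload": {
  "steps": [
    [[0, 0, -0.05, -0.2, -0.3, 0.3, 40], [0, 0, -0.1, -0.4, -0.6, 0.6, 40], [0, 0, -0.15, -0.6, -0.9, 0.8, 40], [0, 0, -0.2, -0.6, -1, 0.8, 40], [0, 0, -0.25, -0.6, -1, 0.8, 40]]
  ]
}}

```text
time: 61.0
tcp_pos: [0.5339, 0.2209, 0.2044]
tool_rot: [[-0.862, 0.507, 0.003], [0.507, 0.862, 0.002], [-0.002, 0.003, -1.0]]
contact_force: [-0.1, 0.9, -1.0]
gripper_width: 0.469
```

{"api": "apply_moves", "payload": {
  "steps": [
    [[0, 0, -0.05, -0.2, -0.3, 0, 40], [0, 0, -0.1, -0.4, -0.6, 0, 40], [0, 0, -0.15, -0.6, -0.9, 0, 40], [0, 0, -0.2, -0.8, -1, 0, 40], [0, 0, -0.25, -0.9, -1, 0, 40]]
  ]
}}

```text
time: 61.5
tcp_pos: [0.4426, 0.1207, 0.2029]
tool_rot: [[-0.493, 0.87, 0.001], [0.87, 0.493, 0.001], [0.0, 0.002, -1.0]]
contact_force: [-1.1, 0.3, 0.3]
gripper_width: 0.467
```

```bash
python3 chk.py s46.png 275 180 90 80 8; python3 dish.py; python3 - <<'E'
from h import *
t=cam("top"); cv2.imwrite("pics/t46.png",t["img"]); crop(t,170,180,130,120,6,"t46b.png"); print(robot.get_state()["tool_rot"].round(3))
E
```

```text
61.55 [0.442  0.1213 0.203 ] [-1.9  0.2 -0.2] 0.4685855947534687
[-0.489  0.873  0.001]
heel bottom pred [[261.32598602 242.1814165 ]]
(180, 190, 290, 300) 125 [0.5964 0.3295] inliers 100
(270, 190, 345, 245) 285 [0.6138 0.375 ] inliers 2
[[-0.5    0.866  0.001]
 [ 0.866  0.5    0.001]
 [-0.     0.001 -1.   ]]
```

View pics/s46.png

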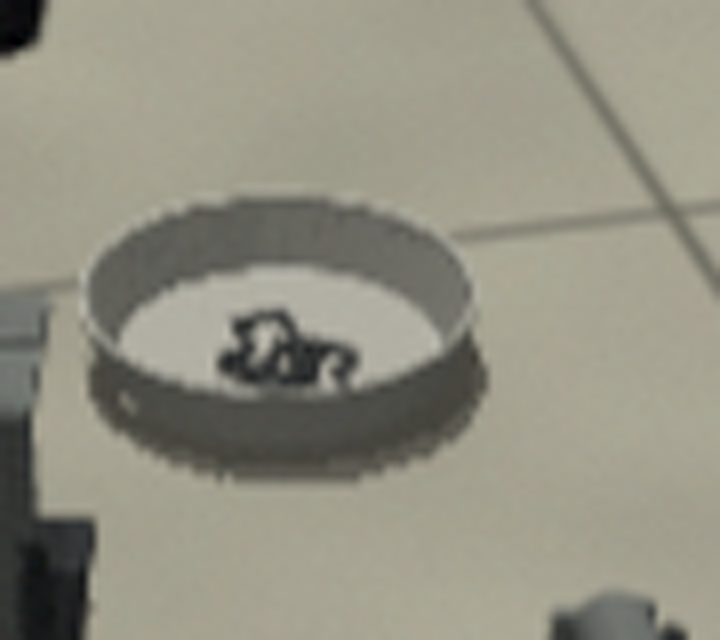

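View pics/t46b.png

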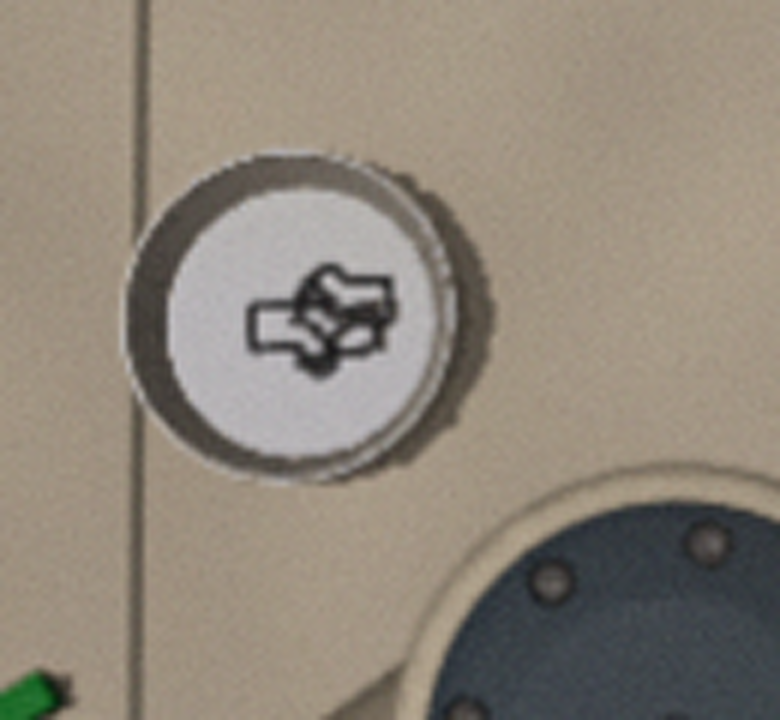

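View pics/t46.png

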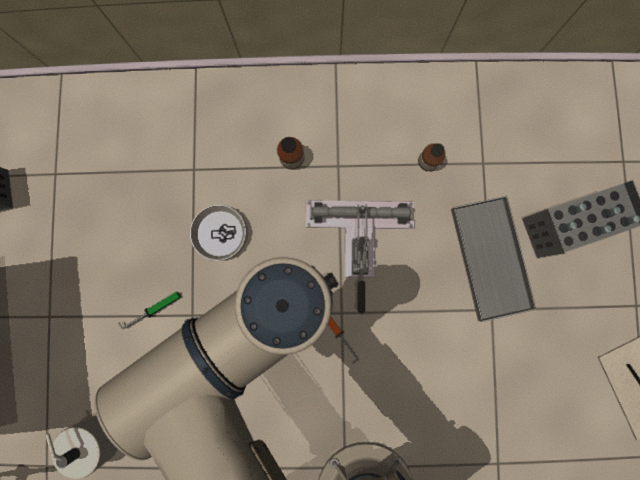

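All three rings lie near the middle of the dish (top crop 325,315), and the clamp is still locked. Now I open the clamp.

{"api": "apply_moves", "payload": {
  "steps": [
    [[0, 0, -0.06, 0, -0.2, 0, 40], [0, 0, -0.12, -0.05, -0.4, 0, 40], [0, 0, -0.18, -0.1, -0.7, 0, 40], [0, 0, -0.24, -0.15, -1, 0, 40], [0, 0, -0.263, -0.15, -1, 0, 40], [0, 0, -0.263, -0.15, -1, 0, 40]]
  ]
}}

```text
time: 62.3
tcp_pos: [0.4295, 0.0218, 0.202]
tool_rot: [[0.03, 1.0, 0.0], [1.0, -0.03, 0.0], [0.0, 0.0, -1.0]]
contact_force: [0.2, 1.2, -0.3]
gripper_width: 0.469
```

{"api": "apply_moves", "payload": {
  "steps": [
    [[0, 0, 0, 0, -0.17, -0.2, 40], [0, 0, 0, 0, -0.17, -0.5, 40], [0, 0, 0, 0, -0.17, -0.8, 40], [0, 0, 0, 0, -0.17, -0.8, 40], [0, 0, 0, 0, -0.17, -0.8, 40]]
  ]
}}

```text
time: 62.8
tcp_pos: [0.4296, 0.0054, 0.1226]
tool_rot: [[0.027, 1.0, -0.0], [1.0, -0.027, -0.001], [-0.001, -0.0, -1.0]]
contact_force: [0.6, -0.4, 0.5]
gripper_width: 0.47
```

```bash
python3 chk.py s47.png 230 200 130 110 6
```

```text
62.85 [0.4302 0.0056 0.1234] [0.5 0.6 0.2] 0.4718237194498866
[ 0.028  1.    -0.   ]
heel bottom pred [[266.65525711 306.82760701]]
```

View pics/s47.png

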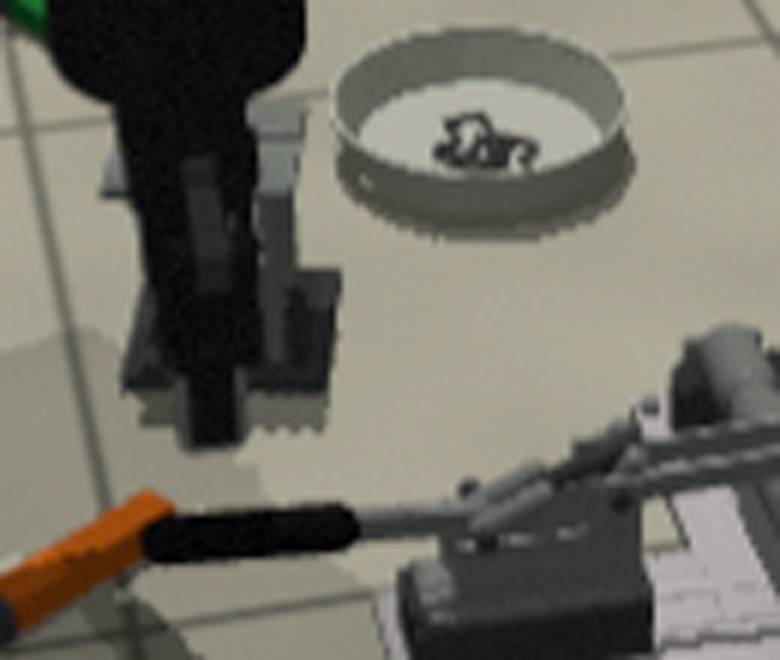

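{"api": "apply_moves", "payload": {
  "steps": [
    [[0, 0, 0, 0, -0.01, -0.25, 40], [0, 0, 0, 0, -0.01, -0.5, 40], [0, 0, 0, 0, -0.01, -0.71, 40], [0, 0, 0, 0, -0.01, -0.71, 40], [0, 0, 0, 0, -0.01, -0.71, 10], [0, 0, 0, 0, -0.01, -0.71, 10], [0, 0, 0, 0, -0.01, -0.71, 10], [0, 0, 0, 0, -0.01, -0.71, 10]]
  ],
  "newtons": 45
}}

```text
time: 63.65
tcp_pos: [0.4306, 0.0044, 0.053]
tool_rot: [[0.029, 1.0, 0.004], [1.0, -0.029, 0.0], [0.001, 0.004, -1.0]]
contact_force: [-1.7, -0.8, 7.2]
gripper_width: 0.179
```

{"api": "apply_moves", "payload": {
  "steps": [
    [[0, 0, 0, 0.01, 0, 0.084, 10], [0, 0, 0, 0.031, -0.001, 0.172, 10], [0, 0, 0, 0.06, -0.002, 0.258, 10], [0, 0, 0, 0.106, -0.003, 0.354, 10], [0, 0, 0, 0.163, -0.005, 0.443, 10], [0, 0, 0, 0.23, -0.007, 0.525, 10], [0, 0, 0, 0.307, -0.009, 0.598, 10], [0, 0, 0, 0.392, -0.012, 0.661, 10], [0, 0, 0, 0.484, -0.014, 0.713, 10], [0, 0, 0, 0.582, -0.017, 0.754, 10], [0, 0, 0, 0.675, -0.02, 0.782, 10], [0, 0, 0, 0.675, -0.02, 0.782, 10]]
  ]
}}

```text
time: 64.85
tcp_pos: [0.5023, 0.0021, 0.1323]
tool_rot: [[0.029, 1.0, 0.011], [1.0, -0.029, -0.001], [-0.001, 0.011, -1.0]]
contact_force: [3.0, 1.0, 1.1]
gripper_width: 0.118
```

```bash
python3 chk.py s48.png 270 200 130 130 5
```

```text
64.9 [0.5009 0.0019 0.1322] [0.4 0.1 0.4] 0.11384457138136875
[ 0.029  1.    -0.001]
heel bottom pred [[301.33211508 299.14652958]]
```

View pics/s48.png

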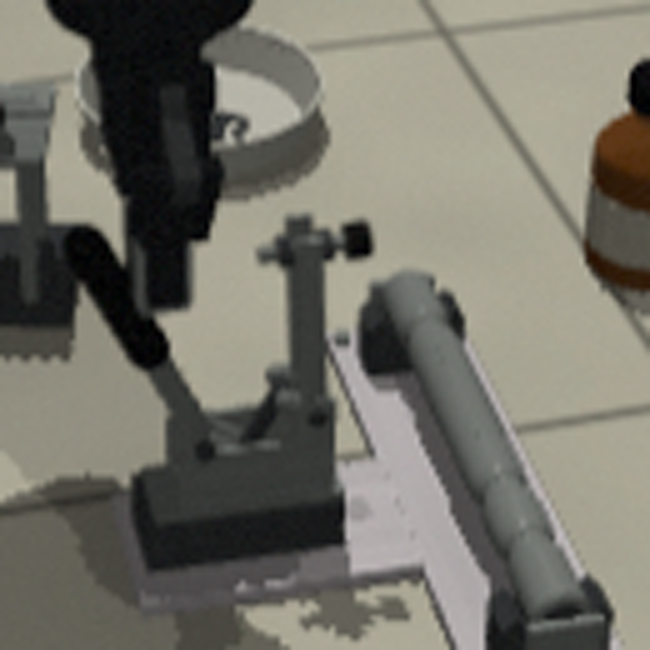

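The handle slipped from the pinch about 20° short of open. I regrasp it and finish the swing.

```bash
python3 - <<'E'
from h import *
s=cam("side")
o=np.array([.6348,-.003]);a=np.radians(-1.7);xv=np.array([np.cos(a),np.sin(a)]);yv=np.array([-xv[1],xv[0]])
def onjig(c,uv,y=0):
    O,d=ray(c,uv); n=np.r_[yv,0]; tt=(y-(O[:2]-o)@yv)/(d@n); p=O+d*tt; return np.array([(p[:2]-o)@xv,p[2]])
U=lambda x,y:((x+.5)/5+269.5,(y+.5)/5+199.5)
pts={n:onjig(s,U(*u)) for n,u in {"top":(83,240),"bot":(152,355),"pivot":(205,448)}.items()}
print(pts)
for n in("top","bot"):
    v=pts[n]-[-.117,.064]; print(n,np.linalg.norm(v),np.degrees(np.arctan2(v[1],v[0])))
v=pts["top"]-pts["bot"]; print(np.degrees(np.arctan2(v[1],v[0])))
E
```

```text
{'top': array([-0.16081723,  0.16077444]), 'bot': array([-0.13562628,  0.10330538]), 'pivot': array([-0.11486699,  0.05348623])}
top 0.1062320182264031 114.35991798562388
bot 0.04349541981531982 115.35562817286005
113.6697303436595
```

{"api": "apply_moves", "payload": {
  "steps": [
    [[0, 0, 0, 0, 0, 0.2, 40], [0, 0, 0, 0, 0, 0.55, 40], [0, 0, 0, -0.15, 0, 0.55, 40], [0, 0, 0, -0.3, 0, 0.55, 40], [0, 0, 0, -0.3, 0, 0.55, 40], [0, 0, 0, -0.3, 0, 0.55, 40]]
  ],
  "newtons": 80
}}

```text
time: 65.55
tcp_pos: [0.4673, 0.0019, 0.1854]
tool_rot: [[0.029, 1.0, 0.003], [1.0, -0.029, -0.0], [-0.0, 0.003, -1.0]]
contact_force: [1.0, 0.1, 0.1]
gripper_width: 0.468
```

```bash
python3 chk.py s49.png 270 200 130 130 5
```

```text
65.6 [0.4673 0.0019 0.185 ] [ 0.5 -0.2 -0.2] 0.4671502550609369
[ 0.03  1.   -0.  ]
heel bottom pred [[284.06800511 281.02794875]]
```

View pics/s49.png

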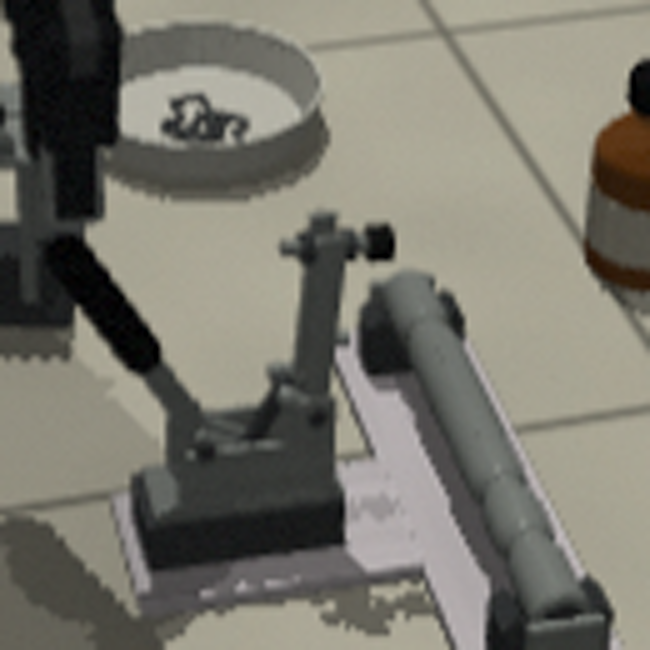

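{"api": "apply_moves", "payload": {
  "steps": [
    [[0, 0, 0, 0.1, 0, -0.2, 40], [0, 0, 0, 0.11, 0, -0.45, 40], [0, 0, 0, 0.11, 0, -0.69, 40], [0, 0, 0, 0.11, 0, -0.69, 40], [0, 0, 0, 0.11, 0, -0.69, 10], [0, 0, 0, 0.11, 0, -0.69, 10], [0, 0, 0, 0.11, 0, -0.69, 10], [0, 0, 0, 0.11, 0, -0.69, 10]]
  ]
}}

```text
time: 66.4
tcp_pos: [0.4786, 0.0028, 0.1166]
tool_rot: [[0.03, 1.0, 0.003], [1.0, -0.03, 0.001], [0.001, 0.003, -1.0]]
contact_force: [0.3, 3.1, 4.2]
gripper_width: 0.178
```

```bash
python3 chk.py s50.png 270 200 100 100 6
```

```text
66.45 [0.4785 0.0028 0.1166] [-1.4  3.7  5.9] 0.17545389795242305
[0.03  1.    0.001]
heel bottom pred [[290.60113859 306.49135467]]
```

View pics/s50.png

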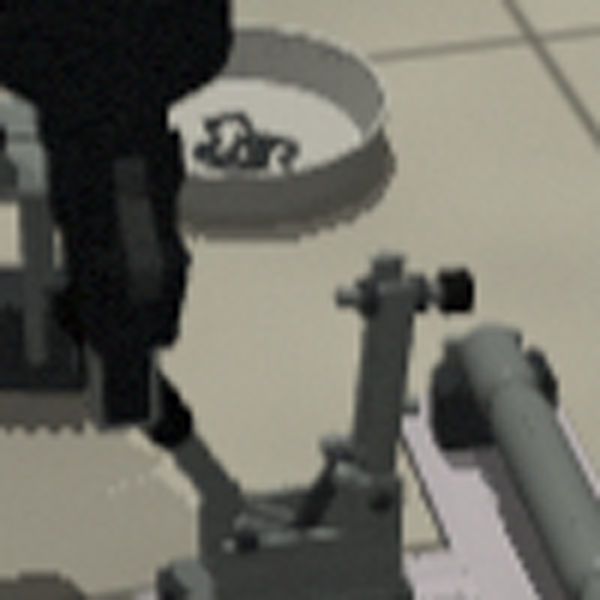

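{"api": "apply_moves", "payload": {
  "steps": [
    [[0, 0, 0, 0.05, 0, 0.025, 10], [0, 0, 0, 0.1, 0, 0.045, 10], [0, 0, 0, 0.15, -0.005, 0.065, 10], [0, 0, 0, 0.2, -0.005, 0.08, 10], [0, 0, 0, 0.24, -0.005, 0.09, 10], [0, 0, 0, 0.26, -0.005, 0.09, 10], [0, 0, 0, 0.26, -0.005, 0.09, 10]]
  ]
}}

```text
time: 67.15
tcp_pos: [0.5043, 0.002, 0.1231]
tool_rot: [[0.029, 1.0, 0.0], [1.0, -0.029, 0.0], [0.0, 0.0, -1.0]]
contact_force: [4.9, 3.0, -13.0]
gripper_width: 0.163
```

```bash
python3 chk.py s51.png 270 200 100 100 6
```

```text
67.2 [0.5043 0.002  0.1231] [  5.2   3.1 -13.2] 0.16732998525799694
[0.028 1.    0.   ]
heel bottom pred [[303.01139688 302.27923333]]
```

View pics/s51.png

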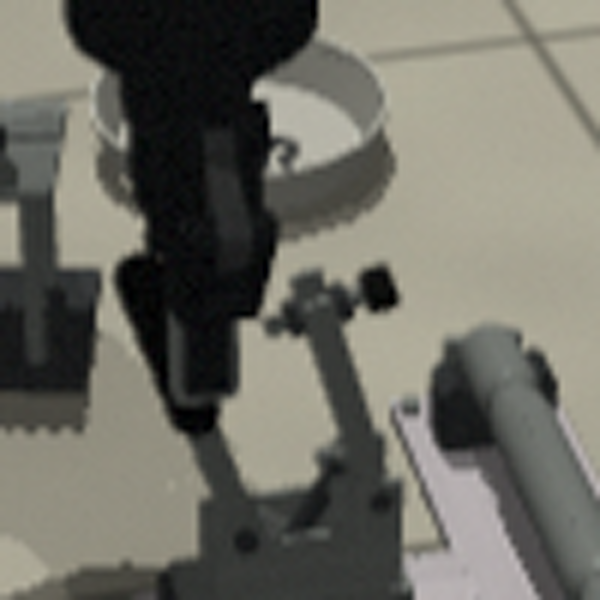

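The handle now leans about 5° more than at the start, roughly 0.1 rad. I release gently.

{"api": "apply_moves", "payload": {
  "steps": [
    [[0, 0, 0, 0, 0, -0.02, 10], [0, 0, 0, 0, 0, -0.02, 40], [0, 0, 0, 0, 0, -0.02, 40], [0, 0, 0, 0, 0, -0.02, 40], [0, 0, 0, 0, 0, 0.2, 40], [0, 0, 0, 0, 0, 0.5, 40], [0, 0, 0, 0, 0, 0.9, 40], [0, 0, 0, 0, 0, 0.9, 40]]
  ]
}}

```text
time: 68.0
tcp_pos: [0.5064, 0.0012, 0.2203]
tool_rot: [[0.03, 0.999, 0.011], [1.0, -0.03, 0.0], [0.001, 0.011, -1.0]]
contact_force: [0.3, -0.2, -0.1]
gripper_width: 0.465
```

```bash
python3 chk.py s52.png 270 200 130 130 5
```

```text
68.05 [0.5051 0.0015 0.2174] [ 0.5 -0.4 -0.1] 0.46943908853871463
[0.03  1.    0.001]
heel bottom pred [[302.79560474 265.00710879]]
```

View pics/s52.png

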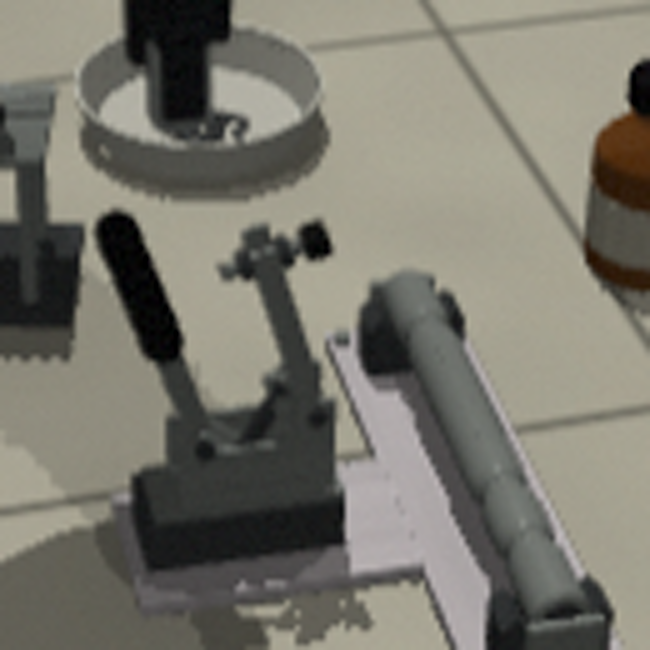

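```bash
python3 - <<'E'
from h import *
s=cam("side");t=cam("top")
o=np.array([.6348,-.003]);a=np.radians(-1.7);xv=np.array([np.cos(a),np.sin(a)]);yv=np.array([-xv[1],xv[0]])
def onjig(c,uv,y=0):
    O,d=ray(c,uv); n=np.r_[yv,0]; tt=(y-(O[:2]-o)@yv)/(d@n); p=O+d*tt; return np.array([(p[:2]-o)@xv,p[2]])
U=lambda x,y:((x+.5)/5+269.5,(y+.5)/5+199.5)
A,B=onjig(s,U(117,214)),onjig(s,U(167,356)); v=A-B; print(A,B,np.degrees(np.arctan2(v[1],v[0])), [np.degrees(np.arctan2(*(q-[-.117,.064])[::-1])) for q in(A,B)])
crop(t,300,180,240,150,3,"t52.png")
E
```

```text
[-0.14773005  0.17056599] [-0.12972617  0.10188401] 104.6886777355783 [np.float64(106.08578172316176), np.float64(108.5684680277775)]
```

View pics/t52.png

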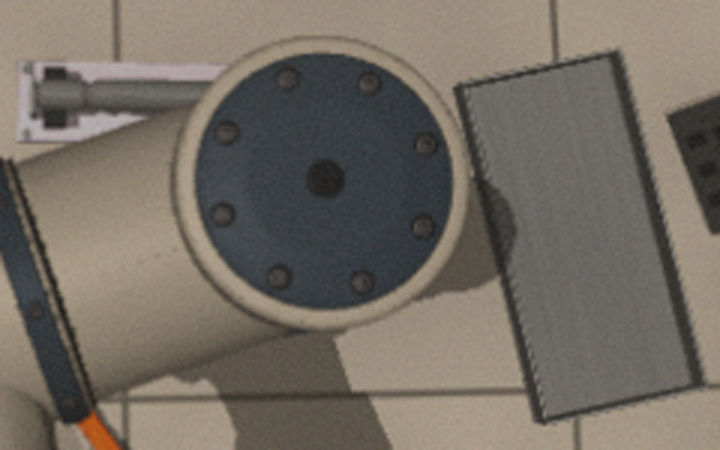

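The handle is at about 106°, i.e. 0.1 rad, so the clamp is open. The tray is unmoved, centred at about (0.524,-0.306) with its long axis at 11°. I turn the jaws across the axle and go above its middle.

{"api": "apply_moves", "payload": {
  "steps": [
    [[0, 0, 0.06, 0.1, 0, 0, 45], [0, 0, 0.12, 0.2, 0, 0, 45], [0, 0, 0.18, 0.3, 0, 0, 45], [0, 0, 0.24, 0.4, 0, 0, 45], [0, 0, 0.3, 0.5, 0, 0, 45], [0, 0, 0.36, 0.6, -0.02, 0, 45], [0, 0, 0.42, 0.7, -0.04, 0, 45], [0, 0, 0.48, 0.8, -0.04, 0, 45], [0, 0, 0.54, 0.9, -0.04, 0, 45], [0, 0, 0.6, 1, -0.04, 0, 45], [0, 0, 0.66, 1, -0.04, 0, 45], [0, 0, 0.72, 1, -0.04, 0, 45]]
  ]
}}

```text
time: 69.35
tcp_pos: [0.6029, -0.0026, 0.2123]
tool_rot: [[-0.996, 0.088, -0.003], [0.088, 0.996, -0.001], [0.003, -0.001, -1.0]]
contact_force: [0.7, 0.2, 0.2]
gripper_width: 0.525
```

{"api": "apply_moves", "payload": {
  "steps": [
    [[0, 0, 0.03, 0.15, 0, 0, 45], [0, 0, 0.03, 0.29, 0, -0.2, 45], [0, 0, 0.03, 0.29, 0, -0.5, 45], [0, 0, 0.03, 0.29, 0, -0.8, 45], [0, 0, 0.03, 0.29, 0, -0.8, 45], [0, 0, 0.03, 0.29, 0, -0.8, 45]]
  ]
}}

```text
time: 69.95
tcp_pos: [0.632, -0.0028, 0.1338]
tool_rot: [[-1.0, 0.03, -0.002], [0.03, 1.0, -0.001], [0.002, -0.001, -1.0]]
contact_force: [-0.6, -0.1, 1.3]
gripper_width: 0.528
```

```bash
python3 chk.py s53.png 300 180 120 150 5;python3 - <<'E'
from h import *
print(robot.get_state()["tool_rot"].round(3)); t=cam("top"); crop(t,290,150,150,120,5,"t53.png")
E
```

```text
70.0 [ 0.633  -0.0026  0.1353] [-0.1  0.4 -0.1] 0.5290433847342015
[-1.     0.03  -0.001]
heel bottom pred [[364.05597821 289.31663937]]
[[-1.     0.03   0.001]
 [ 0.03   1.    -0.001]
 [-0.001 -0.001 -1.   ]]
```

View pics/s53.png

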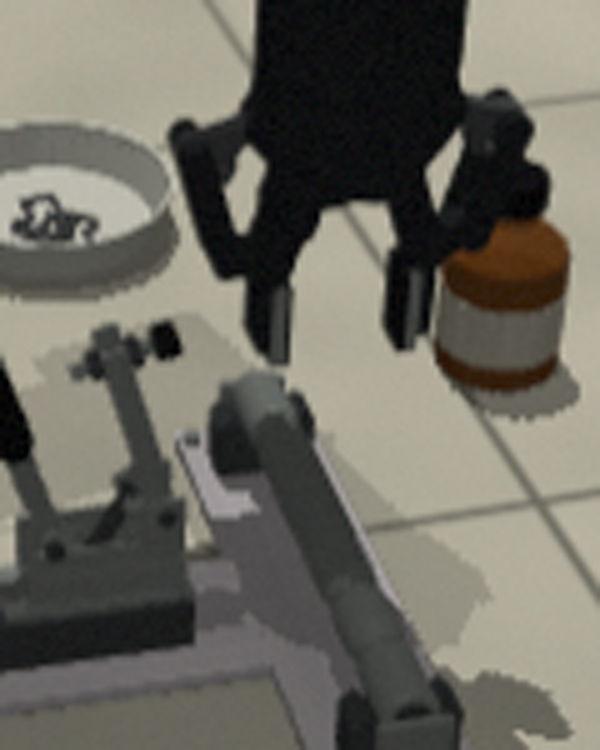

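View pics/t53.png

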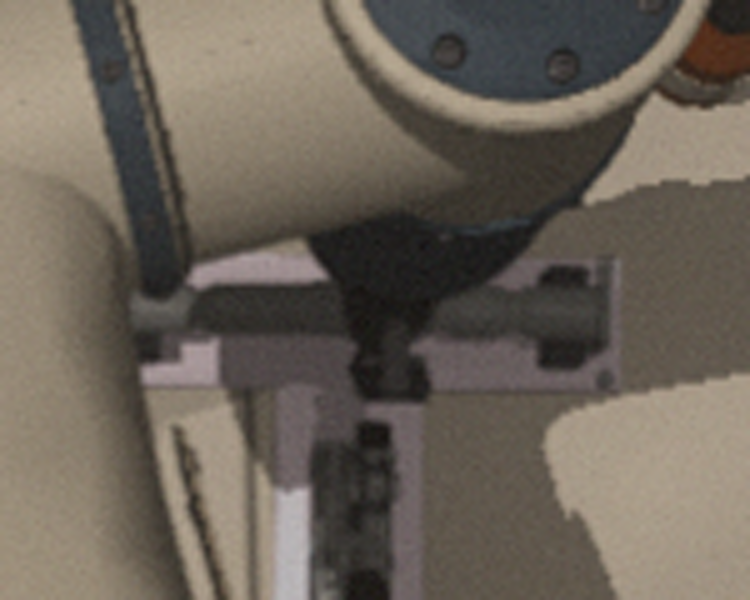

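```bash
python3 - <<'E'
from h import *
s=cam("side")
o=np.array([.6348,-.003]);a=np.radians(-1.7);xv=np.array([np.cos(a),np.sin(a)]);yv=np.array([-xv[1],xv[0]])
def onjig(c,uv,y=0):
    O,d=ray(c,uv); n=np.r_[yv,0]; tt=(y-(O[:2]-o)@yv)/(d@n); p=O+d*tt; return np.array([(p[:2]-o)@xv,p[2]])
U=lambda x,y:((x+.5)/5+299.5,(y+.5)/5+179.5)
for n,u in {"tip right":(184,338),"tip":(165,340),"knuckle left edge":(168,135),"kn bottom":(182,160),"lower link":(215,270),"fingertip":(275,362)}.items(): print(n,onjig(s,U(*u)).round(4))
E
```

```text
tip right [-0.064   0.1478]
tip [-0.0715  0.148 ]
knuckle left edge [-0.0723  0.2378]
kn bottom [-0.0668  0.2267]
lower link [-0.0527  0.1772]
fingertip [-0.027   0.1312]
```

The gripper's knuckle (jig x -0.072) would meet the raised spindle tip (jig x -0.064) at the middle. So I grip the axle 30 mm to +y of its middle and allow for that when placing it.

{"api": "apply_moves", "payload": {
  "steps": [
    [[0, 0, 0, 0.02, 0.15, 0, 45], [0, 0, 0, 0.02, 0.31, 0, 45], [0, 0, 0, 0.02, 0.31, -0.2, 45], [0, 0, 0, 0.02, 0.31, -0.4, 45], [0, 0, 0, 0.02, 0.31, -0.6, 45], [0, 0, 0, 0.02, 0.31, -0.8, 45], [0, 0, 0, 0.02, 0.31, -0.95, 45], [0, 0, 0, 0.02, 0.31, -1, 45], [0, 0, 0, 0.02, 0.31, -1, 45]]
  ]
}}

```text
time: 71.0
tcp_pos: [0.6343, 0.0295, 0.034]
tool_rot: [[-1.0, 0.029, -0.001], [0.029, 1.0, -0.0], [0.001, -0.0, -1.0]]
contact_force: [0.6, -0.2, 0.5]
gripper_width: 0.526
```

```bash
python3 chk.py s54.png 300 190 120 120 5
```

```text
71.05 [0.6349 0.0293 0.0349] [-0.1 -0.7  0.8] 0.5294087326575228
[-1.     0.029 -0.001]
heel bottom pred [[357.67958842 315.34821721]]
```

View pics/s54.png

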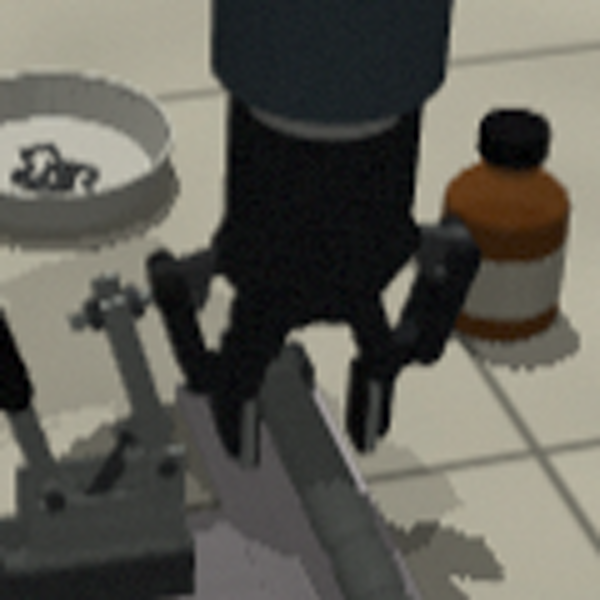

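{"api": "apply_moves", "payload": {
  "steps": [
    [[0, 0, 0, 0, 0, -0.03, 45], [0, 0, 0, 0, 0, -0.05, 40], [0, 0, 0, 0, 0, -0.05, 30], [0, 0, 0, 0, 0, -0.05, 15], [0, 0, 0, 0, 0, -0.05, 15], [0, 0, 0, 0, 0, -0.05, 15], [0, 0, 0, 0, 0, -0.05, 15]]
  ],
  "newtons": 110
}}

```text
time: 71.75
tcp_pos: [0.6353, 0.0287, 0.03]
tool_rot: [[-1.0, 0.03, 0.002], [0.03, 1.0, 0.0], [-0.002, 0.0, -1.0]]
contact_force: [3.2, -0.9, 4.2]
gripper_width: 0.241
```

{"api": "apply_moves", "payload": {
  "steps": [
    [[0, 0, 0, 0, 0, 0.05, 15], [0, 0, 0, 0, 0, 0.12, 15], [0, 0, 0, 0, 0, 0.25, 15], [0, 0, 0, 0, 0, 0.4, 15], [0, 0, 0, 0, 0, 0.6, 15], [0, 0, 0, 0, 0, 0.8, 15], [0, 0, 0, 0, 0, 1, 15], [0, 0, 0, 0, 0, 1, 15]]
  ]
}}

```text
time: 72.55
tcp_pos: [0.6361, 0.0288, 0.1332]
tool_rot: [[-1.0, 0.03, 0.006], [0.03, 1.0, 0.001], [-0.006, 0.001, -1.0]]
contact_force: [1.3, 0.3, -2.8]
gripper_width: 0.236
```

```bash
python3 chk.py s55.png 270 150 150 150 4
```

```text
72.6 [0.635  0.0289 0.1308] [ 0.  -1.1 -3.5] 0.2400336124328338
[-1.     0.03  -0.003]
heel bottom pred [[360.09302313 281.71691618]]
```

View pics/s55.png

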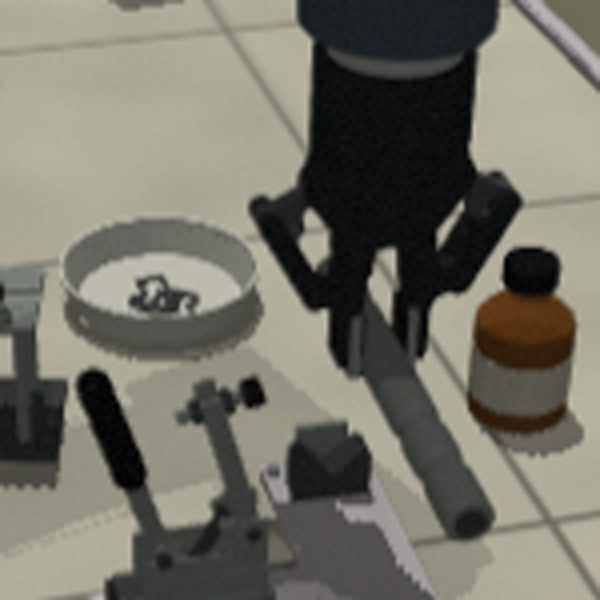

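```bash
python3 - <<'E'
from h import *
s=cam("side");p=robot.get_state()["tcp_pos"]
yv=np.array([.03,.9996])
for z in(.141,.131,.121): print(z,proj(s,np.r_[p[:2]-yv*.1415,z]))
E
```

```text
0.141 [[385.88844301 280.32008978]]
0.131 [[385.42337082 284.76371259]]
0.121 [[384.96362478 289.14951517]]
```

The axle hangs level. I carry it to the tray.

{"api": "apply_moves", "payload": {
  "steps": [
    [[0, 0, 0, 0, -0.08, 0.15, 15], [0, 0, 0, 0, -0.25, 0.3, 15], [0, 0, 0, 0, -0.45, 0.45, 15], [0, 0, 0, 0, -0.65, 0.5, 15], [0, 0, 0, 0, -0.85, 0.5, 15], [0, 0, 0, 0, -1, 0.5, 15]]
  ]
}}

```text
time: 73.25
tcp_pos: [0.6335, -0.0723, 0.1775]
tool_rot: [[-1.0, 0.031, -0.003], [0.031, 1.0, 0.0], [0.003, 0.0, -1.0]]
contact_force: [0.3, 0.2, -2.9]
gripper_width: 0.241
```

{"api": "apply_moves", "payload": {
  "steps": [
    [[0, 0, -0.03, 0, -0.15, 0, 15], [0, 0, -0.07, -0.05, -0.3, 0, 15], [0, 0, -0.11, -0.1, -0.45, 0, 15], [0, 0, -0.15, -0.15, -0.6, 0, 15], [0, 0, -0.19, -0.2, -0.75, 0, 15], [0, 0, -0.23, -0.25, -0.9, 0, 15]]
  ]
}}

```text
time: 73.85
tcp_pos: [0.6085, -0.1617, 0.1776]
tool_rot: [[-0.87, 0.493, -0.003], [0.493, 0.87, 0.001], [0.003, -0.001, -1.0]]
contact_force: [-0.9, -0.2, -3.1]
gripper_width: 0.24
```

{"api": "apply_moves", "payload": {
  "steps": [
    [[0, 0, -0.04, -0.05, -0.15, 0, 15], [0, 0, -0.08, -0.1, -0.3, 0, 15], [0, 0, -0.12, -0.15, -0.45, 0, 15], [0, 0, -0.16, -0.2, -0.6, 0, 15], [0, 0, -0.2, -0.25, -0.75, 0, 15], [0, 0, -0.25, -0.3, -0.9, 0, 15], [0, 0, -0.3, -0.35, -0.95, 0, 15], [0, 0, -0.34, -0.4, -0.95, 0, 15]]
  ]
}}

```text
time: 74.65
tcp_pos: [0.5684, -0.2569, 0.1774]
tool_rot: [[-0.335, 0.942, -0.003], [0.942, 0.335, 0.001], [0.002, -0.002, -1.0]]
contact_force: [0.4, 1.3, -2.3]
gripper_width: 0.245
```

```bash
python3 - <<'E'
from h import *
S=st();R=S["tool_rot"];print(R.round(3)); t=cam("top"); crop(t,400,150,200,200,3,"t56.png");s=cam("side"); crop(s,250,280,220,200,3,"s56.png")
E
```

```text
74.65 [ 0.5684 -0.2569  0.1774] [ 0.4  1.3 -2.3] 0.24506581048836484
[[-0.335  0.942 -0.003]
 [ 0.942  0.335  0.001]
 [ 0.002 -0.002 -1.   ]]
```

View pics/t56.png

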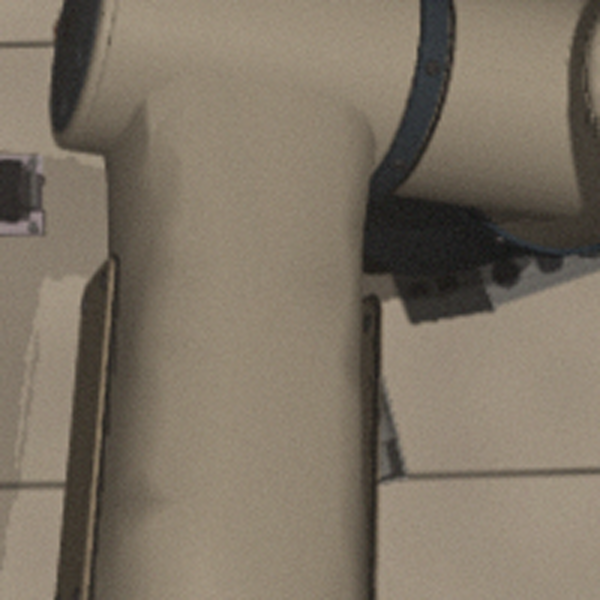

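View pics/s56.png

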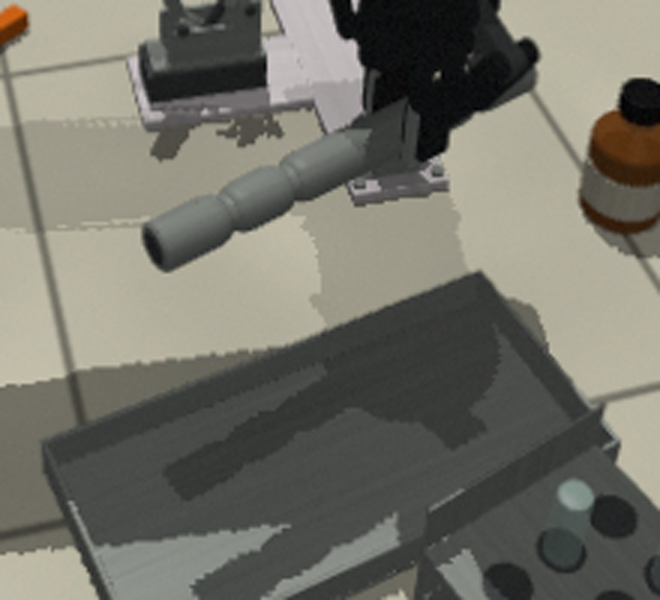

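```bash
python3 - <<'E'
from h import *
t=cam("top"); im=cv2.imread("pics/top0.png"); cv2.imwrite("pics/rack.png",cv2.resize(im[170:280,490:640],None,fx=5,fy=5,interpolation=2))
for u in ((523,217),(535,257)): print(onz(t,u,0.))
E
```

```text
[ 0.62089247 -0.39330393  0.        ]
[ 0.5247573  -0.41585204  0.        ]
```

View pics/rack.png

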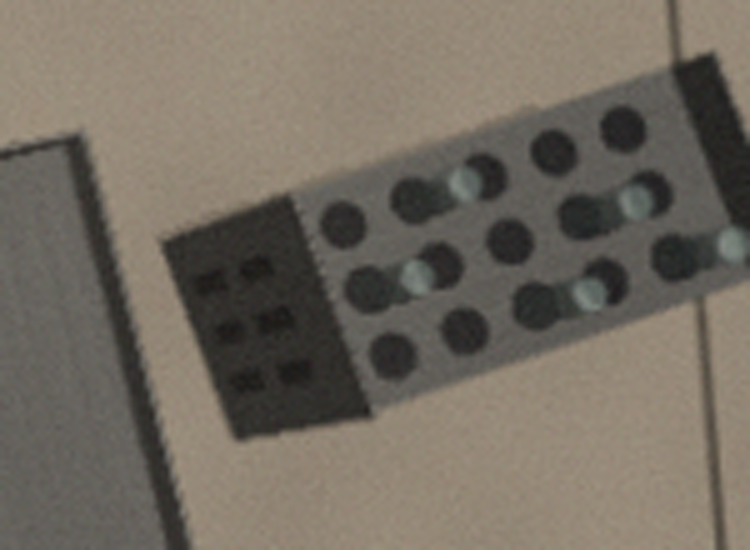

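{"api": "apply_moves", "payload": {
  "steps": [
    [[0, 0, -0.04, -0.08, -0.2, 0, 15], [0, 0, -0.072, -0.15, -0.43, 0, 15], [0, 0, -0.072, -0.15, -0.43, -0.2, 15], [0, 0, -0.072, -0.15, -0.43, -0.45, 15], [0, 0, -0.072, -0.15, -0.43, -0.7, 15], [0, 0, -0.072, -0.15, -0.43, -0.95, 15], [0, 0, -0.072, -0.15, -0.43, -1, 15], [0, 0, -0.072, -0.15, -0.43, -1, 15]]
  ]
}}

```text
time: 75.6
tcp_pos: [0.554, -0.2991, 0.0783]
tool_rot: [[-0.197, 0.98, -0.002], [0.98, 0.197, 0.0], [0.001, -0.002, -1.0]]
contact_force: [-0.1, -0.7, -1.0]
gripper_width: 0.238
```

```bash
python3 - <<'E'
from h import *
S=st();R=S["tool_rot"];print(R.round(3)); s=cam("side"); crop(s,250,280,220,200,3,"s57.png")
E
```

```text
75.6 [ 0.554  -0.2991  0.0783] [-0.1 -0.7 -1. ] 0.2375817294797688
[[-0.197  0.98  -0.002]
 [ 0.98   0.197  0.   ]
 [ 0.001 -0.002 -1.   ]]
```

View pics/s57.png

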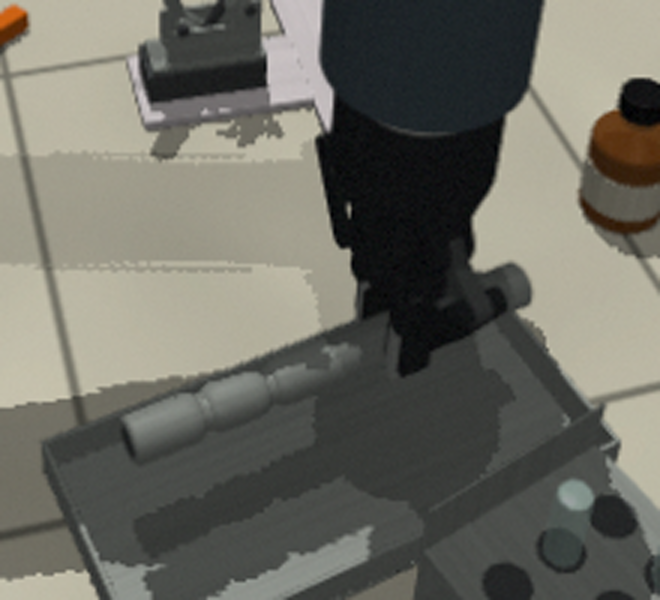

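Axle parallel to the tray and inside its walls. I lower it.

{"api": "apply_moves", "payload": {
  "steps": [
    [[0, 0, 0, 0, 0, -0.15, 15], [0, 0, 0, 0, 0, -0.3, 15], [0, 0, 0, 0, 0, -0.43, 15], [0, 0, 0, 0, 0, -0.54, 15], [0, 0, 0, 0, 0, -0.62, 15], [0, 0, 0, 0, 0, -0.67, 15], [0, 0, 0, 0, 0, -0.7, 15], [0, 0, 0, 0, 0, -0.7, 15]]
  ]
}}

```text
time: 76.45
tcp_pos: [0.5544, -0.2994, 0.009]
tool_rot: [[-0.195, 0.981, -0.0], [0.981, 0.195, 0.0], [0.0, -0.0, -1.0]]
contact_force: [-1.1, 0.1, -3.1]
gripper_width: 0.24
```

{"api": "apply_moves", "payload": {
  "steps": [
    [[0, 0, 0, 0, 0, -0.01, 15], [0, 0, 0, 0, 0, -0.02, 15], [0, 0, 0, 0, 0, -0.02, 15]]
  ]
}}

```text
time: 76.75
tcp_pos: [0.5545, -0.2994, 0.0073]
tool_rot: [[-0.195, 0.981, 0.0], [0.981, 0.195, -0.0], [-0.0, 0.0, -1.0]]
contact_force: [-0.0, 0.3, -3.1]
gripper_width: 0.235
```

{"api": "apply_moves", "payload": {
  "steps": [
    [[0, 0, 0, 0, 0, -0.01, 15], [0, 0, 0, 0, 0, -0.015, 15], [0, 0, 0, 0, 0, -0.015, 15]]
  ]
}}

```text
time: 77.05
tcp_pos: [0.5544, -0.2994, 0.0057]
tool_rot: [[-0.195, 0.981, -0.0], [0.981, 0.195, -0.0], [-0.0, -0.0, -1.0]]
contact_force: [-0.2, 0.4, -2.5]
gripper_width: 0.237
```

```bash
python3 - <<'E'
from h import *
S=st(); s=cam("side"); crop(s,250,280,220,200,3,"s58.png")
E
```

```text
77.05 [ 0.5544 -0.2994  0.0057] [-0.2  0.4 -2.5] 0.2367698084146932
```

View pics/s58.png

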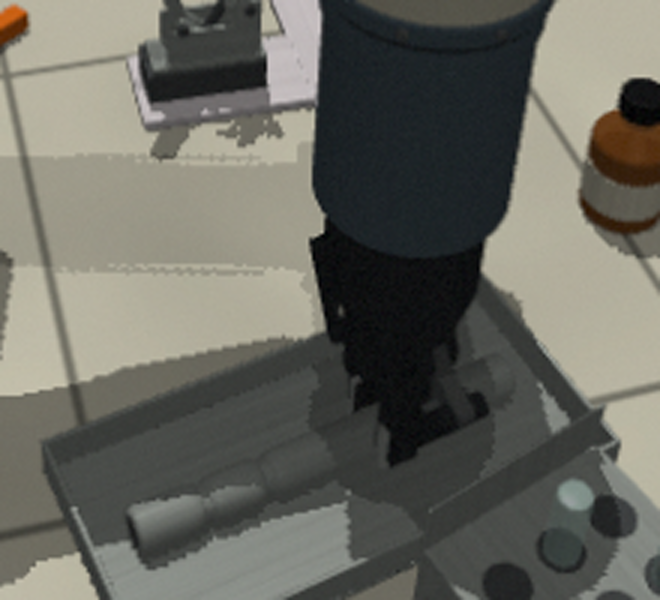

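{"api": "apply_moves", "payload": {
  "steps": [
    [[0, 0, 0, 0, 0, -0.01, 15], [0, 0, 0, 0, 0, -0.01, 26], [0, 0, 0, 0, 0, -0.01, 30], [0, 0, 0, 0, 0, -0.01, 34], [0, 0, 0, 0, 0, -0.01, 34], [0, 0, 0, 0, 0, -0.01, 34], [0, 0, 0, 0, 0, 0.1, 36], [0, 0, 0, 0, 0, 0.3, 36], [0, 0, 0, 0, 0, 0.6, 36], [0, 0, 0, 0, 0, 1, 36]]
  ]
}}

```text
time: 78.1
tcp_pos: [0.5533, -0.2989, 0.106]
tool_rot: [[-0.195, 0.981, -0.003], [0.981, 0.195, 0.001], [0.002, -0.003, -1.0]]
contact_force: [0.7, -0.5, -0.7]
gripper_width: 0.42
```

{"api": "apply_moves", "payload": {
  "steps": [
    [[0, 0, 0, -0.1, 0.1, 0.4, 36], [0, 0, 0, -0.4, 0.3, 0.8, 36], [0, 0, 0, -0.7, 0.6, 1, 36], [0, 0, 0, -1, 0.9, 1, 36], [0, 0, 0, -1, 0.9, 1, 36]]
  ]
}}

```text
time: 78.6
tcp_pos: [0.4513, -0.207, 0.2079]
tool_rot: [[-0.197, 0.98, 0.003], [0.98, 0.197, 0.001], [0.0, 0.003, -1.0]]
contact_force: [1.0, 0.1, -0.8]
gripper_width: 0.426
```

{"api": "apply_moves", "payload": {
  "steps": [
    [[0, 0, 0, -0.3, 0.3, 0, 36], [0, 0, 0, -0.6, 0.6, 0, 36], [0, 0, 0, -0.8, 1, 0, 36], [0, 0, 0, -0.8, 1, 0, 36], [0, 0, 0, -0.8, 1, 0, 36]]
  ]
}}

```text
time: 79.1
tcp_pos: [0.3747, -0.1088, 0.2068]
tool_rot: [[-0.197, 0.98, 0.002], [0.98, 0.197, -0.0], [-0.001, 0.002, -1.0]]
contact_force: [-0.2, -0.2, -0.4]
gripper_width: 0.424
```

```bash
python3 - <<'E'
from h import *
S=st(); s=cam("side"); cv2.imwrite("pics/s59.png",s["img"]);t=cam("top"); cv2.imwrite("pics/t59.png",t["img"])
E
```

```text
79.1 [ 0.3747 -0.1088  0.2068] [-0.2 -0.2 -0.4] 0.4237034234984884
```

View pics/s59.png

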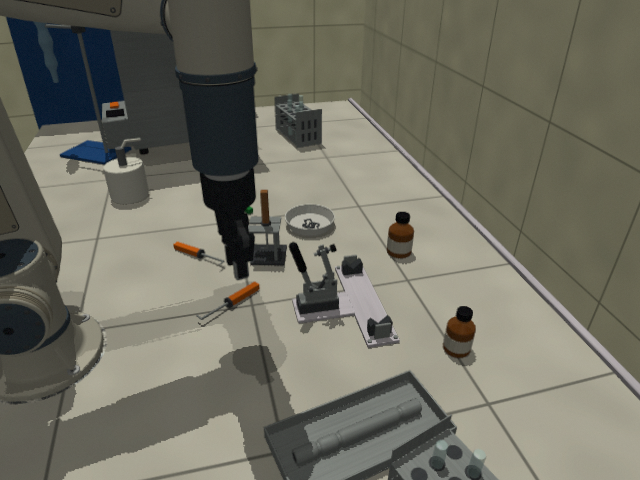

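View pics/t59.png

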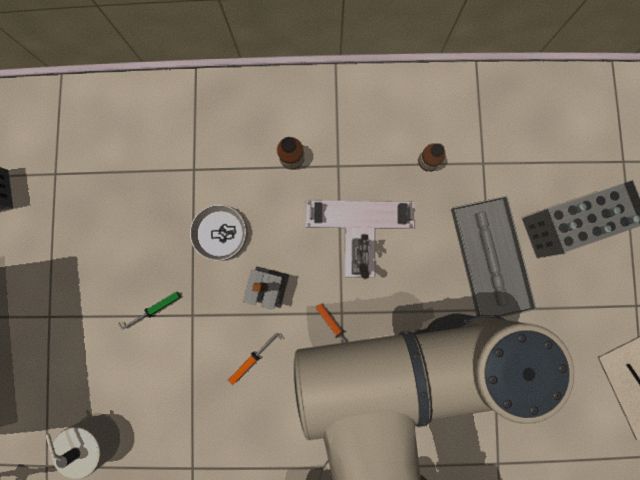

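The axle lies along the tray's middle (top 482,212 to 500,305), three rings are in the dish, the pick is in the stand and the clamp is open. A final numeric check follows.

```bash
python3 - <<'E'
from h import *
t=cam("top");s=cam("side")
m=(onz(t,(482,213),.015)+onz(t,(500,304),.015))/2; print("axle mid",m,"len",np.linalg.norm(onz(t,(482,213),.015)-onz(t,(500,304),.015)),"tray (.5239,-.3057)")
for nm,cc,box in (("top",t,(240,270,290,310)),("side",s,(255,180,280,235))):
    h=cv2.cvtColor(cc["img"],cv2.COLOR_BGR2HSV); k=((h[...,0]<18)&(h[...,1]>110)).astype(np.uint8)
    x0,y0,x1,y1=box; mm=np.zeros_like(k);mm[y0:y1,x0:x1]=k[y0:y1,x0:x1]
    c=max(cv2.findContours(mm,0,1)[0],key=cv2.contourArea); print(nm,cv2.boundingRect(c),"start: top (252,285,14,9) side (260,190,8,33)")
t2=cam("top"); d=cv2.absdiff(t["img"],t2["img"])[200:320,450:535]; print("tray diff",d.mean(),d.max())
crop(s,270,220,100,90,7,"s60.png"); st()
E
```

```text
axle mid [ 0.52352172 -0.30488408  0.015     ] len 0.214893381369895 tray (.5239,-.3057)
top (253, 283, 13, 9) start: top (252,285,14,9) side (260,190,8,33)
side (261, 190, 8, 33) start: top (252,285,14,9) side (260,190,8,33)
tray diff 2.7798692810457517 32
79.35 [ 0.3747 -0.11    0.2055] [0.2 0.8 0.1] 0.42235908626172836
```

View pics/s60.png

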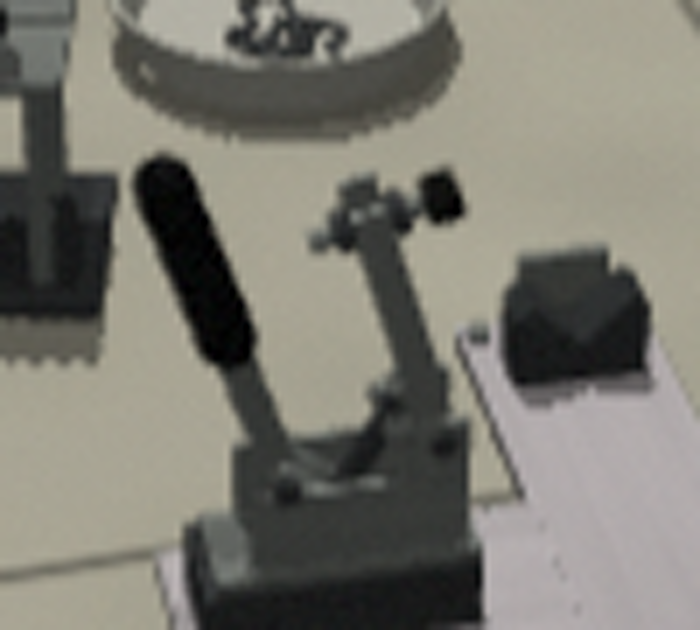

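```bash
python3 - <<'E'
from plant import robot
robot.job_done()
E
```

```text
the job is handed in; nothing more can be done
```

The job is handed in at 79 s, with every part of the task done in the order asked. No verdict was reported.

**What I did:** I pushed the clamp over to its stop, where the force rose to 25 N. I then pulled rings 3, 2 and 1 off with the hooked pick. After all three were in the dish I opened the clamp, laid the axle in the tray, and left the pick hanging in its stand.

**Last checks:**

| Item | Result |
|---|---|
| Rings | All three in the dish, near its middle |
| Axle | Lying flat, middle about 1 mm from the tray's middle |
| Pick | Upright in the slot, about 3 mm from where it started, within the 10 mm allowed |
| Clamp handle | At about 0.1 rad, below the 0.35 limit |
| Bottles | Same place and upright in the pictures |

**What went wrong on the way:**
- **Ring 3:** it slid off the hook early and fell beside the dish. I picked it up with the fingers, well off the axle, and put it in the dish with the clamp still locked.
- **Dish:** it was knocked about 25 mm aside during the run, so I measured its place again before using it.
- **Clamp handle:** it slipped from my grip part-way through opening. I gripped it again and finished the swing.
- **Axle:** I gripped it 30 mm off its middle to keep clear of the raised spindle, and allowed for that when placing it.
- **Cameras:** the side and top views disagreed by 2 to 5 mm in places. Apart from the fits on the dish from the side view, which I discarded, I checked against the tool's own position.

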